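# Grade spring plungers under a test weight

### The job

One of the three spring plungers in the rack has gone soft. From the left one to the right one, stand the test weight gently on each button and let go of it, so that it rests there freely for about a second, and see how far the button sinks. Lay the plunger that sinks deepest in the sloping rest, button at the upper end, snug on its toe and back plates, and stand the weight back on its round rubber pad, leaving the other two plungers in their nests and everything else where it is.

Things in the scene. Friction and masses are not known exactly. Their poses are not given: they have to be found in the camera images.
- plunger_1: spring plunger, alike in looks to the other two: upright square steel barrel 28 x 28 mm, 46 mm tall, with a sprung pin and plain 20 x 20 mm, 4 mm thick button above it (button top 70 mm above the foot when out). Origin: centre of the foot; z up the barrel, x and y square to its sides. 0.17 kg. Starts standing in one of the rack's nests
- plunger_2: spring plunger, alike in looks to the other two: upright square steel barrel 28 x 28 mm, 46 mm tall, with a sprung pin and plain 20 x 20 mm, 4 mm thick button above it (button top 70 mm above the foot when out). Origin: centre of the foot; z up the barrel, x and y square to its sides. 0.17 kg. Starts standing in one of the rack's nests
- plunger_3: spring plunger, alike in looks to the other two: upright square steel barrel 28 x 28 mm, 46 mm tall, with a sprung pin and plain 20 x 20 mm, 4 mm thick button above it (button top 70 mm above the foot when out). Origin: centre of the foot; z up the barrel, x and y square to its sides. 0.17 kg. Starts standing in one of the rack's nests
- plunger_1_pin (a joint): how far the button of plunger_1 is pressed in, m: 0 out, 0.019 fully in. It is sprung back. Under the weight alone one plunger sinks about 3 mm, one 8 to 9 mm, one 13 to 17 mm; which is which is not known beforehand
- plunger_2_pin (a joint): how far the button of plunger_2 is pressed in, m: 0 out, 0.019 fully in. It is sprung back. Under the weight alone one plunger sinks about 3 mm, one 8 to 9 mm, one 13 to 17 mm; which is which is not known beforehand
- plunger_3_pin (a joint): how far the button of plunger_3 is pressed in, m: 0 out, 0.019 fully in. It is sprung back. Under the weight alone one plunger sinks about 3 mm, one 8 to 9 mm, one 13 to 17 mm; which is which is not known beforehand
- rack: fixed steel and aluminium strip 62 x 270 mm, three square nests in a row along its y, 90 mm apart. Origin: centre of its underside; y to the left along the row (within 0.25 rad of the world's y), z up
- nest_left (a point): centre of the floor of the left nest (seen from the robot): 34 x 34 mm inside, floor 6 mm above the table, rim 9 mm higher; a plunger has 3 mm of play on each side
- nest_middle (a point): centre of the floor of the middle nest (seen from the robot): 34 x 34 mm inside, floor 6 mm above the table, rim 9 mm higher; a plunger has 3 mm of play on each side
- nest_right (a point): centre of the floor of the right nest (seen from the robot): 34 x 34 mm inside, floor 6 mm above the table, rim 9 mm higher; a plunger has 3 mm of play on each side
- weight: steel test weight, about 0.45 kg (8 % either way): body 46 mm across and 34 mm high, above it a round grip knob 22 mm across from 34 to 72 mm. Origin: centre of its flat underside; z up. Starts on its pad
- weight_knob (a point): point on the weight's axis at which to grip the knob, 56 mm above its underside
- pad: fixed dark rubber disc 72 mm across, 4 mm high, where the weight is kept. Origin: centre of its underside
- cradle: sloping rest: fixed aluminium cradle on a steel foot. Its z axis leans 35 degrees from vertical, towards the right (the world's -y, give or take 0.35 rad); its x is level. A plunger lies in it with barrel along z, one side on the back plate (plane y = -14 mm, reaching z = 44 mm), foot on the toe plate (plane z = 0, y -17 to +17 mm), between two ears (36 mm apart in x, up to z = 14 mm)
- cradle_seat (a point): where the centre of the plunger's foot lies when it is seated: origin of the cradle, 40 mm above the table
- tin_lid: bystander: round shallow tin lid, 76 mm across, 9 mm high
- sand_block: bystander: cork sanding block, 47 x 85 x 26 mm
- tape_roll: bystander: roll of plain masking tape lying flat, 100 mm across, 25 mm high
Mind the look-alikes: they are no part of the job. Leave any orange or yellow look-alike of the plunger_3 alone.

How it is judged:
By the outcome, as a careful person would: the job done as asked, in the order asked, and still so for the second after the job is handed in, with the robot touching nothing.
It also fails if it takes over 72 s, if anything falls off the work surface, if the arm or the gripper's body presses on something with over 40 N, if the wrist force passes 120 N, or if a joint passes its speed limit or range.

### The arm

A 7-joint arm with a two-finger parallel gripper is mounted at the origin on a cart in front of the work surface, level with it; the furniture and walls round the work are solid. World frame = base frame: x ahead of the robot, y to its left, z up, the work surface at z = 0. Lengths are in m, angles in rad, forces in N, time in s.
With the tool pointing down it reaches from about 0.425 to 0.875 m from the base axis. Payload 4.7 kg.
Tool frame: the origin (TCP) lies at the very end of the fingers, on their centre line; the grasp point (between the pads) lies 19 mm behind it; x points along the fingers, z is the direction in which the jaws open and shut, and the axes are right-handed (so a half turn about x gives the same grasp; the last joint's range is limited). The gripper opens to 87 mm and grips with 3 to 60 N. Pads are 19 mm wide; open, the fingers measure 117 mm over their backs; the gripper's body (75 mm by 190 mm) begins 51 mm behind the grasp point.
Start: joints at [1.215, 0.321, -0.07, 1.45, 0.023, 1.371, -0.057], TCP at [0.235, -0.606, 0.191] pointing down, gripper open.
Joint ranges: [-2.86, 2.86], [-0.3, 2.09], [-1.38, 1.24], [0.06, 2.45], [-1.56, 4.7], [0.09, 2.05], [-2.69, 2.69]. Speed limits (rad/s): [2.57, 2.57, 3.14, 3.14, 3.14, 3.14, 3.14].

### API

Orientations are given as a rotation vector (axis times angle).
In Python, from bench import * gives the robot as it stands.
- The arm moves only by the shell command python3 -m handwheel 'ROWS' [OPENING] [FORCE]. ROWS is JSON, a list of rows, each an object with "xyz": the shift along the world's x, y, z in cm, a list of three; "angular": the turn, a rotation vector about the world's x, y, z in degrees, a list of three. A call has 1 to 5 rows; each row shifts and turns the pose as measured when the row begins; what a row does not reach is not made up. A row lasts 1/12 s, in which the tool goes at most 41.7 mm and 7.16 degrees, less where a joint would pass 70% of its speed; a pose out of reach is approached as far as the arm can. A call with a gripper value outside its range is refused whole. OPENING is the finger opening in cm, from 0 to 8.7, set as the call begins (- or left out, the last holds). The fingers move at their own pace and stop on an object; FORCE is the grip in N (left out, the last holds). Time passes only in rows, so rows that do not move let the fingers close. It gives the time, the measured TCP pose, the force and the opening at its end, in the units of the state.
- get_state(): the state, without advancing time (a new reading comes with each control period).
- get_image(name): name is "scene" or "side" or "wrist"; returns a dict with "pixels" (384x512x3 uint8, blue, green, red), "K" (3x3 intrinsics, pixels), "cam_to_world" (4x4, takes a point from camera to world coordinates). Camera axes: x right, y down, z forward; pixel columns grow to the right and rows downward; lengths in m; the calibration is good to about 2 mm. The wrist camera is an equidistant fisheye: a pixel r from the principal point sees the ray r / f radians off the axis. A picture is of the moment at which its call begins. There is no depth.
- close_job(): hands the job in, once; it reports no verdict.
The state is a dict: "time": time; "joint_positions": joint angles; "qd": joint speeds; "joint_torque": joint torques, N m; "position": TCP position; "tool_rot": TCP orientation; "ft_force": force on the tool from outside, world axes, zero at the start; "torque": the same for the moment, N m; "grip_width": opening from 0.0 (shut) to 1.0 (fully open).
Only numpy, scipy, OpenCV 4.12 (cv2) and the standard library are available. Lean on these libraries where they do the work, as an engineer would, in place of code of your own. Each camera call takes 0.05 s, during which the arm holds its last target.

## Working session

There is one attempt and no reset: what is moved stays moved. The work goes in short steps, Python scripts to look and compute and a shell command to move; the robot and the scene stay as the last step left them, time stands still between calls to the robot, and variables do not carry over. Pictures are saved under pics/ and viewed, and the job is handed in when it is done.

```bash
ls; mkdir -p pics
cat > h.py <<'E'
from bench import *
import cv2, numpy as np
def snap(n,tag):
    d=get_image(n); cv2.imwrite(f'pics/{tag}.png',d['pixels']); np.savez(f'pics/{tag}.npz',**d); return d
def pix2plane(d,u,v,z):
    K=d['K'];T=d['cam_to_world']
    r=T[:3,:3]@np.array([(u-K[0,2])/K[0,0],(v-K[1,2])/K[1,1],1]); o=T[:3,3]
    return o+r*(z-o[2])/r[2]
def proj(d,p):
    K=d['K'];T=d['cam_to_world']; c=T[:3,:3].T@(np.asarray(p)-T[:3,3]); return (K@(c/c[2]))[:2]
E
python3 - <<'E'
from h import *
for n in ['scene','side','wrist']:
    d=snap(n,n+'0'); print(n,d['K'].tolist(),d['cam_to_world'].round(4).tolist())
print(get_state())
E
```

```text
pics
scene [[350.32110356929365, 0.0, 256.7159647465437], [0.0, 350.32110356929365, 191.06606237266973], [0.0, 0.0, 1.0]] [[-0.6377, -0.5381, 0.5512, 0.0413], [-0.7701, 0.4606, -0.4414, 0.4162], [-0.0163, -0.7059, -0.7081, 0.7785], [0.0, 0.0, 0.0, 1.0]]
side [[472.75628879985226, 0.0, 256.72815752363675], [0.0, 472.75628879985226, 195.89774134516847], [0.0, 0.0, 1.0]] [[0.9229, -0.2482, 0.2945, 0.1806], [-0.3851, -0.6113, 0.6914, -0.9967], [0.0085, -0.7515, -0.6597, 0.973], [0.0, 0.0, 0.0, 1.0]]
wrist [[297.3186396354542, 0.0, 252.43480125319624], [0.0, 297.3186396354542, 186.68718504816724], [0.0, 0.0, 1.0]] [[0.3626, -0.9011, -0.238, 0.2996], [-0.932, -0.3511, -0.0905, -0.5813], [-0.002, 0.2546, -0.967, 0.3836], [0.0, 0.0, 0.0, 1.0]]
{'time': 0.15, 'joint_positions': array([ 1.21510118,  0.32165008, -0.07009379,  1.45139774,  0.02259478,
        1.37080367, -0.05692728]), 'qd': array([ 0.00068859, -0.00291232,  0.00066516, -0.0045479 ,  0.00106702,
        0.0001816 , -0.00033997]), 'joint_torque': array([-3.77778024e-04, -4.91794789e+01, -4.04592175e-01, -3.12875605e+01,
       -6.40155072e-02,  4.05921391e-02,  9.56053736e-05]), 'position': array([ 0.23471776, -0.60563895,  0.1900131 ]), 'tool_rot': array([ 0.93342702,  1.36304407, -0.93216326]), 'ft_force': array([ 0.58645075, -0.17829928, -0.048676  ]), 'torque': array([ 0.01464576,  0.02981215, -0.01033368]), 'grip_width': 1.0012650800579395}
```

View pics/scene0.png

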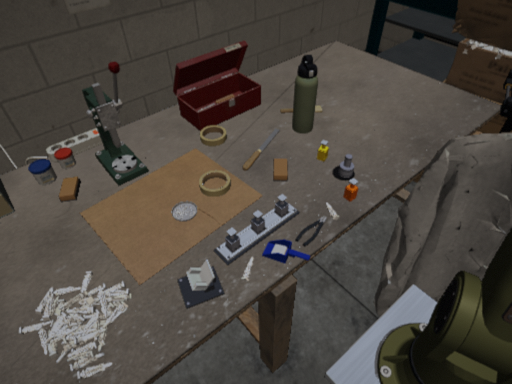

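View pics/side0.png

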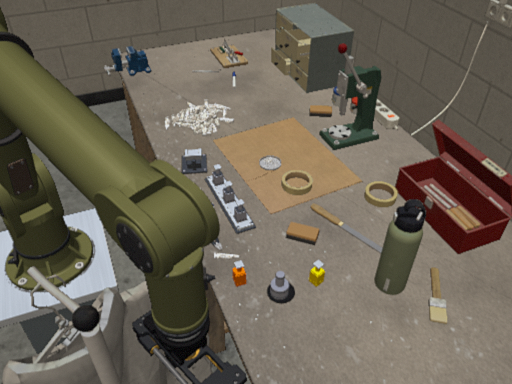

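View pics/wrist0.png

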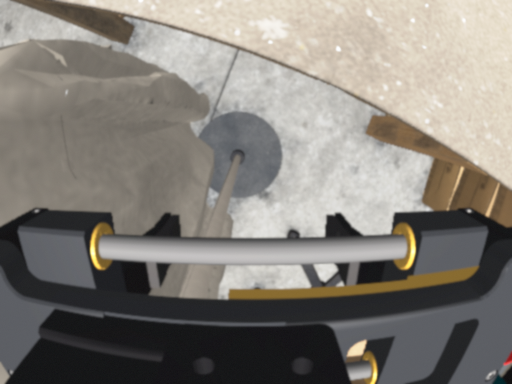

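```bash
cat > crop.py <<'E'
import cv2,sys
t,x,y,w,h,k,o=sys.argv[1:]; x,y,w,h,k=map(int,(x,y,w,h,k))
im=cv2.imread(f'pics/{t}.png')[y:y+h,x:x+w]
im=cv2.resize(im,None,fx=k,fy=k,interpolation=cv2.INTER_CUBIC)
for i in range(0,w,10): cv2.putText(im,str(x+i),(i*k,8),0,.3,(0,255,255),1) if i%20==0 else 0; cv2.line(im,(i*k,10),(i*k,14),(0,255,255),1)
for i in range(0,h,10): cv2.putText(im,str(y+i),(0,i*k+4),0,.3,(0,255,255),1)
cv2.imwrite(f'pics/{o}.png',im)
E
python3 crop.py scene0 170 185 150 120 5 c1; python3 crop.py side0 170 140 100 100 6 c2;python3 crop.py side0 210 215 125 90 6 c3;python3 crop.py scene0 300 130 90 80 7 c4
```

```text
(no output)
```

View pics/c1.png

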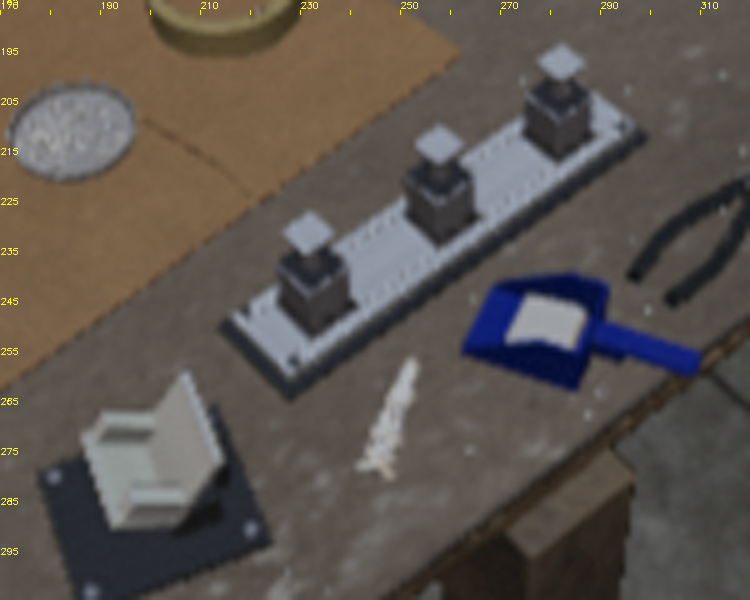

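View pics/c2.png

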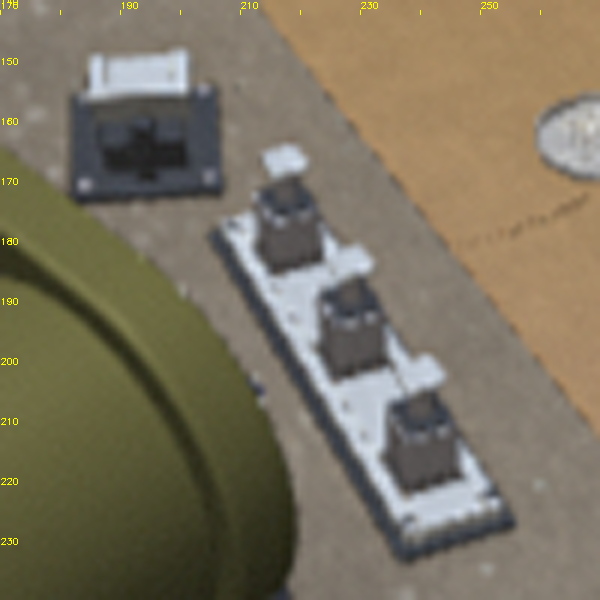

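View pics/c3.png

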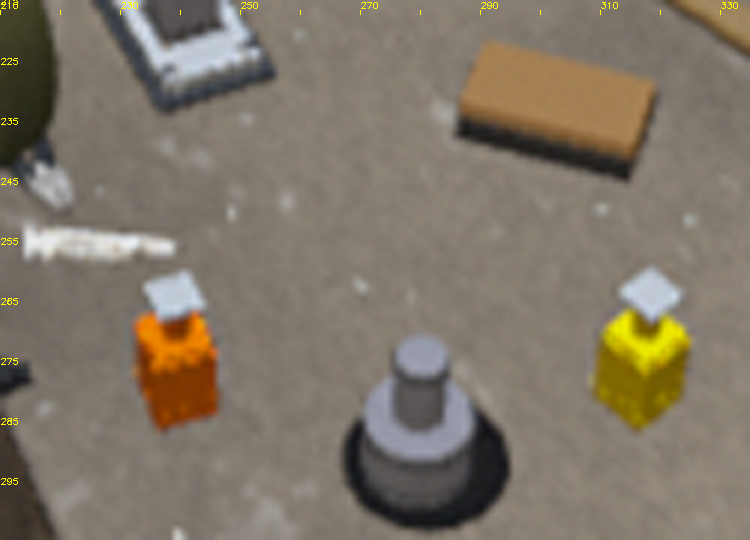

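View pics/c4.png

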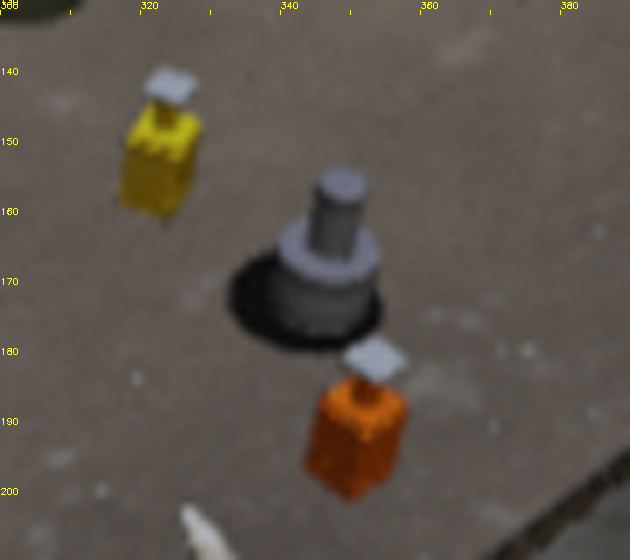

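Run:
```python
from h import *
S=dict(np.load('pics/scene0.npz'));D=dict(np.load('pics/side0.npz'))
def both(n,a,b,z):
    p,q=pix2plane(S,*a,z),pix2plane(D,*b,z); print(n,(p*1e3).round(1),(q*1e3).round(1),((p+q)*500).round(1)); return (p+q)/2
L=both('L',(231.6,231.5),(217.3,166.5),.076)
M=both('M',(257.8,214),(228,183.5),.076)
R=both('R',(282,197.3),(240.5,202),.076)
print(np.arctan2((L-R)[1],(L-R)[0])*180/np.pi, np.linalg.norm(L-R))
both('knob',(348.9,156.4),(280,274.5),.076)
both('pad',(343.9,172.9),(281,292),.004)
both('orange',(353.5,181),(239,264),.07); both('yellow',(323,141.5),(318,263.5),.07)
```

```text
L [517.8 119.4  76. ] [521.2 116.4  76. ] [519.5 117.9  76. ]
M [520.  31.  76.] [523.7  26.8  76. ] [521.8  28.9  76. ]
R [523.6 -59.5  76. ] [528.4 -63.5  76. ] [526.  -61.5  76. ]
92.07360892672794 0.1795417695358826
knob [ 518.7 -337.8   76. ] [ 522.3 -343.8   76. ] [ 520.5 -340.8   76. ]
pad [ 523.3 -337.     4. ] [ 528.4 -343.6    4. ] [ 525.8 -340.3    4. ]
orange [ 440.9 -266.9   70. ] [ 444.1 -270.6   70. ] [ 442.5 -268.7   70. ]
yellow [ 628.5 -339.9   70. ] [ 627.  -343.6   70. ] [ 627.7 -341.7   70. ]
```

```bash
cat >> h.py <<'E'
from scipy.spatial.transform import Rotation as Rn
def st():
    s=get_state(); R=Rn.from_rotvec(s['tool_rot']).as_matrix()
    print('t',round(s['time'],2),'p',(s['position']*1e3).round(1),'F',s['ft_force'].round(2),'g',round(s['grip_width']*87,1))
    print('x',R[:,0].round(3),'z',R[:,2].round(3),'q',s['joint_positions'].round(2)); return s,R
def need(xt,zt):
    s,R=st(); xt=np.array(xt,float);xt/=np.linalg.norm(xt);zt=np.array(zt,float);zt-=xt*(zt@xt);zt/=np.linalg.norm(zt)
    Rt=np.stack([xt,np.cross(zt,xt),zt],1); print('need turn deg',np.degrees(Rn.from_matrix(Rt@R.T).as_rotvec()).round(2))
E
python3 - <<'E'
from h import *
need([0,0,-1],[1,0,0]); need([0,0,-1],[-1,0,0])
E
```

```text
t 0.15 p [ 234.7 -605.6  190. ] F [ 0.59 -0.18 -0.05] g 87.1
x [-0.001  0.001 -1.   ] z [ 0.361 -0.932 -0.001] q [ 1.22  0.32 -0.07  1.45  0.02  1.37 -0.06]
need turn deg [-5.000e-02 -8.000e-02  6.881e+01]
t 0.15 p [ 234.7 -605.6  190. ] F [ 0.59 -0.18 -0.05] g 87.1
x [-0.001  0.001 -1.   ] z [ 0.361 -0.932 -0.001] q [ 1.22  0.32 -0.07  1.45  0.02  1.37 -0.06]
need turn deg [-8.0000e-02  5.0000e-02 -1.1119e+02]
```

```bash
python3 -m handwheel '[{"xyz":[2.8,2.6,0],"angular":[0,0,7]},{"xyz":[2.8,2.6,0],"angular":[0,0,7]},{"xyz":[2.8,2.6,0],"angular":[0,0,7]},{"xyz":[2.8,2.6,0],"angular":[0,0,7]},{"xyz":[2.8,2.6,0],"angular":[0,0,7]}]' 6
python3 -m handwheel '[{"xyz":[2.8,2.6,0],"angular":[0,0,7]},{"xyz":[2.8,2.6,0],"angular":[0,0,7]},{"xyz":[2.8,2.6,-1],"angular":[0,0,7]},{"xyz":[2.8,2.6,-1],"angular":[0,0,7]},{"xyz":[2.8,2.6,-1],"angular":[0,0,7]}]'
python3 - <<'E'
from h import *
need([0,0,-1],[1,0,0]); snap('wrist','w1')
E
```

```text
time: 0.57
position: [0.3648, -0.4787, 0.1868]
tool_rot: [0.458, 1.528, -0.468]
ft_force: [0.7, -0.8, -0.2]
grip_width: 0.732
time: 0.98
position: [0.5107, -0.3423, 0.1581]
tool_rot: [-0.037, 1.572, 0.019]
ft_force: [0.7, -0.4, -0.4]
grip_width: 0.692
t 0.98 p [ 510.7 -342.3  158.1] F [ 0.67 -0.43 -0.44] g 60.2
x [-0.001 -0.011 -1.   ] z [ 0.999  0.036 -0.002] q [ 0.89  0.29 -0.42  1.58  0.13  1.29  0.48]
need turn deg [ 0.65 -0.07 -2.05]
```

View pics/w1.png

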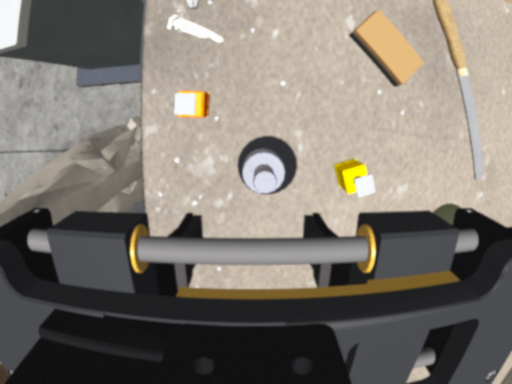

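```bash
cat >> h.py <<'E'
def wpix(d,u,v,z):
    K=d['K'];T=d['cam_to_world']; a=np.array([u-K[0,2],v-K[1,2]])/K[0,0]; r=np.hypot(*a); 
    c=np.array([*(a/r*np.sin(r)),np.cos(r)]); w=T[:3,:3]@c; o=T[:3,3]; return o+w*(z-o[2])/w[2]
def wproj(d,p):
    K=d['K'];T=d['cam_to_world']; c=T[:3,:3].T@(np.asarray(p)-T[:3,3]); t=np.arctan2(np.hypot(c[0],c[1]),c[2]); a=c[:2]/np.hypot(c[0],c[1])*t
    return a*K[0,0]+K[:2,2]
E
python3 crop.py w1 220 120 100 90 8 w1c
python3 - <<'E'
from h import *
d=dict(np.load('pics/w1.npz')); print(wpix(d,264,180.5,.076),wpix(d,267,165,.004))
E
```

```text
[ 0.52179581 -0.34032342  0.076     ] [ 0.5279138  -0.33924468  0.004     ]
```

View pics/w1c.png

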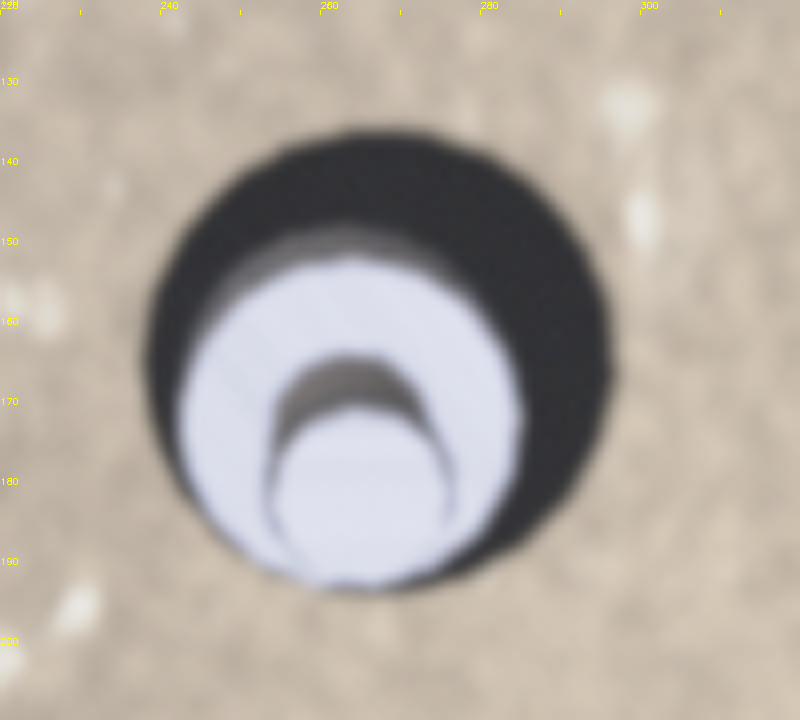

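```bash
python3 -m handwheel '[{"xyz":[0.6,0.1,-3],"angular":[0.6,0,-2]},{"xyz":[0.4,0.1,-3],"angular":[0,0,0]},{"xyz":[0.1,0,-3],"angular":[0,0,0]},{"xyz":[0,0,-1],"angular":[0,0,0]},{"xyz":[0,0,0],"angular":[0,0,0]}]'
python3 - <<'E'
from h import *
need([0,0,-1],[1,0,0]); snap('wrist','w2')
E
```

```text
time: 1.45
position: [0.5333, -0.3216, 0.0523]
tool_rot: [-0.015, 1.566, 0.031]
ft_force: [-0.5, 0.1, -0.6]
grip_width: 0.689
t 1.45 p [ 533.3 -321.6   52.3] F [-0.5   0.1  -0.61] g 60.0
x [ 0.005  0.01  -1.   ] z [1.    0.029 0.005] q [ 0.85  0.4  -0.42  1.67  0.17  1.11  0.41]
need turn deg [-0.58  0.27 -1.68]
```

View pics/w2.png

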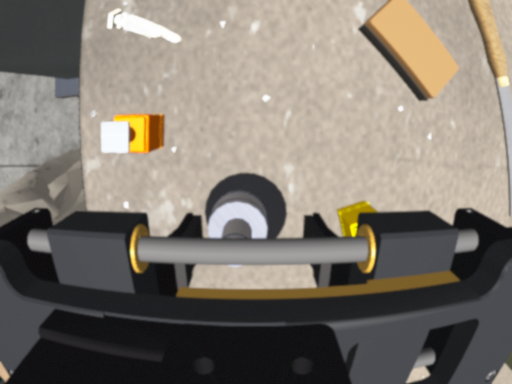

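```bash
python3 -m handwheel '[{"xyz":[-1.1,-1.0,0],"angular":[-0.5,0.3,-1.6]},{"xyz":[0,-0.8,0],"angular":[0,0,0]},{"xyz":[0,0,0],"angular":[0,0,0]}]'
python3 - <<'E'
from h import *
need([0,0,-1],[1,0,0])
E
```

```text
time: 1.75
position: [0.5221, -0.3441, 0.0573]
tool_rot: [0.0, 1.568, -0.006]
ft_force: [-0.2, 0.1, 0.1]
grip_width: 0.687
t 1.75 p [ 522.1 -344.1   57.3] F [-0.22  0.08  0.06] g 59.7
x [ 0.003 -0.004 -1.   ] z [ 1.    -0.004  0.003] q [ 0.87  0.39 -0.4   1.66  0.17  1.12  0.41]
need turn deg [0.21 0.16 0.22]
```

```bash
python3 -m handwheel '[{"xyz":[0,0.3,-0.8],"angular":[0,0,0]},{"xyz":[0,0,-0.7],"angular":[0,0,0]},{"xyz":[0,0,0],"angular":[0,0,0]}]'
python3 - <<'E'
from h import *
need([0,0,-1],[1,0,0]); snap('side','s2'); snap('wrist','w3')
E
python3 crop.py side0 230 220 110 90 6 c5; python3 crop.py s2 230 220 110 90 6 c6
```

```text
time: 2.0
position: [0.5231, -0.3451, 0.0453]
tool_rot: [-0.0, 1.563, -0.014]
ft_force: [-0.3, -0.3, 0.1]
grip_width: 0.687
t 2.0 p [ 523.1 -345.1   45.3] F [-0.27 -0.35  0.12] g 59.8
x [ 0.008 -0.009 -1.   ] z [ 1.    -0.009  0.008] q [ 0.86  0.4  -0.4   1.68  0.18  1.09  0.4 ]
need turn deg [0.5  0.47 0.49]
```

View pics/c6.png

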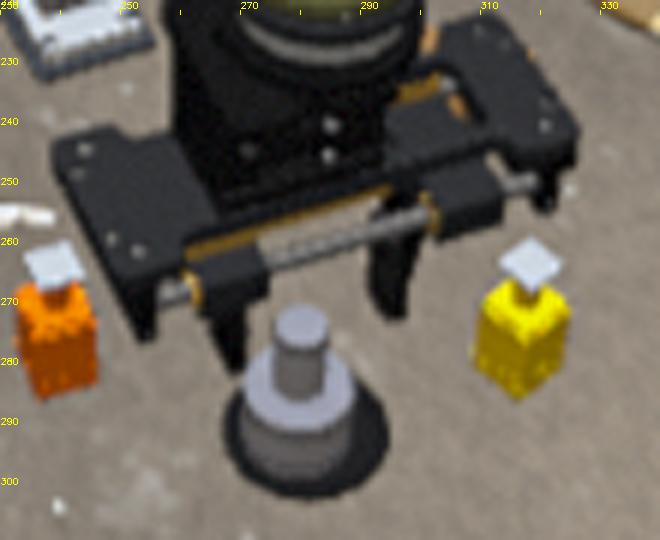

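View pics/w3.png

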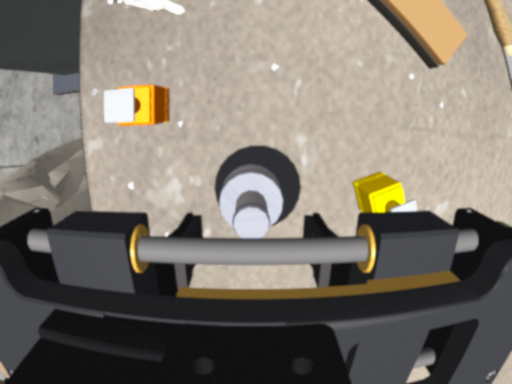

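Run:
```python
from h import *
s,R=st(); D=dict(np.load('pics/s2.npz'));W=dict(np.load('pics/w3.npz'))
for p in [s['position'],s['position']+[.03,0,0],s['position']-[.03,0,0]]: print(proj(D,p),wproj(W,p))
print(pix2plane(D,269,281,.045),pix2plane(D,295.5,273,.045))
print(wpix(W,251.5,220,.076),wpix(W,257.5,188,.004))
```

```text
t 2.1 p [ 523.7 -344.8   46. ] F [0.08 0.39 0.16] g 60.1
x [ 0.009 -0.009 -1.   ] z [ 1.    -0.008  0.009] q [ 0.86  0.4  -0.4   1.68  0.18  1.09  0.4 ]
[280.19685613 282.43036444] [252.51871379 211.70146301]
[291.18635938 278.7752409 ] [295.67943204 211.11810233]
[269.03913426 286.14143771] [209.28658342 211.9334516 ]
[ 0.50034384 -0.32957412  0.045     ] [ 0.57214658 -0.33165921  0.045     ]
[ 0.52290344 -0.33906412  0.076     ] [ 0.52818659 -0.33951987  0.004     ]
```

```bash
python3 crop.py w3 160 180 180 110 4 c7;  python3 crop.py s2 240 220 80 80 10 c6
python3 - <<'E'
import cv2,numpy as np
for n in ['c7','c6']:
    im=cv2.imread(f'pics/{n}.png'); cv2.imwrite(f'pics/{n}b.png',(255*(im/255.)**0.5).astype(np.uint8))
E
```

```text
(no output)
```

View pics/c7b.png

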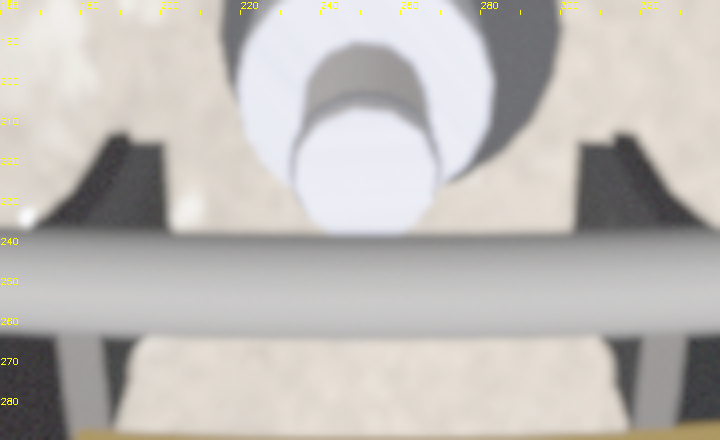

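View pics/c6b.png

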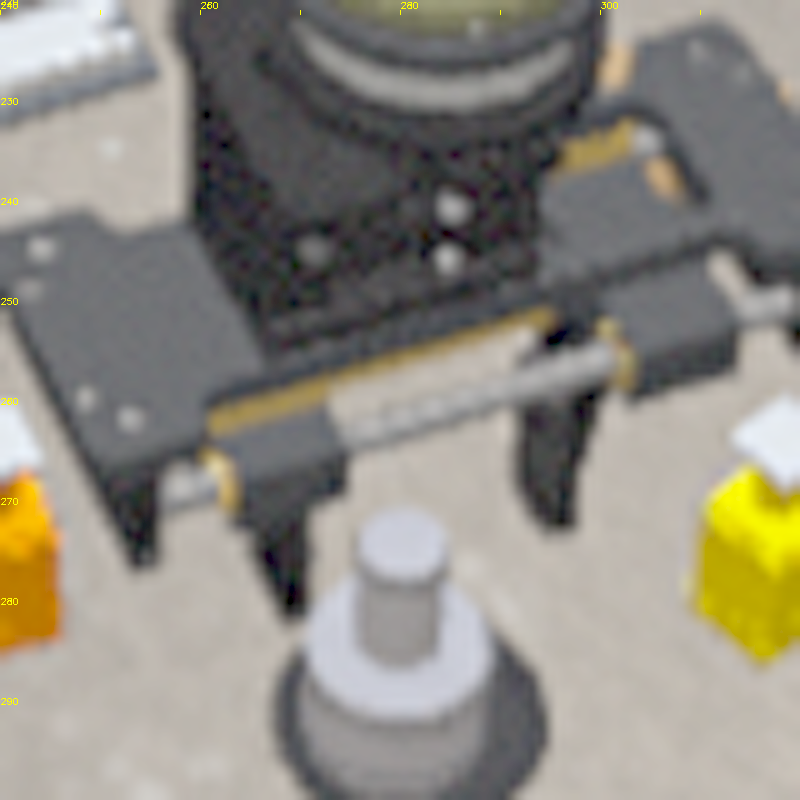

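Run:
```python
from h import *
D=dict(np.load('pics/s2.npz'));W=dict(np.load('pics/w3.npz'))
p=np.array([.5235,-.345,.0455])
for dz in [0,.01,.02,.03]:
  for dy in [-.0095,.0095]:
    print(dz,dy,[ (proj(D,p+[a,dy,dz]).round(1),wproj(W,p+[a,dy,dz]).round(1)) for a in (-.03,.03)])
print(W['cam_to_world'][:3,3], D['cam_to_world'][:3,3])
# triangulate knob with side s2 and wrist
```

```text
0 -0.0095 [(array([270.6, 289.3]), array([209.8, 224.5])), (array([292.8, 281.8]), array([294.7, 223.7]))]
0 0.0095 [(array([267.4, 283.5]), array([208.4, 198.9])), (array([289.5, 276.2]), array([295.8, 198.1]))]
0.01 -0.0095 [(array([270.7, 286.7]), array([208. , 230.2])), (array([293. , 279.2]), array([296.8, 229.3]))]
0.01 0.0095 [(array([267.5, 280.9]), array([206.4, 203.5])), (array([289.7, 273.6]), array([298. , 202.7]))]
0.02 -0.0095 [(array([270.8, 284.1]), array([206. , 236.4])), (array([293.3, 276.6]), array([299.1, 235.4]))]
0.02 0.0095 [(array([267.6, 278.3]), array([204.1, 208.6])), (array([289.9, 271. ]), array([300.4, 207.7]))]
0.03 -0.0095 [(array([270.9, 281.5]), array([203.8, 243.1])), (array([293.5, 274. ]), array([301.5, 242.2]))]
0.03 0.0095 [(array([267.7, 275.7]), array([201.7, 214.2])), (array([290.1, 268.4]), array([303.1, 213.3]))]
[ 0.52259089 -0.27444171  0.23884891] [ 0.18063689 -0.99671292  0.97298678]
```

```bash
python3 -m handwheel '[{"xyz":[-0.1,0.3,-0.3],"angular":[0.5,0.5,0.5]},{"xyz":[0,0,0],"angular":[0,0,0]}]'
python3 - <<'E'
from h import *
need([0,0,-1],[1,0,0])
E
```

```text
time: 2.27
position: [0.5229, -0.3411, 0.0431]
tool_rot: [-0.001, 1.571, 0.002]
ft_force: [0.3, 0.5, -1.4]
grip_width: 0.693
t 2.27 p [ 522.9 -341.1   43.1] F [ 0.28  0.45 -1.42] g 60.3
x [-0.     0.001 -1.   ] z [ 1.     0.002 -0.   ] q [ 0.86  0.41 -0.4   1.67  0.18  1.1   0.41]
need turn deg [-0.04 -0.02 -0.13]
```

```bash
python3 -m handwheel '[{"xyz":[0,0,0],"angular":[0,0,0]},{"xyz":[0,0,0],"angular":[0,0,0]},{"xyz":[0,0,0],"angular":[0,0,0]},{"xyz":[0,0,0],"angular":[0,0,0]},{"xyz":[0,0,0],"angular":[0,0,0]}]' 1 20
python3 - <<'E'
from h import *
need([0,0,-1],[1,0,0]); snap('wrist','w4'); snap('side','s4')
E
python3 crop.py s4 230 220 110 90 6 c8
```

```text
time: 2.68
position: [0.5237, -0.3402, 0.043]
tool_rot: [-0.002, 1.571, 0.004]
ft_force: [-0.4, 0.6, 0.4]
grip_width: 0.393
t 2.68 p [ 523.7 -340.2   43. ] F [-0.39  0.6   0.4 ] g 34.1
x [-0.     0.001 -1.   ] z [ 1.     0.004 -0.   ] q [ 0.86  0.41 -0.41  1.67  0.18  1.1   0.41]
need turn deg [-0.08 -0.01 -0.23]
```

View pics/w4.png

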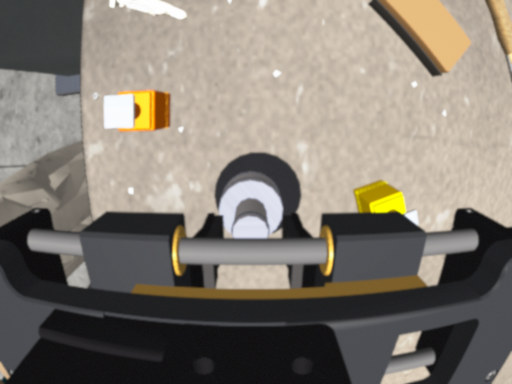

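View pics/c8.png

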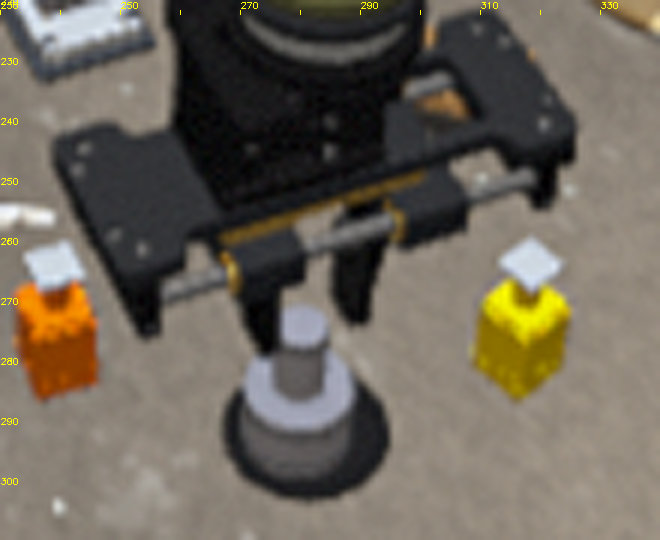

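```bash
python3 -m handwheel '[{"xyz":[0,0,0],"angular":[0,0,0]},{"xyz":[0,0,0],"angular":[0,0,0]},{"xyz":[0,0,0],"angular":[0,0,0]}]' 1 20
python3 - <<'E'
from h import *
need([0,0,-1],[1,0,0])
E
```

```text
time: 3.03
position: [0.5225, -0.3404, 0.0429]
tool_rot: [-0.001, 1.573, 0.004]
ft_force: [-0.7, -0.5, 0.3]
grip_width: 0.219
t 3.03 p [ 522.5 -340.4   42.9] F [-0.73 -0.48  0.27] g 19.0
x [-0.002  0.002 -1.   ] z [ 1.     0.003 -0.002] q [ 0.86  0.41 -0.4   1.67  0.18  1.1   0.41]
need turn deg [-0.09 -0.13 -0.19]
```

```bash
python3 -m handwheel '[{"xyz":[0,0,0],"angular":[0,0,0]},{"xyz":[0,0,0],"angular":[0,0,0]}]'
python3 - <<'E'
from h import *
st(); snap('wrist','w5'); snap('scene','sc5')
E
python3 crop.py sc5 300 110 90 90 7 c9
```

```text
time: 3.2
position: [0.5225, -0.3403, 0.0429]
tool_rot: [-0.001, 1.573, 0.004]
ft_force: [-1.5, -0.2, 0.6]
grip_width: 0.22
t 3.2 p [ 522.5 -340.3   42.9] F [-1.48 -0.19  0.65] g 19.1
x [-0.002  0.002 -1.   ] z [ 1.     0.003 -0.002] q [ 0.86  0.41 -0.4   1.67  0.18  1.1   0.41]
```

View pics/w5.png

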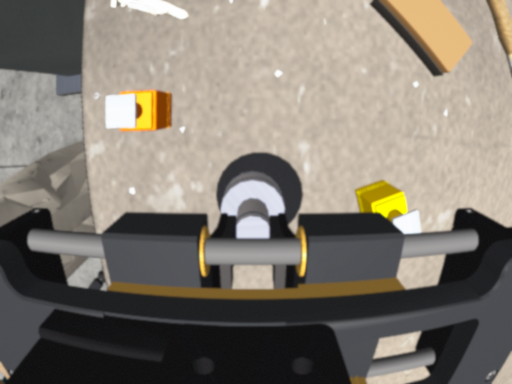

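View pics/c9.png

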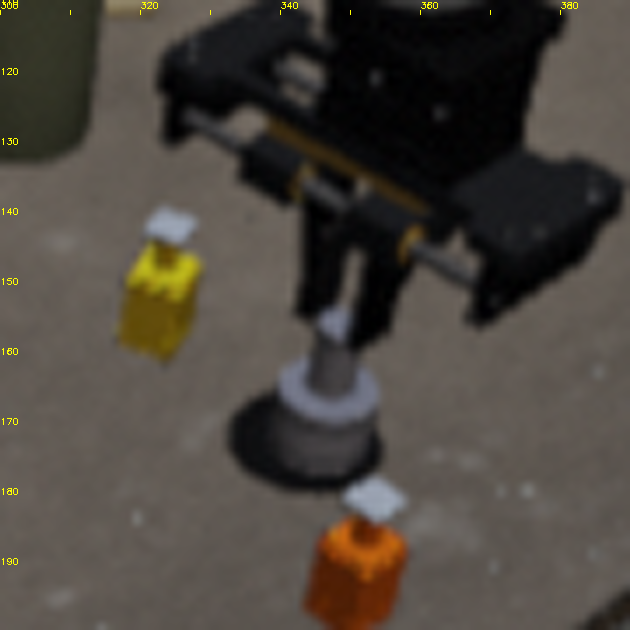

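```bash
python3 -m handwheel '[{"xyz":[0,0,0],"angular":[0,0,0]},{"xyz":[0,0,0],"angular":[0,0,0]},{"xyz":[0,0,0],"angular":[0,0,0]},{"xyz":[0,0,0],"angular":[0,0,0]},{"xyz":[0,0,0],"angular":[0,0,0]}]' 7.2 20
python3 -m handwheel '[{"xyz":[0,0,0],"angular":[0,0,0]},{"xyz":[0,0,0],"angular":[0,0,0]},{"xyz":[0,0,0],"angular":[0,0,0]},{"xyz":[0,0,0],"angular":[0,0,0]},{"xyz":[0,0,0],"angular":[0,0,0]}]'
```

```text
time: 3.72
position: [0.5232, -0.3404, 0.043]
tool_rot: [-0.002, 1.572, 0.004]
ft_force: [-0.1, 1.2, 0.5]
grip_width: 0.515
time: 4.13
position: [0.5236, -0.3404, 0.0431]
tool_rot: [-0.002, 1.571, 0.004]
ft_force: [0.1, -0.9, -0.1]
grip_width: 0.809
```

```bash
python3 -m handwheel '[{"xyz":[-0.1,0,-0.6],"angular":[0,0,0]},{"xyz":[0,0,-0.6],"angular":[0,0,0]},{"xyz":[0,0,-0.3],"angular":[0,0,0]},{"xyz":[0,0,0],"angular":[0,0,0]}]'
python3 - <<'E'
from h import *
need([0,0,-1],[1,0,0]); snap('side','s6')
E
python3 crop.py s6 230 220 110 90 6 c10
```

```text
time: 4.47
position: [0.5224, -0.3404, 0.0265]
tool_rot: [-0.002, 1.571, 0.004]
ft_force: [0.3, 0.5, 0.3]
grip_width: 0.827
t 4.47 p [ 522.4 -340.4   26.5] F [0.31 0.46 0.34] g 72.0
x [-0.     0.001 -1.   ] z [ 1.     0.004 -0.   ] q [ 0.86  0.42 -0.4   1.69  0.18  1.07  0.41]
need turn deg [-0.05 -0.01 -0.21]
```

View pics/c10.png

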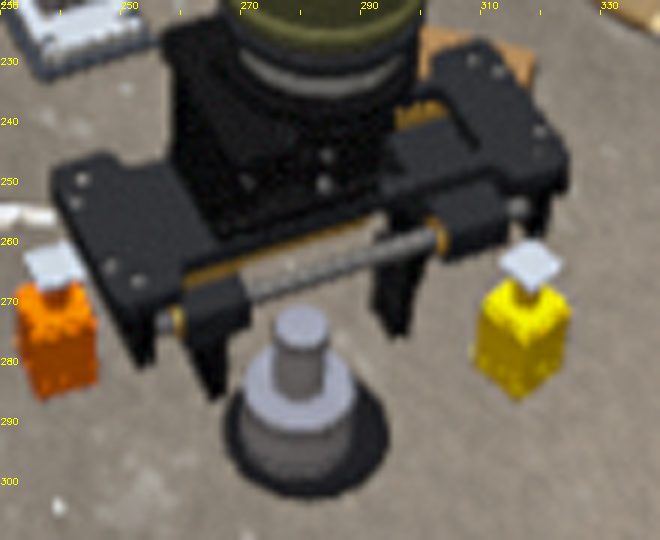

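```bash
python3 -m handwheel '[{"xyz":[0,0,0],"angular":[0,0,0]},{"xyz":[0,0,0],"angular":[0,0,0]},{"xyz":[0,0,0],"angular":[0,0,0]},{"xyz":[0,0,0],"angular":[0,0,0]},{"xyz":[0,0,0],"angular":[0,0,0]}]' 1 5
python3 -m handwheel '[{"xyz":[0,0,0],"angular":[0,0,0]},{"xyz":[0,0,0],"angular":[0,0,0]},{"xyz":[0,0,0],"angular":[0,0,0]}]'
```

```text
time: 4.93
position: [0.5226, -0.3405, 0.0268]
tool_rot: [-0.002, 1.571, 0.004]
ft_force: [-1.2, -0.4, -0.6]
grip_width: 0.537
time: 5.18
position: [0.5229, -0.3406, 0.0272]
tool_rot: [-0.003, 1.57, 0.003]
ft_force: [0.1, 0.0, 0.6]
grip_width: 0.304
```

```bash
python3 -m handwheel '[{"xyz":[0,0,0],"angular":[0,0,0]},{"xyz":[0,0,0],"angular":[0,0,0]},{"xyz":[0,0,0],"angular":[0,0,0]}]' 1 25
python3 - <<'E'
from h import *
need([0,0,-1],[1,0,0]); snap('side','s7'); snap('scene','sc7');snap('wrist','w7')
E
python3 crop.py s7 230 220 110 90 6 c11; python3 crop.py sc7 300 110 90 90 7 c12;python3 crop.py w7 180 140 150 110 5 c13
```

```text
time: 5.43
position: [0.5225, -0.3407, 0.0273]
tool_rot: [-0.002, 1.571, 0.003]
ft_force: [-0.2, -0.2, -0.5]
grip_width: 0.245
t 5.43 p [ 522.5 -340.7   27.3] F [-0.21 -0.16 -0.5 ] g 21.3
x [ 0.     0.001 -1.   ] z [1.    0.003 0.   ] q [ 0.86  0.42 -0.4   1.69  0.18  1.07  0.41]
need turn deg [-0.03  0.   -0.2 ]
```

View pics/c11.png

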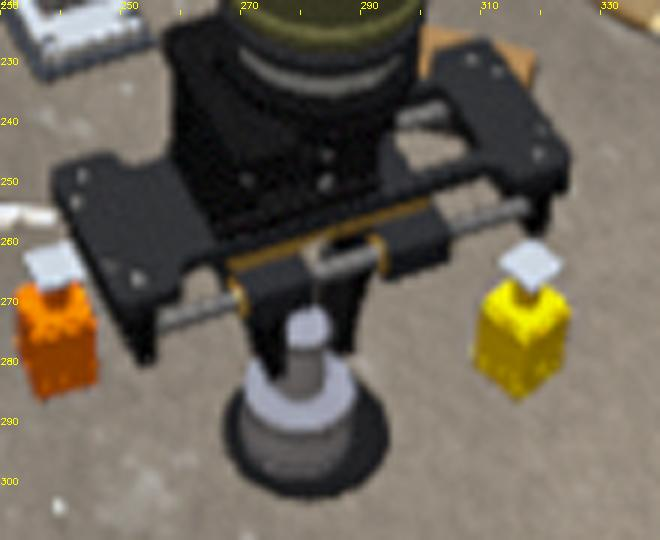

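View pics/c12.png

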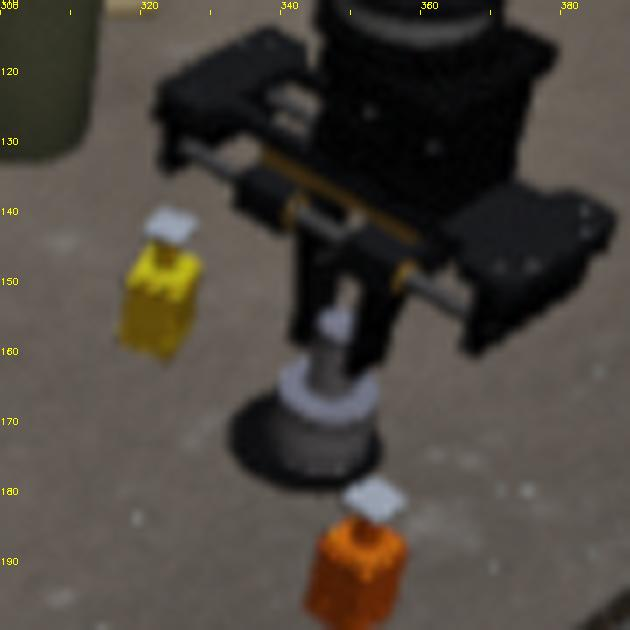

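View pics/c13.png

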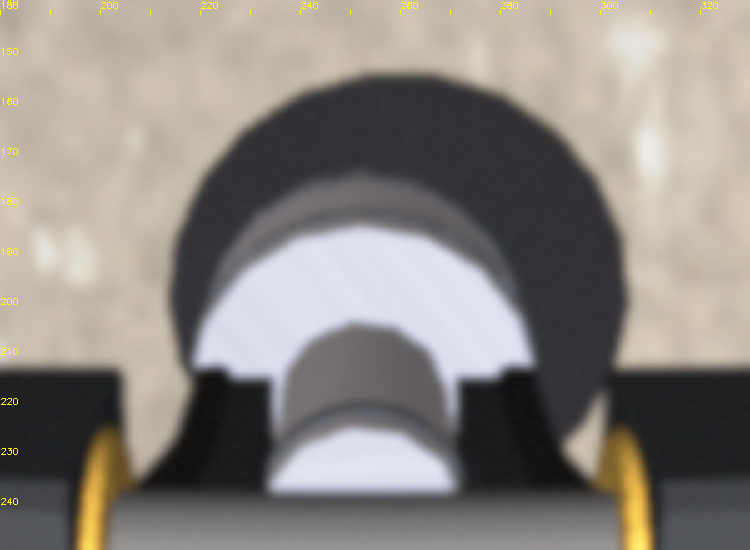

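```bash
python3 -m handwheel '[{"xyz":[0,0,0],"angular":[0,0,0]},{"xyz":[0,0,0],"angular":[0,0,0]},{"xyz":[0,0,-0.3],"angular":[0,0,0]},{"xyz":[0,0,-0.5],"angular":[0,0,0]},{"xyz":[0,0,0],"angular":[0,0,0]}]' 3.2
python3 -m handwheel '[{"xyz":[0,0,0],"angular":[0,0,0]},{"xyz":[0,0,0],"angular":[0,0,0]},{"xyz":[0,0,0],"angular":[0,0,0]},{"xyz":[0,0,0],"angular":[0,0,0]}]' 1 30
python3 - <<'E'
from h import *
need([0,0,-1],[1,0,0]); print(get_state()['torque'].round(2))
E
```

```text
time: 6.0
position: [0.5229, -0.3408, 0.0188]
tool_rot: [-0.003, 1.57, 0.003]
ft_force: [-0.9, -0.6, -0.1]
grip_width: 0.363
time: 6.33
position: [0.5224, -0.3405, 0.018]
tool_rot: [-0.002, 1.571, 0.004]
ft_force: [1.1, 0.9, -0.3]
grip_width: 0.243
t 6.33 p [ 522.4 -340.5   18. ] F [ 1.12  0.88 -0.31] g 21.2
x [-0.     0.001 -1.   ] z [ 1.     0.004 -0.   ] q [ 0.86  0.43 -0.4   1.69  0.19  1.05  0.4 ]
need turn deg [-0.05 -0.02 -0.21]
[-0.02 -0.15 -0.  ]
```

```bash
python3 -m handwheel '[{"xyz":[0,0,1],"angular":[0,0,0]},{"xyz":[0,0,2.5],"angular":[0,0,0]},{"xyz":[0,0,3.5],"angular":[0,0,0]},{"xyz":[0,0,3.5],"angular":[0,0,0]},{"xyz":[0,0,1],"angular":[0,0,0]}]'
python3 - <<'E'
from h import *
need([0,0,-1],[1,0,0]); snap('wrist','w8'); st()
E
```

```text
time: 6.75
position: [0.5146, -0.3356, 0.1293]
tool_rot: [0.006, 1.587, 0.014]
ft_force: [2.2, -1.0, -3.3]
grip_width: 0.246
t 6.75 p [ 514.6 -335.6  129.3] F [ 2.19 -0.97 -3.28] g 21.4
x [-0.016  0.013 -1.   ] z [ 1.     0.005 -0.016] q [ 0.88  0.33 -0.42  1.59  0.13  1.27  0.44]
need turn deg [-0.73 -0.93 -0.26]
t 6.8 p [ 514.8 -335.8  129.3] F [ 0.87 -0.94 -2.2 ] g 21.1
x [-0.016  0.012 -1.   ] z [ 1.     0.004 -0.016] q [ 0.88  0.33 -0.42  1.59  0.13  1.27  0.44]
```

View pics/w8.png

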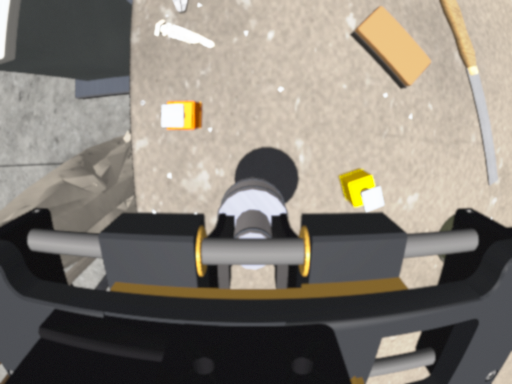

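```bash
python3 -m handwheel '[{"xyz":[0,2,0.5],"angular":[-0.7,-0.9,-0.2]},{"xyz":[0,4,0],"angular":[0,0,0]},{"xyz":[0,4,0],"angular":[0,0,0]},{"xyz":[0,4,0],"angular":[0,0,0]},{"xyz":[0,4,0],"angular":[0,0,0]}]'
python3 -m handwheel '[{"xyz":[0,4,0],"angular":[0,0,0]},{"xyz":[0,4,0],"angular":[0,0,0]},{"xyz":[0,4,0],"angular":[0,0,0]},{"xyz":[0,4,0],"angular":[0,0,0]},{"xyz":[0,4,0],"angular":[0,0,0]}]'
python3 - <<'E'
from h import *
need([0,0,-1],[1,0,0])
E
```

```text
time: 7.22
position: [0.5071, -0.1641, 0.1264]
tool_rot: [0.014, 1.577, -0.021]
ft_force: [0.6, 1.0, -4.1]
grip_width: 0.247
time: 7.63
position: [0.4981, 0.0438, 0.1164]
tool_rot: [0.016, 1.59, -0.023]
ft_force: [0.5, 0.0, -4.1]
grip_width: 0.243
t 7.63 p [498.1  43.8 116.4] F [ 0.51  0.01 -4.11] g 21.1
x [-0.019 -0.004 -1.   ] z [ 1.    -0.025 -0.019] q [ 0.51  0.12 -0.69  1.88  0.08  1.2  -0.23]
need turn deg [ 0.24 -1.08  1.4 ]
```

```bash
python3 -m handwheel '[{"xyz":[0.8,2.5,0.6],"angular":[0.2,-1,1.4]},{"xyz":[0.8,2,0.6],"angular":[0,0,0]},{"xyz":[0.4,1.2,0],"angular":[0,0,0]},{"xyz":[0,0,0],"angular":[0,0,0]}]'
python3 - <<'E'
from h import *
need([0,0,-1],[1,0,0]); snap('wrist','w9'); snap('side','s9'); snap('scene','sc9')
E
python3 crop.py sc9 190 180 110 90 7 c14;python3 crop.py s9 180 120 80 100 7 c15
```

```text
time: 7.97
position: [0.5102, 0.1172, 0.1216]
tool_rot: [-0.011, 1.582, 0.02]
ft_force: [-0.4, 0.9, -4.5]
grip_width: 0.242
t 7.97 p [510.2 117.2 121.6] F [-0.35  0.88 -4.5 ] g 21.1
x [-0.011  0.005 -1.   ] z [ 1.     0.02  -0.011] q [ 0.42  0.17 -0.75  1.82  0.11  1.2  -0.34]
need turn deg [-0.31 -0.63 -1.12]
```

View pics/w9.png

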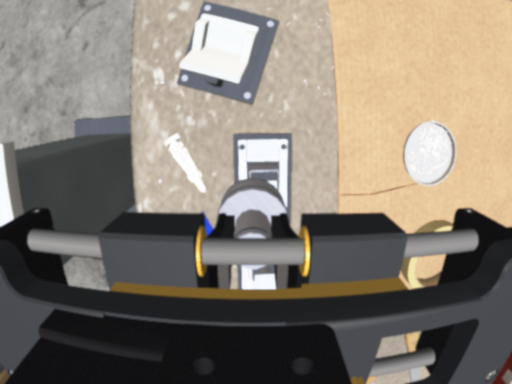

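View pics/c14.png

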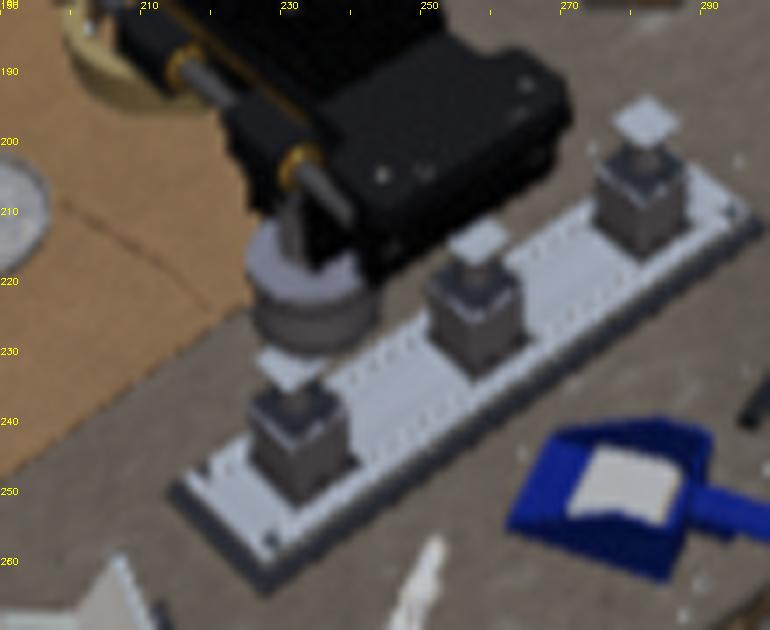

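View pics/c15.png

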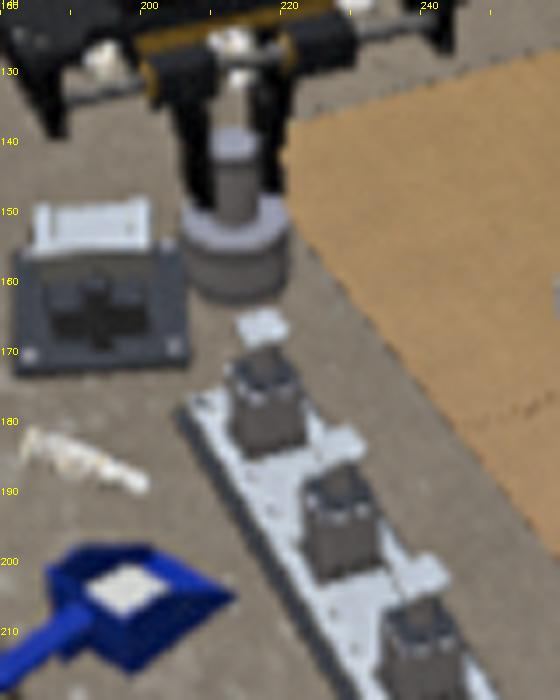

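Run:
```python
from h import *
D=dict(np.load('pics/s9.npz'));S=dict(np.load('pics/sc9.npz'))
p=np.array([.5102,.1172,.1216])
print(pix2plane(D,212.6,141,.1796), pix2plane(S,233.5,216.5,.1416))
# weight body silhouette: side centre x at body top
print(pix2plane(D,212.5,152.5,.1416))
```

```text
[0.50893983 0.10821697 0.1796    ] [0.50696014 0.11635047 0.1416    ]
[0.50527228 0.10456748 0.1416    ]
```

```bash
python3 -m handwheel '[{"xyz":[0.6,0,-0.6],"angular":[-0.3,-0.6,-1.0]},{"xyz":[0.3,0,-0.8],"angular":[0,0,0]},{"xyz":[0,0,-0.5],"angular":[0,0,0]},{"xyz":[0,0,0],"angular":[0,0,0]}]'
python3 - <<'E'
from h import *
need([0,0,-1],[1,0,0]); snap('side','s10'); snap('scene','sc10'); st()
E
python3 crop.py sc10 190 180 110 90 7 c14;python3 crop.py s10 180 120 80 100 7 c15
```

```text
time: 8.45
position: [0.5182, 0.104, 0.0988]
tool_rot: [0.004, 1.576, -0.016]
ft_force: [-0.5, 0.8, -4.6]
grip_width: 0.242
t 8.45 p [518.2 104.   98.8] F [-0.5   0.84 -4.59] g 21.0
x [-0.005 -0.008 -1.   ] z [ 1.    -0.013 -0.005] q [ 0.41  0.2  -0.73  1.84  0.15  1.16 -0.38]
need turn deg [ 0.45 -0.3   0.74]
t 8.55 p [518.8 104.3  99.8] F [ 0.2   0.37 -3.55] g 21.2
x [-0.004 -0.008 -1.   ] z [ 1.    -0.013 -0.004] q [ 0.41  0.2  -0.73  1.84  0.15  1.16 -0.38]
```

View pics/c14.png

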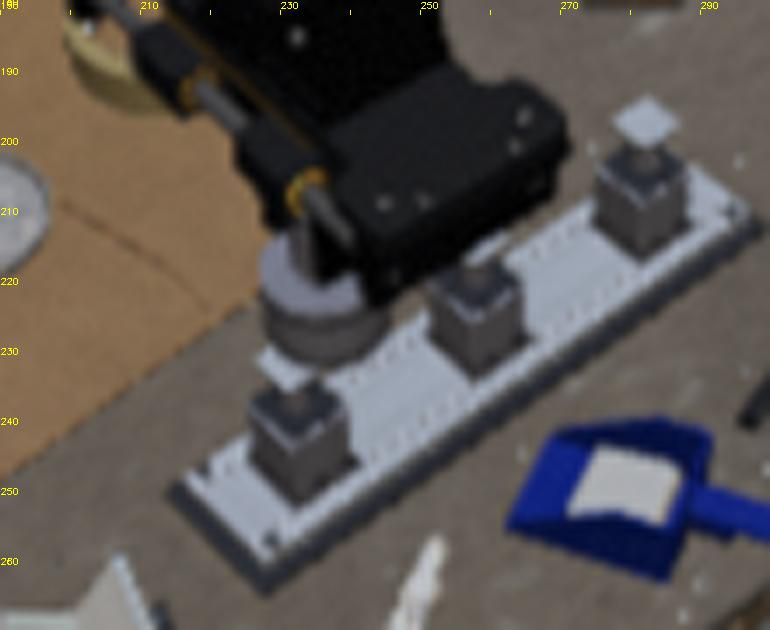

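View pics/c15.png

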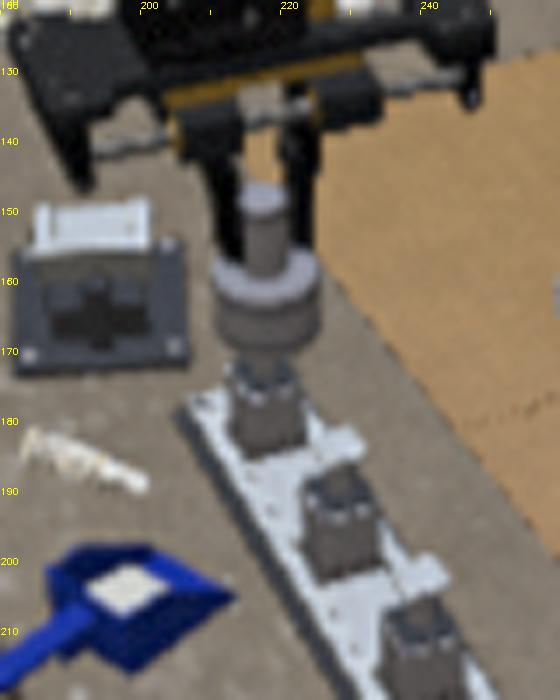

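```bash
python3 -m handwheel '[{"xyz":[0.1,0.8,0],"angular":[0.4,-0.3,0.7]},{"xyz":[0,0.6,0],"angular":[0,0,0]},{"xyz":[0,0,0],"angular":[0,0,0]},{"xyz":[0,0,0],"angular":[0,0,0]}]'
python3 - <<'E'
from h import *
need([0,0,-1],[1,0,0])
E
```

```text
time: 8.88
position: [0.5204, 0.1196, 0.1008]
tool_rot: [0.0, 1.568, 0.0]
ft_force: [-0.5, -0.5, -5.1]
grip_width: 0.244
t 8.88 p [520.4 119.6 100.8] F [-0.55 -0.5  -5.14] g 21.2
x [ 0.003  0.001 -1.   ] z [1.    0.    0.003] q [ 0.4   0.2  -0.74  1.83  0.15  1.16 -0.39]
need turn deg [-0.03  0.18 -0.  ]
```

Good. Lower to just above contact.

```bash
python3 -m handwheel '[{"xyz":[0,-0.1,-0.4],"angular":[0,0,0]},{"xyz":[0,0,-0.4],"angular":[0,0,0]},{"xyz":[0,0,0],"angular":[0,0,0]}]'
python3 - <<'E'
from h import *
need([0,0,-1],[1,0,0]); snap('side','s11'); snap('scene','sc11'); need([0,0,-1],[1,0,0])
E
python3 crop.py sc11 190 180 110 90 7 c14;python3 crop.py s11 180 120 80 100 7 c15
```

```text
time: 9.13
position: [0.5207, 0.1194, 0.0929]
tool_rot: [-0.001, 1.566, 0.002]
ft_force: [-0.1, -0.6, -5.1]
grip_width: 0.242
t 9.13 p [520.7 119.4  92.9] F [-0.08 -0.58 -5.08] g 21.0
x [ 0.005  0.    -1.   ] z [1.    0.002 0.005] q [ 0.39  0.21 -0.74  1.84  0.16  1.14 -0.4 ]
need turn deg [-0.03  0.27 -0.09]
t 9.23 p [521.  119.3  93.3] F [-0.43  0.36 -4.98] g 21.0
x [ 0.005  0.001 -1.   ] z [1.    0.001 0.005] q [ 0.39  0.21 -0.74  1.84  0.16  1.14 -0.4 ]
need turn deg [-0.03  0.29 -0.08]
```

View pics/c14.png

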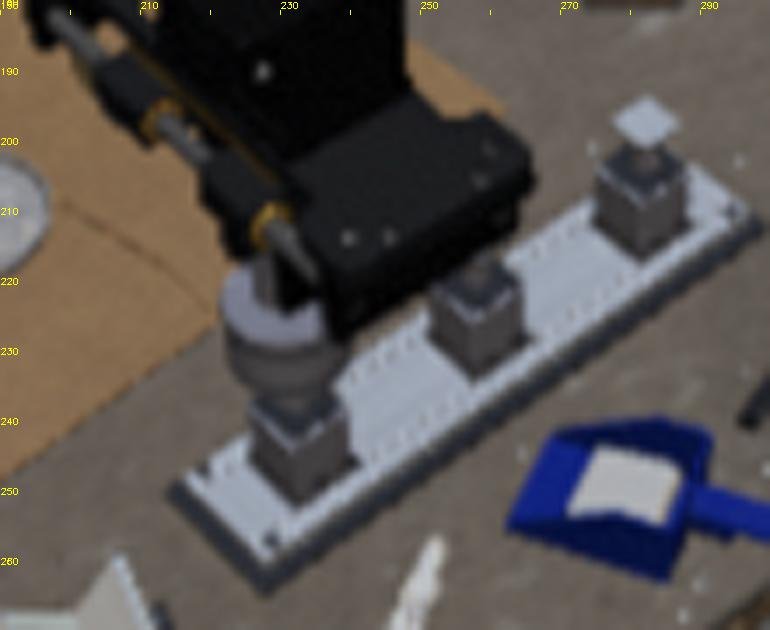

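View pics/c15.png

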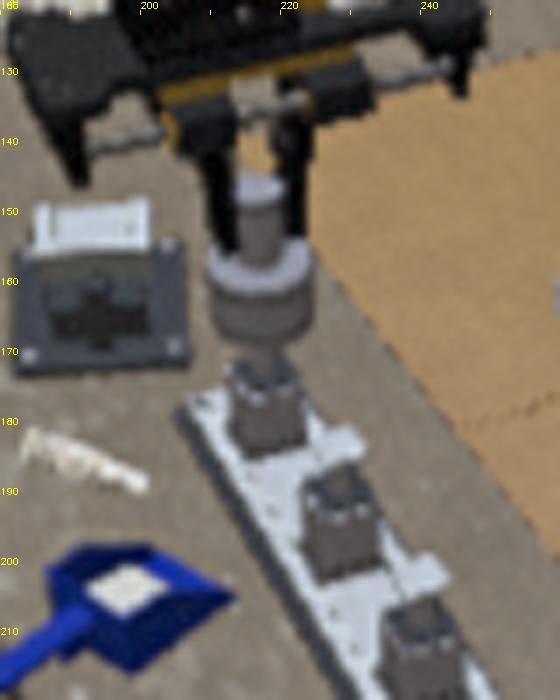

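```bash
for i in 1; do python3 -m handwheel '[{"xyz":[-0.1,-0.1,-0.3],"angular":[0,0.3,0]},{"xyz":[0,0,-0.2],"angular":[0,0,0]},{"xyz":[0,0,0],"angular":[0,0,0]}]'; python3 -m handwheel '[{"xyz":[0,0,0],"angular":[0,0,0]}]';python3 -m handwheel '[{"xyz":[0,0,-0.3],"angular":[0,0,0]},{"xyz":[0,0,0],"angular":[0,0,0]}]'; python3 -m handwheel '[{"xyz":[0,0,0],"angular":[0,0,0]}]'; done
```

```text
time: 9.48
position: [0.5203, 0.1181, 0.0883]
tool_rot: [-0.0, 1.571, 0.001]
ft_force: [-0.7, -0.1, -3.7]
grip_width: 0.241
time: 9.57
position: [0.5204, 0.1182, 0.0884]
tool_rot: [-0.0, 1.571, 0.001]
ft_force: [0.4, 0.3, -2.9]
grip_width: 0.239
time: 9.73
position: [0.5205, 0.1182, 0.0856]
tool_rot: [0.0, 1.571, 0.001]
ft_force: [-1.7, 0.1, -1.7]
grip_width: 0.245
time: 9.82
position: [0.5205, 0.1183, 0.0857]
tool_rot: [-0.0, 1.571, 0.001]
ft_force: [-1.2, -0.3, -2.1]
grip_width: 0.243
```

```bash
python3 -m handwheel '[{"xyz":[0,0,-0.3],"angular":[0,0,0]},{"xyz":[0,0,0],"angular":[0,0,0]}]'; python3 -m handwheel '[{"xyz":[0,0,0],"angular":[0,0,0]}]';python3 -m handwheel '[{"xyz":[0,0,0],"angular":[0,0,0]}]'
```

```text
time: 9.98
position: [0.5206, 0.1182, 0.0829]
tool_rot: [-0.0, 1.57, 0.001]
ft_force: [-2.3, -0.3, -0.5]
grip_width: 0.244
time: 10.07
position: [0.5206, 0.1183, 0.083]
tool_rot: [-0.0, 1.57, 0.001]
ft_force: [-0.7, -0.0, -1.9]
grip_width: 0.24
time: 10.15
position: [0.5206, 0.1183, 0.0831]
tool_rot: [-0.0, 1.57, 0.001]
ft_force: [-1.4, -0.0, -1.1]
grip_width: 0.243
```

```bash
python3 -m handwheel '[{"xyz":[0,0,-0.15],"angular":[0,0,0]},{"xyz":[0,0,0],"angular":[0,0,0]}]'; python3 -m handwheel '[{"xyz":[0,0,0],"angular":[0,0,0]},{"xyz":[0,0,0],"angular":[0,0,0]},{"xyz":[0,0,0],"angular":[0,0,0]},{"xyz":[0,0,0],"angular":[0,0,0]},{"xyz":[0,0,0],"angular":[0,0,0]}]' 5
python3 - <<'E'
from h import *
st(); snap('side','s12'); snap('scene','sc12');snap('wrist','w12')
E
python3 crop.py sc12 190 180 110 90 7 c14;python3 crop.py s12 180 120 80 100 7 c15
```

```text
time: 10.32
position: [0.5207, 0.1183, 0.0818]
tool_rot: [-0.0, 1.57, 0.001]
ft_force: [-1.3, 0.3, -1.4]
grip_width: 0.24
time: 10.73
position: [0.5236, 0.1188, 0.0833]
tool_rot: [0.001, 1.564, 0.002]
ft_force: [-0.8, 0.2, -0.5]
grip_width: 0.523
t 10.73 p [523.6 118.8  83.3] F [-0.83  0.17 -0.51] g 45.5
x [ 0.007  0.001 -1.   ] z [1.    0.001 0.007] q [ 0.39  0.23 -0.74  1.85  0.17  1.12 -0.41]
```

View pics/c14.png

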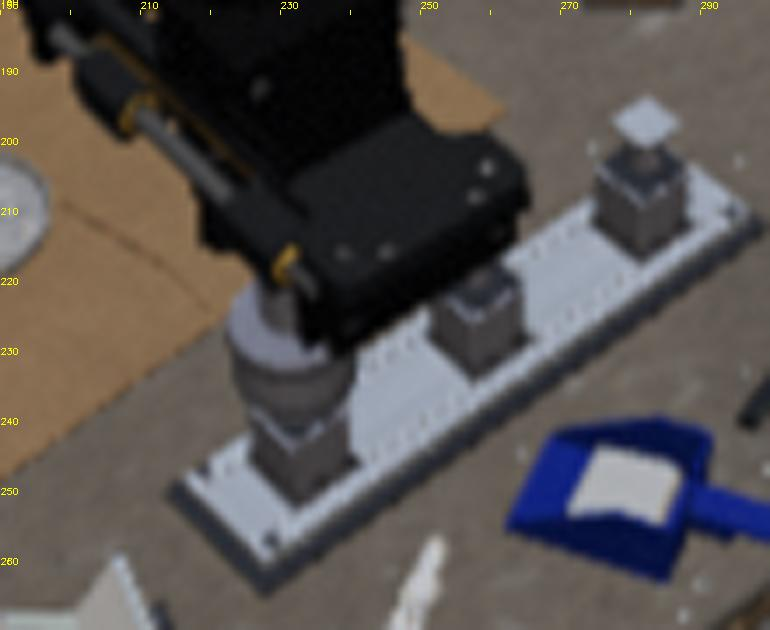

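View pics/c15.png

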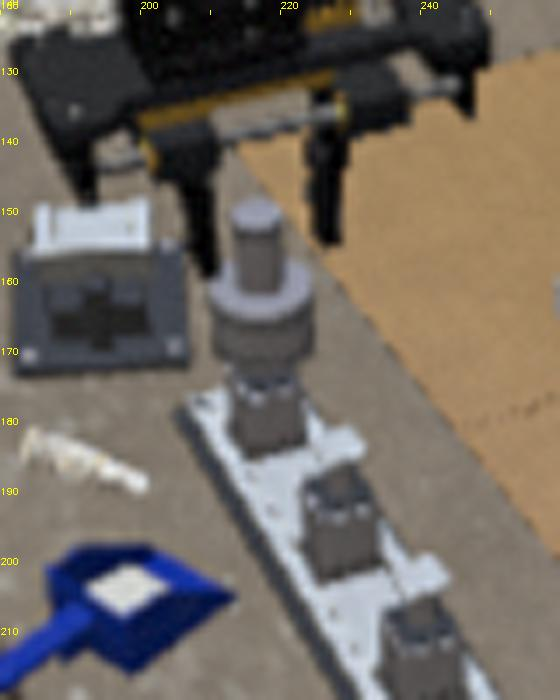

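View pics/w12.png

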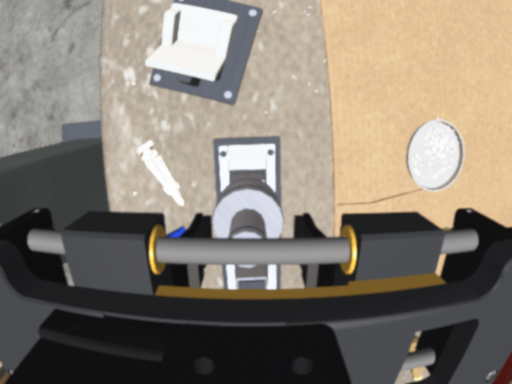

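```bash
python3 -m handwheel '[{"xyz":[0,0,0],"angular":[0,0,0]},{"xyz":[0,0,0],"angular":[0,0,0]},{"xyz":[0,0,0],"angular":[0,0,0]},{"xyz":[0,0,0],"angular":[0,0,0]},{"xyz":[0,0,0],"angular":[0,0,0]}]'
python3 -m handwheel '[{"xyz":[-0.2,0,0],"angular":[0,0,0]},{"xyz":[0,0,0],"angular":[0,0,0]},{"xyz":[0,0,0],"angular":[0,0,0]},{"xyz":[0,0,0],"angular":[0,0,0]},{"xyz":[0,0,0],"angular":[0,0,0]}]'
python3 - <<'E'
from h import *
st(); d=snap('side','s13'); st()
def tri(D,u,v,x,y): # height of vertical axis pt
    from scipy.optimize import minimize_scalar
    return minimize_scalar(lambda z:np.sum((proj(D,[x,y,z])-[u,v])**2),bounds=(0,.4),method='bounded').x
print(tri(d,216.6,150.3,.5213,.1164))
E
python3 crop.py s13 195 135 50 50 14 c15
```

```text
time: 11.3
position: [0.5234, 0.1188, 0.0832]
tool_rot: [0.0, 1.564, 0.001]
ft_force: [-0.1, -0.1, 0.5]
grip_width: 0.573
time: 11.72
position: [0.521, 0.1187, 0.0831]
tool_rot: [0.0, 1.565, 0.001]
ft_force: [-0.2, 0.6, -0.1]
grip_width: 0.574
t 11.72 p [521.  118.7  83.1] F [-0.19  0.55 -0.14] g 49.9
x [ 0.006  0.001 -1.   ] z [1.    0.001 0.006] q [ 0.39  0.22 -0.74  1.86  0.17  1.12 -0.4 ]
t 11.77 p [521.  118.7  83.1] F [0.59 0.03 0.42] g 50.0
x [ 0.006  0.001 -1.   ] z [1.    0.001 0.006] q [ 0.39  0.22 -0.74  1.86  0.17  1.12 -0.4 ]
0.13734988362212805
```

View pics/c15.png

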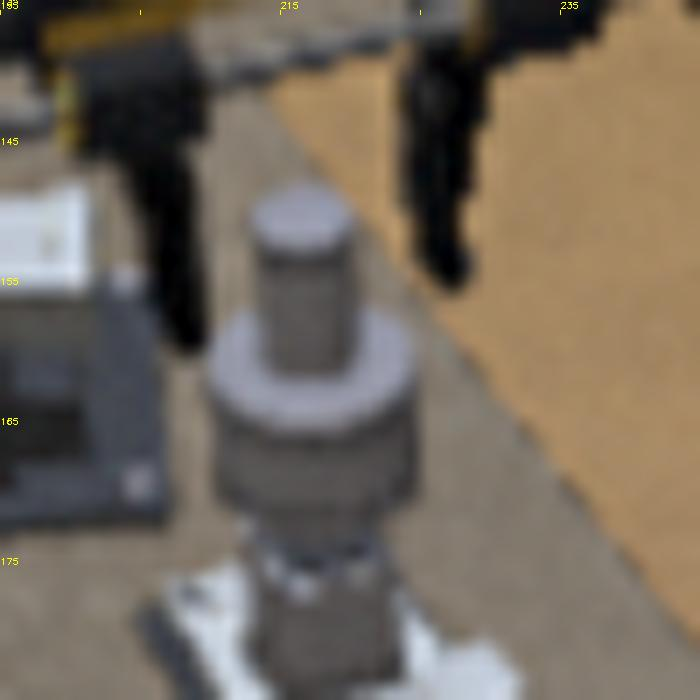

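```bash
python3 -m handwheel '[{"xyz":[0,0,0],"angular":[0,-0.3,0]},{"xyz":[0,0,0],"angular":[0,0,0]},{"xyz":[0,0,0],"angular":[0,0,0]},{"xyz":[0,0,0],"angular":[0,0,0]},{"xyz":[0,0,0],"angular":[0,0,0]}]' 1 30
python3 -m handwheel '[{"xyz":[0,0,0],"angular":[0,0,0]},{"xyz":[0,0,0],"angular":[0,0,0]}]'
python3 - <<'E'
from h import *
need([0,0,-1],[1,0,0])
E
```

```text
time: 12.18
position: [0.5211, 0.1187, 0.0832]
tool_rot: [0.0, 1.559, 0.001]
ft_force: [0.4, 0.3, 0.2]
grip_width: 0.285
time: 12.35
position: [0.5206, 0.1187, 0.083]
tool_rot: [0.0, 1.56, 0.001]
ft_force: [0.0, -0.1, 0.0]
grip_width: 0.246
t 12.35 p [520.6 118.7  83. ] F [ 0.04 -0.1   0.04] g 21.4
x [ 0.011  0.001 -1.   ] z [1.    0.001 0.011] q [ 0.39  0.22 -0.74  1.86  0.16  1.11 -0.4 ]
need turn deg [-0.06  0.64 -0.04]
```

```bash
python3 -m handwheel '[{"xyz":[0,0,1],"angular":[0,0,0]},{"xyz":[0,0,1.5],"angular":[0,0,0]},{"xyz":[0,-1,1],"angular":[0,0,0]},{"xyz":[0,-3,0],"angular":[0,0,0]},{"xyz":[0,-2.5,0],"angular":[0,0,0]}]'
python3 -m handwheel '[{"xyz":[0,0,0],"angular":[0,0,0]},{"xyz":[0,0,0],"angular":[0,0,0]}]'
python3 - <<'E'
from h import *
need([0,0,-1],[1,0,0])
E
```

```text
time: 12.77
position: [0.5169, 0.0601, 0.1187]
tool_rot: [-0.006, 1.565, 0.016]
ft_force: [0.7, -1.3, -4.6]
grip_width: 0.245
time: 12.93
position: [0.5162, 0.053, 0.1185]
tool_rot: [-0.003, 1.567, 0.006]
ft_force: [0.8, 0.7, -4.0]
grip_width: 0.243
t 12.93 p [516.2  53.  118.5] F [ 0.85  0.66 -4.02] g 21.2
x [ 0.004  0.002 -1.   ] z [1.    0.006 0.004] q [ 0.51  0.14 -0.7   1.85  0.1   1.18 -0.22]
need turn deg [-0.14  0.2  -0.33]
```

```bash
python3 -m handwheel '[{"xyz":[0.4,-1.2,-0.4],"angular":[0,-0.3,-0.3]},{"xyz":[0.3,-1.2,-0.6],"angular":[0,0,0]},{"xyz":[0,0,-0.6],"angular":[0,0,0]},{"xyz":[0,0,0],"angular":[0,0,0]},{"xyz":[0,0,0],"angular":[0,0,0]}]'
python3 - <<'E'
from h import *
need([0,0,-1],[1,0,0])
E
```

```text
time: 13.35
position: [0.5223, 0.027, 0.0995]
tool_rot: [0.002, 1.565, 0.003]
ft_force: [0.3, -1.0, -5.1]
grip_width: 0.243
t 13.35 p [522.3  27.   99.5] F [ 0.3  -1.01 -5.06] g 21.1
x [ 0.006  0.003 -1.   ] z [1.    0.001 0.006] q [ 0.53  0.17 -0.68  1.87  0.11  1.14 -0.19]
need turn deg [-0.16  0.33 -0.04]
```

```bash
python3 -m handwheel '[{"xyz":[0.1,0.15,-0.3],"angular":[0,0,0]},{"xyz":[0,0,-0.2],"angular":[0,0,0]},{"xyz":[0,0,0],"angular":[0,0,0]}]'
python3 - <<'E'
from h import *
need([0,0,-1],[1,0,0]); snap('side','s14'); snap('scene','sc14')
E
python3 crop.py sc14 190 160 110 90 7 c14;python3 crop.py s14 190 130 80 85 7 c15
```

```text
time: 13.6
position: [0.5228, 0.0305, 0.0934]
tool_rot: [0.001, 1.566, 0.006]
ft_force: [0.2, 0.3, -3.9]
grip_width: 0.246
t 13.6 p [522.8  30.5  93.4] F [ 0.23  0.3  -3.88] g 21.4
x [ 0.004  0.004 -1.   ] z [1.    0.003 0.004] q [ 0.52  0.18 -0.68  1.87  0.12  1.13 -0.2 ]
need turn deg [-0.24  0.25 -0.16]
```

View pics/c14.png

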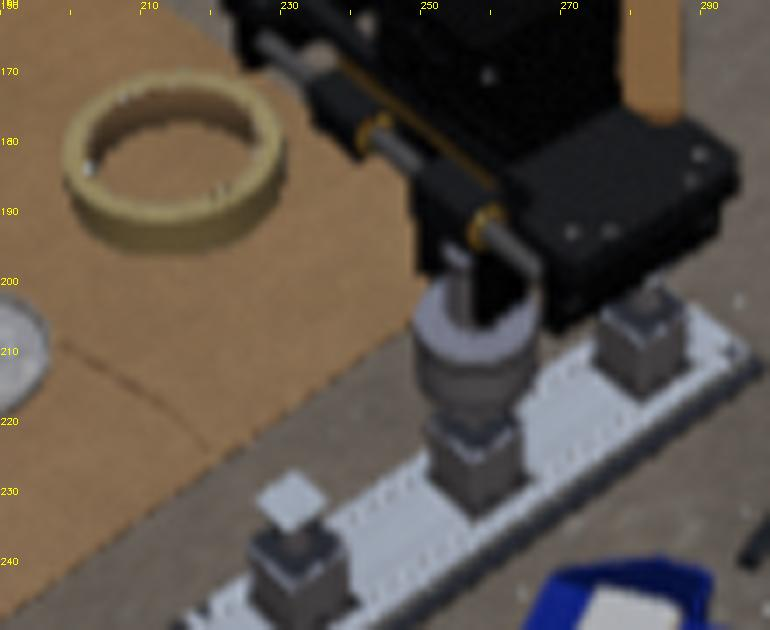

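View pics/c15.png

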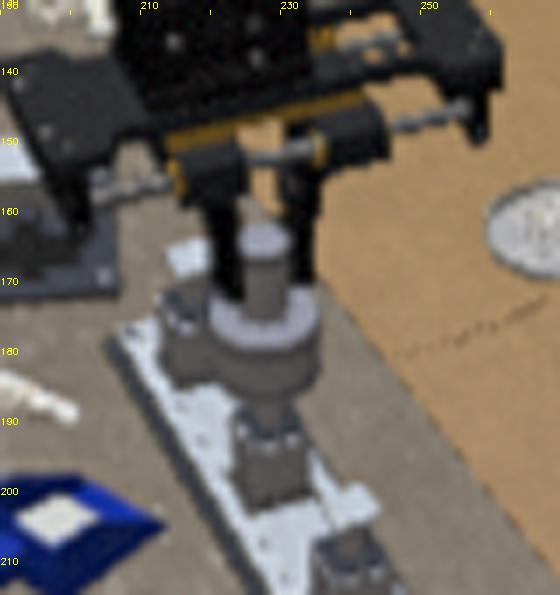

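```bash
python3 -m handwheel '[{"xyz":[0,-0.1,-0.3],"angular":[0,0,0]},{"xyz":[0,0,-0.1],"angular":[0,0,0]},{"xyz":[0,0,0],"angular":[0,0,0]}]'; python3 -m handwheel '[{"xyz":[0,0,0],"angular":[0,0,0]}]';python3 -m handwheel '[{"xyz":[0,0,-0.2],"angular":[0,0,0]},{"xyz":[0,0,0],"angular":[0,0,0]}]'; python3 -m handwheel '[{"xyz":[0,0,0],"angular":[0,0,0]}]'
```

```text
time: 13.95
position: [0.524, 0.0303, 0.091]
tool_rot: [0.0, 1.564, 0.006]
ft_force: [-0.2, 0.0, -2.0]
grip_width: 0.244
time: 14.03
position: [0.5241, 0.0303, 0.0913]
tool_rot: [-0.0, 1.564, 0.006]
ft_force: [-1.0, 0.7, -2.2]
grip_width: 0.242
time: 14.2
position: [0.5242, 0.0303, 0.0899]
tool_rot: [-0.0, 1.563, 0.006]
ft_force: [-0.5, -0.0, -0.2]
grip_width: 0.244
time: 14.28
position: [0.5243, 0.0303, 0.0901]
tool_rot: [-0.0, 1.563, 0.006]
ft_force: [-0.3, -0.0, -1.5]
grip_width: 0.243
```

```bash
python3 -m handwheel '[{"xyz":[0,0,-0.1],"angular":[0,0,0]},{"xyz":[0,0,0],"angular":[0,0,0]}]'; python3 -m handwheel '[{"xyz":[0,0,0],"angular":[0,0,0]},{"xyz":[0,0,0],"angular":[0,0,0]},{"xyz":[0,0,0],"angular":[0,0,0]},{"xyz":[0,0,0],"angular":[0,0,0]},{"xyz":[0,0,0],"angular":[0,0,0]}]' 5
python3 -m handwheel '[{"xyz":[0,0,0],"angular":[0,0,0]},{"xyz":[0,0,0],"angular":[0,0,0]},{"xyz":[0,0,0],"angular":[0,0,0]},{"xyz":[0,0,0],"angular":[0,0,0]},{"xyz":[0,0,0],"angular":[0,0,0]}]'
python3 -m handwheel '[{"xyz":[0,0,0],"angular":[0,0,0]},{"xyz":[0,0,0],"angular":[0,0,0]},{"xyz":[0,0,0],"angular":[0,0,0]},{"xyz":[0,0,0],"angular":[0,0,0]},{"xyz":[0,0,0],"angular":[0,0,0]}]'
python3 - <<'E'
from h import *
st(); snap('side','s15'); need([0,0,-1],[1,0,0])
E
python3 crop.py s15 205 150 50 50 14 c15
```

```text
time: 14.45
position: [0.5243, 0.0303, 0.0894]
tool_rot: [-0.0, 1.563, 0.006]
ft_force: [-1.3, 0.7, 0.8]
grip_width: 0.24
time: 14.87
position: [0.5272, 0.0303, 0.0908]
tool_rot: [-0.0, 1.557, 0.006]
ft_force: [0.6, -0.5, -0.6]
grip_width: 0.523
time: 15.28
position: [0.5279, 0.0302, 0.0912]
tool_rot: [-0.0, 1.555, 0.005]
ft_force: [-0.2, -0.1, 0.5]
grip_width: 0.577
time: 15.7
position: [0.5278, 0.0302, 0.0911]
tool_rot: [-0.0, 1.556, 0.006]
ft_force: [0.1, -0.3, 0.4]
grip_width: 0.576
t 15.7 p [527.8  30.2  91.1] F [ 0.12 -0.32  0.41] g 50.1
x [ 0.015  0.003 -1.   ] z [1.    0.004 0.015] q [ 0.52  0.18 -0.68  1.87  0.12  1.12 -0.2 ]
t 15.75 p [527.8  30.2  91.1] F [ 0.27 -0.    0.34] g 50.0
x [ 0.015  0.003 -1.   ] z [1.    0.004 0.015] q [ 0.52  0.18 -0.68  1.87  0.12  1.12 -0.2 ]
need turn deg [-0.19  0.88 -0.21]
```

View pics/c15.png

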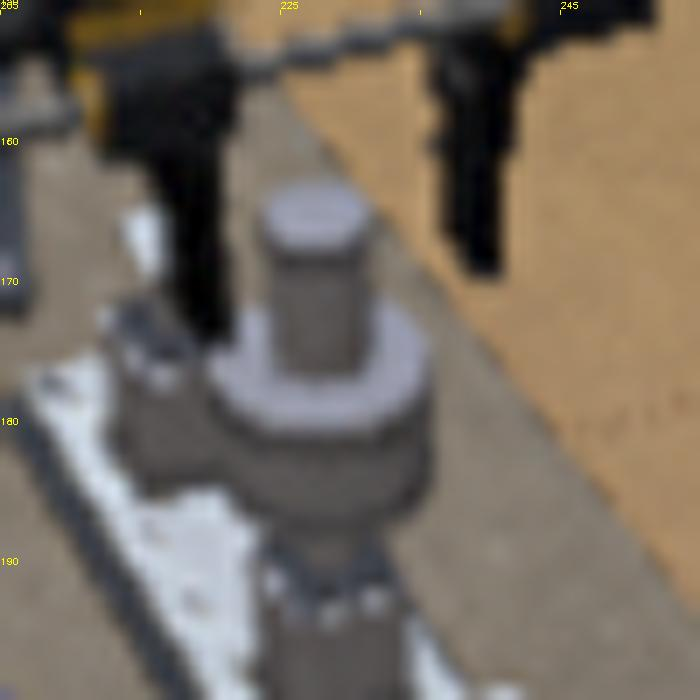

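```bash
python3 -m handwheel '[{"xyz":[-0.35,0,-0.3],"angular":[0,0.8,-0.2]},{"xyz":[0,0,0],"angular":[0,0,0]},{"xyz":[0,0,0],"angular":[0,0,0]}]'
python3 - <<'E'
from h import *
need([0,0,-1],[1,0,0])
E
python3 -m handwheel '[{"xyz":[0,0,0],"angular":[0,0,0]},{"xyz":[0,0,0],"angular":[0,0,0]},{"xyz":[0,0,0],"angular":[0,0,0]},{"xyz":[0,0,0],"angular":[0,0,0]},{"xyz":[0,0,0],"angular":[0,0,0]}]' 1 30
python3 -m handwheel '[{"xyz":[0,0,0],"angular":[0,0,0]},{"xyz":[0,0,0],"angular":[0,0,0]}]'
python3 - <<'E'
from h import *
need([0,0,-1],[1,0,0])
E
```

```text
time: 16.0
position: [0.524, 0.0302, 0.0879]
tool_rot: [0.003, 1.571, 0.002]
ft_force: [-0.1, -0.8, 0.9]
grip_width: 0.576
t 16.0 p [524.   30.2  87.9] F [-0.14 -0.76  0.89] g 50.1
x [-0.     0.003 -1.   ] z [ 1. -0. -0.] q [ 0.52  0.19 -0.68  1.87  0.13  1.13 -0.21]
need turn deg [-0.19 -0.    0.02]
time: 16.42
position: [0.5239, 0.0303, 0.0876]
tool_rot: [0.003, 1.571, 0.003]
ft_force: [-0.1, -0.2, 0.4]
grip_width: 0.284
time: 16.58
position: [0.5235, 0.0303, 0.0876]
tool_rot: [0.003, 1.572, 0.002]
ft_force: [-0.1, 0.2, -0.4]
grip_width: 0.242
t 16.58 p [523.5  30.3  87.6] F [-0.07  0.19 -0.41] g 21.1
x [-0.001  0.003 -1.   ] z [ 1.    -0.    -0.001] q [ 0.52  0.19 -0.68  1.87  0.13  1.13 -0.21]
need turn deg [-0.2  -0.07  0.02]
```

```bash
python3 -m handwheel '[{"xyz":[0,0,1],"angular":[0,0,0]},{"xyz":[0,0,1.5],"angular":[0,0,0]},{"xyz":[0,-1,1],"angular":[0,0,0]},{"xyz":[0,-3,0],"angular":[0,0,0]},{"xyz":[0.2,-3,0],"angular":[0,0,0]}]'
python3 -m handwheel '[{"xyz":[0,-0.5,0],"angular":[0,0,0]},{"xyz":[0,0,0],"angular":[0,0,0]}]'
python3 - <<'E'
from h import *
need([0,0,-1],[1,0,0])
E
```

```text
time: 17.0
position: [0.5216, -0.0318, 0.123]
tool_rot: [-0.004, 1.579, 0.019]
ft_force: [-0.4, -1.2, -5.1]
grip_width: 0.245
time: 17.17
position: [0.5208, -0.045, 0.123]
tool_rot: [-0.0, 1.58, 0.009]
ft_force: [-0.8, 1.2, -5.2]
grip_width: 0.245
t 17.17 p [520.8 -45.  123. ] F [-0.82  1.22 -5.17] g 21.3
x [-0.009  0.005 -1.   ] z [ 1.     0.006 -0.009] q [ 0.62  0.15 -0.63  1.83  0.09  1.21 -0.03]
need turn deg [-0.31 -0.53 -0.33]
```

```bash
python3 -m handwheel '[{"xyz":[0.4,-0.7,-0.6],"angular":[-0.2,-0.5,-0.3]},{"xyz":[0.2,-0.6,-0.8],"angular":[0,0,0]},{"xyz":[0,0,-0.8],"angular":[0,0,0]},{"xyz":[0,0,0],"angular":[0,0,0]},{"xyz":[0,0,0],"angular":[0,0,0]}]'
python3 - <<'E'
from h import *
need([0,0,-1],[1,0,0])
E
```

```text
time: 17.58
position: [0.5257, -0.0569, 0.0971]
tool_rot: [0.002, 1.574, 0.004]
ft_force: [-0.1, 0.3, -5.1]
grip_width: 0.247
t 17.58 p [525.7 -56.9  97.1] F [-0.07  0.32 -5.13] g 21.5
x [-0.003  0.003 -1.   ] z [ 1.     0.001 -0.003] q [ 0.63  0.18 -0.62  1.85  0.11  1.15 -0.03]
need turn deg [-0.2  -0.19 -0.08]
```

```bash
python3 -m handwheel '[{"xyz":[0.1,-0.35,-0.3],"angular":[-0.2,0,0]},{"xyz":[0,0,0],"angular":[0,0,0]},{"xyz":[0,0,0],"angular":[0,0,0]}]'
python3 - <<'E'
from h import *
need([0,0,-1],[1,0,0]); snap('side','s16'); snap('scene','sc16')
E
python3 crop.py sc16 220 145 110 90 7 c14;python3 crop.py s16 200 150 80 85 7 c15
```

```text
time: 17.83
position: [0.5262, -0.0584, 0.093]
tool_rot: [-0.003, 1.576, 0.004]
ft_force: [-1.3, 0.5, -3.8]
grip_width: 0.242
t 17.83 p [526.2 -58.4  93. ] F [-1.32  0.46 -3.81] g 21.1
x [-0.005  0.001 -1.   ] z [ 1.     0.005 -0.005] q [ 0.62  0.19 -0.62  1.85  0.12  1.14 -0.03]
need turn deg [-0.06 -0.29 -0.26]
```

View pics/c14.png

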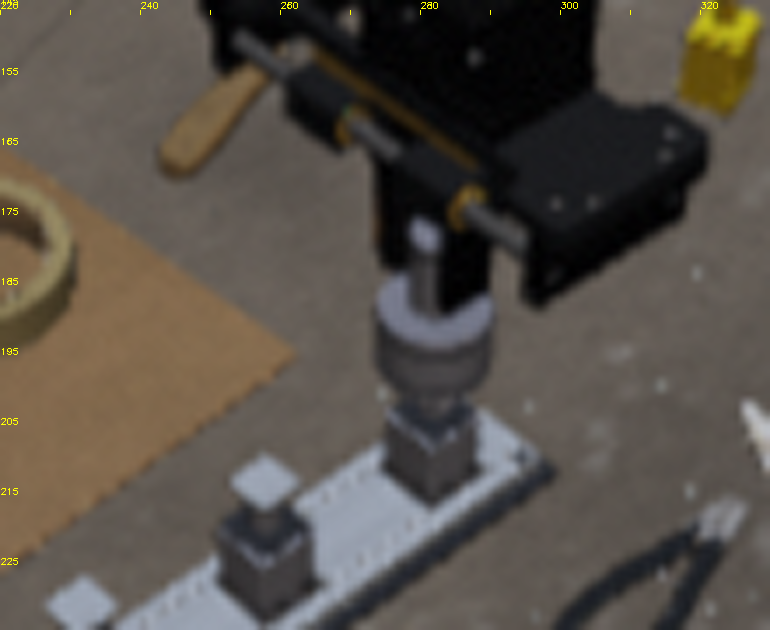

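View pics/c15.png

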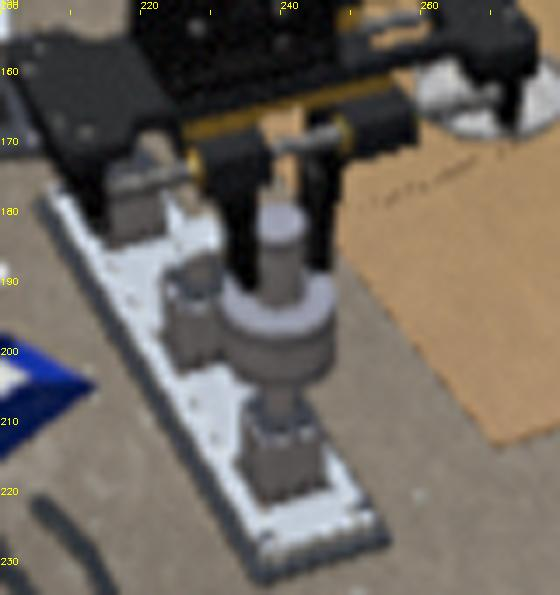

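```bash
python3 -m handwheel '[{"xyz":[0,-0.1,-0.3],"angular":[0,-0.2,0]},{"xyz":[0,0,-0.2],"angular":[0,0,0]},{"xyz":[0,0,0],"angular":[0,0,0]}]'; python3 -m handwheel '[{"xyz":[0,0,0],"angular":[0,0,0]}]';python3 -m handwheel '[{"xyz":[0,0,-0.4],"angular":[0,0,0]},{"xyz":[0,0,0],"angular":[0,0,0]}]'; python3 -m handwheel '[{"xyz":[0,0,0],"angular":[0,0,0]}]'
```

```text
time: 18.18
position: [0.5272, -0.0594, 0.0889]
tool_rot: [-0.003, 1.57, 0.004]
ft_force: [-1.0, 0.8, -3.4]
grip_width: 0.247
time: 18.27
position: [0.5272, -0.0594, 0.0891]
tool_rot: [-0.003, 1.569, 0.004]
ft_force: [-0.9, 0.4, -3.7]
grip_width: 0.243
time: 18.43
position: [0.5273, -0.0595, 0.0853]
tool_rot: [-0.004, 1.569, 0.004]
ft_force: [-1.0, -0.2, -3.0]
grip_width: 0.238
time: 18.52
position: [0.5274, -0.0594, 0.0854]
tool_rot: [-0.004, 1.569, 0.004]
ft_force: [0.1, 0.1, -2.0]
grip_width: 0.248
```

```bash
python3 -m handwheel '[{"xyz":[0,0,-0.4],"angular":[0,0,0]},{"xyz":[0,0,0],"angular":[0,0,0]}]'; python3 -m handwheel '[{"xyz":[0,0,0],"angular":[0,0,0]}]';python3 -m handwheel '[{"xyz":[0,0,0],"angular":[0,0,0]}]'
```

```text
time: 18.68
position: [0.5274, -0.0594, 0.0813]
tool_rot: [-0.004, 1.569, 0.004]
ft_force: [-2.0, 0.5, -2.3]
grip_width: 0.244
time: 18.77
position: [0.5275, -0.0594, 0.0813]
tool_rot: [-0.004, 1.569, 0.004]
ft_force: [-1.7, -0.5, -2.4]
grip_width: 0.244
time: 18.85
position: [0.5275, -0.0594, 0.0813]
tool_rot: [-0.004, 1.569, 0.004]
ft_force: [-1.1, -0.0, -1.7]
grip_width: 0.242
```

Softer than the left one. Continue.

```bash
python3 -m handwheel '[{"xyz":[0,0,-0.4],"angular":[0,0,0]},{"xyz":[0,0,0],"angular":[0,0,0]}]'; python3 -m handwheel '[{"xyz":[0,0,0],"angular":[0,0,0]}]';python3 -m handwheel '[{"xyz":[0,0,0],"angular":[0,0,0]}]'
```

```text
time: 19.02
position: [0.5275, -0.0595, 0.0774]
tool_rot: [-0.004, 1.569, 0.003]
ft_force: [-0.5, 0.9, -1.2]
grip_width: 0.244
time: 19.1
position: [0.5275, -0.0594, 0.0774]
tool_rot: [-0.004, 1.569, 0.003]
ft_force: [-0.1, 0.2, -0.4]
grip_width: 0.24
time: 19.18
position: [0.5275, -0.0595, 0.0773]
tool_rot: [-0.004, 1.569, 0.003]
ft_force: [-1.8, 0.2, -1.1]
grip_width: 0.247
```

```bash
python3 -m handwheel '[{"xyz":[0,0,-0.2],"angular":[0,0,0]},{"xyz":[0,0,0],"angular":[0,0,0]}]'; python3 -m handwheel '[{"xyz":[0,0,0],"angular":[0,0,0]},{"xyz":[0,0,0],"angular":[0,0,0]},{"xyz":[0,0,0],"angular":[0,0,0]},{"xyz":[0,0,0],"angular":[0,0,0]},{"xyz":[0,0,0],"angular":[0,0,0]}]' 5
python3 -m handwheel '[{"xyz":[0,0,0],"angular":[0,0,0]},{"xyz":[0,0,0],"angular":[0,0,0]},{"xyz":[0,0,0],"angular":[0,0,0]},{"xyz":[0,0,0],"angular":[0,0,0]},{"xyz":[0,0,0],"angular":[0,0,0]}]'
python3 -m handwheel '[{"xyz":[0,0,0],"angular":[0,0,0]},{"xyz":[0,0,0],"angular":[0,0,0]},{"xyz":[0,0,0],"angular":[0,0,0]},{"xyz":[0,0,0],"angular":[0,0,0]},{"xyz":[0,0,0],"angular":[0,0,0]}]'
python3 - <<'E'
from h import *
st(); snap('side','s17'); need([0,0,-1],[1,0,0])
E
python3 crop.py s17 215 175 50 50 14 c15
```

```text
time: 19.35
position: [0.5275, -0.0595, 0.0754]
tool_rot: [-0.004, 1.569, 0.003]
ft_force: [-1.2, 0.1, -1.1]
grip_width: 0.243
time: 19.77
position: [0.5305, -0.06, 0.0769]
tool_rot: [-0.005, 1.563, 0.002]
ft_force: [0.7, -0.4, -0.8]
grip_width: 0.526
time: 20.18
position: [0.5313, -0.0601, 0.0774]
tool_rot: [-0.005, 1.561, 0.002]
ft_force: [0.4, -0.6, -0.1]
grip_width: 0.576
time: 20.6
position: [0.5312, -0.0601, 0.0773]
tool_rot: [-0.005, 1.561, 0.002]
ft_force: [0.8, -0.4, 0.7]
grip_width: 0.577
t 20.6 p [531.2 -60.1  77.3] F [ 0.84 -0.45  0.69] g 50.2
x [ 0.01  -0.002 -1.   ] z [1.    0.004 0.01 ] q [ 0.62  0.21 -0.61  1.87  0.13  1.1  -0.04]
t 20.65 p [531.2 -60.1  77.4] F [-0.55  0.66 -0.16] g 50.1
x [ 0.01  -0.002 -1.   ] z [1.    0.004 0.01 ] q [ 0.62  0.21 -0.61  1.87  0.13  1.1  -0.04]
need turn deg [ 0.09  0.55 -0.26]
```

View pics/c15.png

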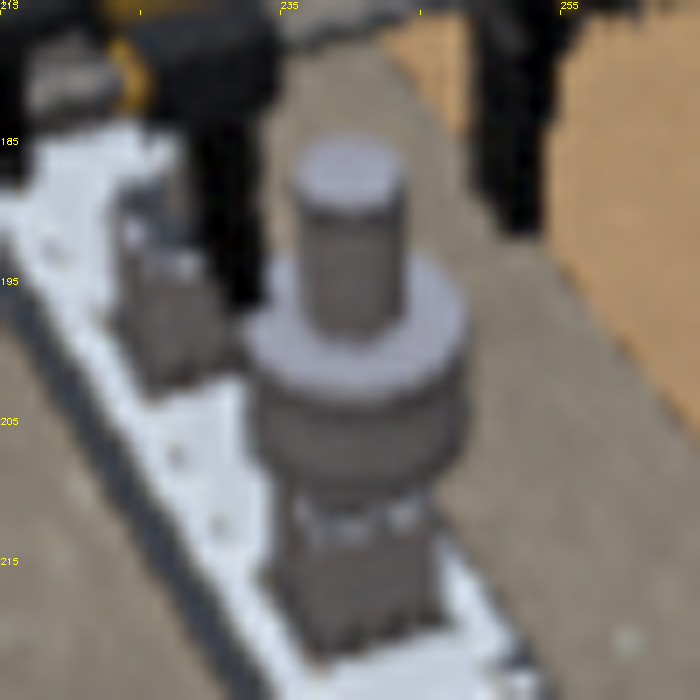

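Run:
```python
from h import *
from scipy.optimize import minimize_scalar
D=dict(np.load('pics/side0.npz'))
for b,k in [((217.3,166.5),(216.5,150.3)),((228,183.5),(227.5,165.3)),((240.5,202),(240,187.3))]:
    p=pix2plane(D,*b,.076)
    z=minimize_scalar(lambda z:(proj(D,[p[0],p[1],z])[1]-k[1])**2,bounds=(0,.4),method='bounded').x
    print('sink mm',(.148-z)*1e3)
```

```text
sink mm 10.55207745761394
sink mm 4.114489277969175
sink mm 17.44990847675401
```

```bash
python3 -m handwheel '[{"xyz":[-0.35,0.1,-0.1],"angular":[0,0.5,-0.2]},{"xyz":[0,0,0],"angular":[0,0,0]},{"xyz":[0,0,0],"angular":[0,0,0]},{"xyz":[0,0,0],"angular":[0,0,0]},{"xyz":[0,0,0],"angular":[0,0,0]}]' 1 30
python3 -m handwheel '[{"xyz":[0,0,0],"angular":[0,0,0]},{"xyz":[0,0,0],"angular":[0,0,0]},{"xyz":[0,0,0],"angular":[0,0,0]}]'
python3 - <<'E'
from h import *
need([0,0,-1],[1,0,0])
E
```

```text
time: 21.07
position: [0.5273, -0.0589, 0.0762]
tool_rot: [-0.002, 1.571, -0.001]
ft_force: [-0.1, 0.9, -0.2]
grip_width: 0.279
time: 21.32
position: [0.5271, -0.0589, 0.0761]
tool_rot: [-0.002, 1.572, -0.001]
ft_force: [-0.3, -0.3, 0.1]
grip_width: 0.244
t 21.32 p [527.1 -58.9  76.1] F [-0.26 -0.34  0.09] g 21.2
x [-0.001 -0.002 -1.   ] z [ 1.     0.001 -0.001] q [ 0.62  0.21 -0.61  1.87  0.13  1.11 -0.05]
need turn deg [ 0.09 -0.04 -0.04]
```

```bash
python3 -m handwheel '[{"xyz":[0,0,1.2],"angular":[0,0,0]},{"xyz":[0,0,2],"angular":[0,0,0]},{"xyz":[0,-2,2],"angular":[0,0,0]},{"xyz":[0,-4,0.5],"angular":[0,0,0]},{"xyz":[0,-4,0.5],"angular":[0,0,0]}]'
python3 -m handwheel '[{"xyz":[0,-4,0.3],"angular":[0,0,0]},{"xyz":[0.2,-4,0.3],"angular":[0,0,0]},{"xyz":[0.2,-4,0.3],"angular":[0,0,0]},{"xyz":[0.2,-3,0.3],"angular":[0,0,0]},{"xyz":[0,0,0],"angular":[0,0,0]}]'
python3 - <<'E'
from h import *
need([0,0,-1],[1,0,0])
E
```

```text
time: 21.73
position: [0.5239, -0.1472, 0.1393]
tool_rot: [-0.011, 1.579, 0.022]
ft_force: [0.7, -0.5, -4.5]
grip_width: 0.244
time: 22.15
position: [0.5245, -0.3139, 0.1537]
tool_rot: [-0.009, 1.582, 0.011]
ft_force: [-0.4, -1.6, -4.6]
grip_width: 0.242
t 22.15 p [ 524.5 -313.9  153.7] F [-0.44 -1.57 -4.56] g 21.1
x [-0.011  0.001 -1.   ] z [ 1.     0.013 -0.011] q [ 0.86  0.3  -0.45  1.58  0.14  1.3   0.41]
need turn deg [-0.09 -0.63 -0.75]
```

```bash
python3 -m handwheel '[{"xyz":[0.2,-1.3,-1],"angular":[0,-0.6,-0.7]},{"xyz":[0,-0.8,-2],"angular":[0,0,0]},{"xyz":[0,0,-2],"angular":[0,0,0]},{"xyz":[0,0,0],"angular":[0,0,0]},{"xyz":[0,0,0],"angular":[0,0,0]}]'
python3 - <<'E'
from h import *
need([0,0,-1],[1,0,0]);  d=snap('wrist','w17')
E
```

```text
time: 22.57
position: [0.5228, -0.339, 0.1018]
tool_rot: [0.011, 1.575, -0.002]
ft_force: [0.7, -0.3, -4.7]
grip_width: 0.243
t 22.57 p [ 522.8 -339.   101.8] F [ 0.69 -0.3  -4.73] g 21.1
x [-0.004  0.005 -1.   ] z [ 1.    -0.008 -0.004] q [ 0.88  0.36 -0.43  1.61  0.15  1.21  0.41]
need turn deg [-0.31 -0.24  0.46]
```

View pics/w17.png

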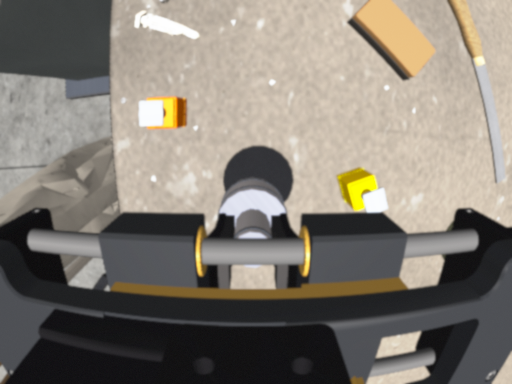

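```bash
python3 - <<'E'
from h import *
d=dict(np.load('pics/w17.npz')); print(wpix(d,257.8,179.5,.004),wpix(d,257.8,146,.004),wpix(d,223.5,180,.004),wpix(d,292,180,.004))
E
python3 -m handwheel '[{"xyz":[0.3,0,-1.5],"angular":[-0.3,-0.2,0.4]},{"xyz":[0.1,0,-2],"angular":[0,0,0]},{"xyz":[0,0,-1.5],"angular":[0,0,0]},{"xyz":[0,0,0],"angular":[0,0,0]},{"xyz":[0,0,0],"angular":[0,0,0]}]'
python3 - <<'E'
from h import *
need([0,0,-1],[1,0,0])
E
```

```text
[ 0.52800878 -0.33876533  0.004     ] [ 0.52811997 -0.30486466  0.004     ] [ 0.49333646 -0.33906254  0.004     ] [ 0.5626821  -0.33944106  0.004     ]
time: 23.03
position: [0.5308, -0.3366, 0.0575]
tool_rot: [-0.005, 1.565, 0.001]
ft_force: [1.6, -0.3, -3.7]
grip_width: 0.246
t 23.03 p [ 530.8 -336.6   57.5] F [ 1.59 -0.33 -3.69] g 21.4
x [ 0.005 -0.002 -1.   ] z [1.    0.004 0.005] q [ 0.87  0.4  -0.43  1.66  0.18  1.12  0.4 ]
need turn deg [ 0.14  0.31 -0.2 ]
```

```bash
python3 -m handwheel '[{"xyz":[-0.3,-0.3,-1.2],"angular":[0.1,0.3,-0.2]},{"xyz":[0,0,-1.2],"angular":[0,0,0]},{"xyz":[0,0,-0.4],"angular":[0,0,0]},{"xyz":[0,0,0],"angular":[0,0,0]},{"xyz":[0,0,0],"angular":[0,0,0]}]'
python3 - <<'E'
from h import *
need([0,0,-1],[1,0,0])
E
```

```text
time: 23.45
position: [0.5301, -0.3406, 0.0317]
tool_rot: [-0.004, 1.566, -0.003]
ft_force: [0.0, -0.3, -4.5]
grip_width: 0.24
t 23.45 p [ 530.1 -340.6   31.7] F [ 0.02 -0.29 -4.51] g 20.9
x [ 0.005 -0.004 -1.   ] z [1.    0.001 0.005] q [ 0.87  0.43 -0.42  1.67  0.2   1.08  0.39]
need turn deg [ 0.23  0.26 -0.03]
```

```bash
python3 -m handwheel '[{"xyz":[-0.3,0,-0.5],"angular":[0.2,0.2,0]},{"xyz":[0,0,-0.4],"angular":[0,0,0]},{"xyz":[0,0,0],"angular":[0,0,0]}]'; python3 -m handwheel '[{"xyz":[0,0,-0.15],"angular":[0,0,0]},{"xyz":[0,0,0],"angular":[0,0,0]}]'; python3 -m handwheel '[{"xyz":[0,0,-0.1],"angular":[0,0,0]},{"xyz":[0,0,0],"angular":[0,0,0]}]'
```

```text
time: 23.7
position: [0.5273, -0.341, 0.0227]
tool_rot: [-0.001, 1.569, -0.0]
ft_force: [0.8, 0.6, -4.8]
grip_width: 0.243
time: 23.87
position: [0.5275, -0.3414, 0.0216]
tool_rot: [-0.001, 1.568, -0.001]
ft_force: [1.0, -0.8, -5.3]
grip_width: 0.245
time: 24.03
position: [0.5279, -0.3416, 0.0217]
tool_rot: [-0.002, 1.568, -0.002]
ft_force: [-0.3, 1.2, -5.8]
grip_width: 0.244
```

```bash
python3 -m handwheel '[{"xyz":[0,0.1,-0.25],"angular":[0,0.1,0]},{"xyz":[0,0,0],"angular":[0,0,0]}]'; python3 -m handwheel '[{"xyz":[0,0,-0.25],"angular":[0,0,0]},{"xyz":[0,0,0],"angular":[0,0,0]}]'
```

```text
time: 24.2
position: [0.5286, -0.3422, 0.0221]
tool_rot: [-0.004, 1.568, -0.004]
ft_force: [0.9, 1.0, -4.1]
grip_width: 0.245
time: 24.37
position: [0.5297, -0.3432, 0.0217]
tool_rot: [-0.005, 1.566, -0.006]
ft_force: [0.1, 0.3, -4.8]
grip_width: 0.247
```

```bash
python3 - <<'E'
from h import *
s,R=need([0,0,-1],[1,0,0]) or st(); print(s['joint_torque'].round(1),s['torque'].round(2)); snap('side','s18'); snap('scene','sc18'); s,R=st();print(s['joint_torque'].round(1))
E
python3 crop.py s18 230 220 110 90 6 c11; python3 crop.py sc18 300 110 90 90 7 c12
```

```text
t 24.37 p [ 529.7 -343.2   21.7] F [ 0.13  0.26 -4.84] g 21.4
x [ 0.005 -0.008 -1.   ] z [ 1.    -0.001  0.005] q [ 0.86  0.44 -0.42  1.68  0.2   1.06  0.38]
need turn deg [0.43 0.27 0.04]
t 24.37 p [ 529.7 -343.2   21.7] F [ 0.13  0.26 -4.84] g 21.4
x [ 0.005 -0.008 -1.   ] z [ 1.    -0.001  0.005] q [ 0.86  0.44 -0.42  1.68  0.2   1.06  0.38]
[  0.2 -52.5  -5.3 -29.8   0.    0.1  -0. ] [ 0.   -0.07 -0.03]
t 24.47 p [ 529.8 -343.5   21.4] F [ 0.03  0.08 -0.7 ] g 21.2
x [ 0.005 -0.008 -1.   ] z [ 1.    -0.001  0.005] q [ 0.86  0.44 -0.42  1.68  0.2   1.06  0.38]
[ -0.5 -49.7  -5.6 -27.4  -0.2   0.1  -0. ]
```

View pics/c11.png

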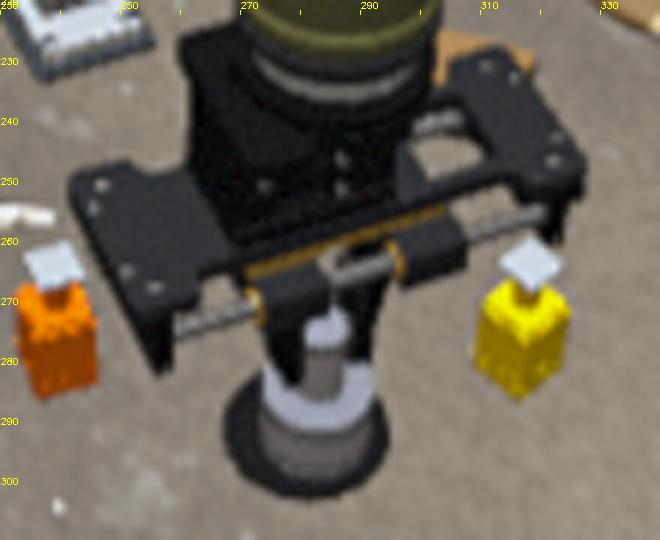

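View pics/c12.png

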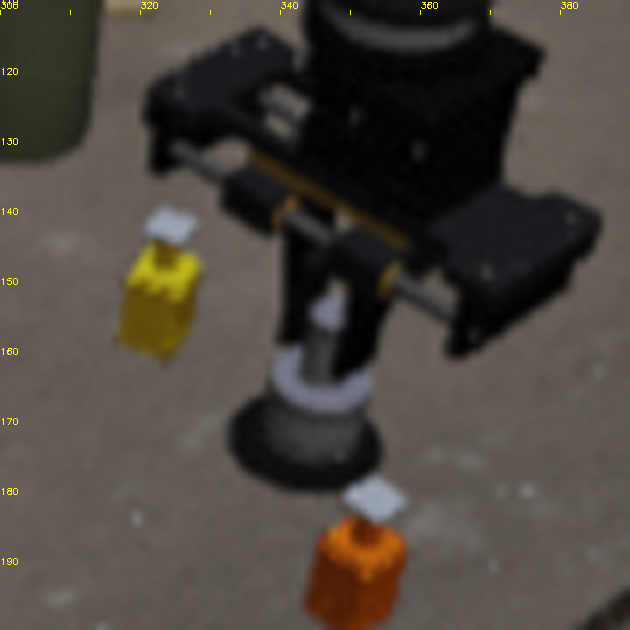

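View pics/s18.png

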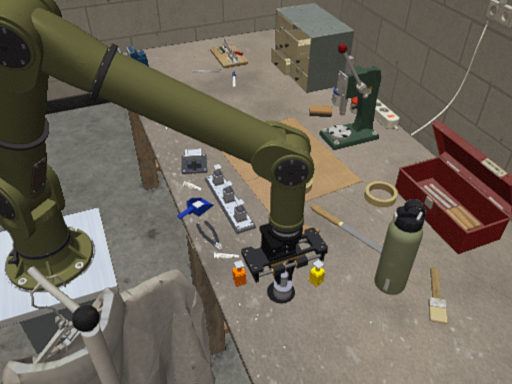

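```bash
python3 -m handwheel '[{"xyz":[0,0,-0.1],"angular":[0,0,0]},{"xyz":[0,0,0],"angular":[0,0,0]}]'; python3 -m handwheel '[{"xyz":[0,0,0],"angular":[0,0,0]},{"xyz":[0,0,0],"angular":[0,0,0]},{"xyz":[0,0,0],"angular":[0,0,0]},{"xyz":[0,0,0],"angular":[0,0,0]},{"xyz":[0,0,0],"angular":[0,0,0]}]' 5
python3 - <<'E'
from h import *
need([0,0,-1],[1,0,0]);snap('side','s19')
E
python3 crop.py s19 230 220 110 90 6 c11
```

```text
time: 24.63
position: [0.53, -0.3437, 0.0215]
tool_rot: [-0.006, 1.566, -0.007]
ft_force: [-0.1, -0.3, -2.2]
grip_width: 0.244
time: 25.05
position: [0.5316, -0.3439, 0.0215]
tool_rot: [-0.007, 1.563, -0.008]
ft_force: [-0.5, -0.3, 0.2]
grip_width: 0.522
t 25.05 p [ 531.6 -343.9   21.5] F [-0.55 -0.33  0.2 ] g 45.4
x [ 0.008 -0.009 -1.   ] z [ 1.    -0.001  0.008] q [ 0.86  0.44 -0.42  1.68  0.2   1.05  0.38]
need turn deg [0.52 0.47 0.03]
```

View pics/c11.png

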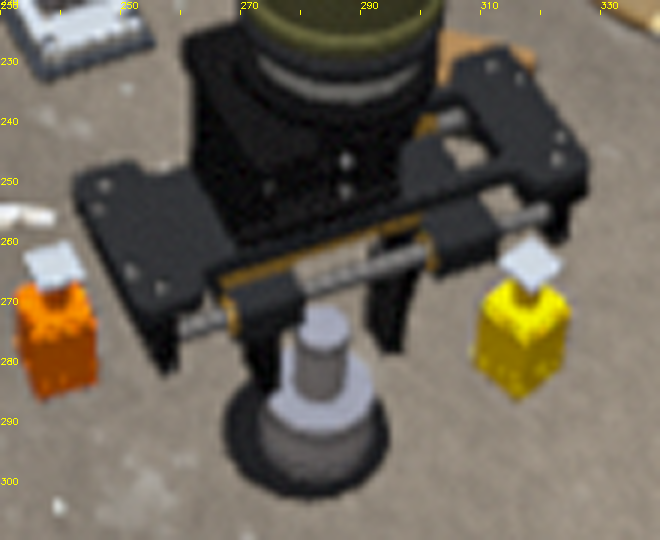

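```bash
python3 -m handwheel '[{"xyz":[0,0,1.5],"angular":[0,0,0]},{"xyz":[0,0,3],"angular":[0,0,0]},{"xyz":[0,0,3],"angular":[0,0,0]},{"xyz":[0,0,2],"angular":[0,0,0]},{"xyz":[0,0,0],"angular":[0,0,0]}]' 8.7
python3 - <<'E'
from h import *
D=dict(np.load('pics/s19.npz'));W=dict(np.load('pics/w12.npz'))
p=np.array([.5316,-.3439,.0215])
for dz in (.02,.03,.04,.05,.06,.07,.08): print(dz,proj(D,p+[-.03,0,dz]).round(1),proj(D,p+[0,0,dz]).round(1),proj(D,p+[.03,0,dz]).round(1))
need([0,0,-1],[.9993,.036,0]); snap('side','s20'); snap('wrist','w20')
E
```

```text
time: 25.52
position: [0.5294, -0.342, 0.1174]
tool_rot: [-0.004, 1.567, -0.004]
ft_force: [0.9, -0.3, -0.0]
grip_width: 0.865
0.02 [271.8 286. ] [282.9 282.4] [293.8 278.7]
0.03 [271.9 283.5] [283.  279.8] [294.  276.1]
0.04 [272.  280.9] [283.2 277.2] [294.3 273.6]
0.05 [272.2 278.3] [283.4 274.6] [294.5 270.9]
0.06 [272.3 275.6] [283.6 271.9] [294.8 268.3]
0.07 [272.4 272.9] [283.8 269.2] [295.  265.6]
0.08 [272.5 270.2] [284.  266.5] [295.3 262.9]
t 25.52 p [ 529.4 -342.   117.4] F [ 0.94 -0.31 -0.04] g 75.3
x [ 0.004 -0.005 -1.   ] z [1.    0.    0.004] q [ 0.88  0.35 -0.43  1.59  0.16  1.23  0.42]
need turn deg [0.29 0.22 2.05]
```

View pics/s20.png

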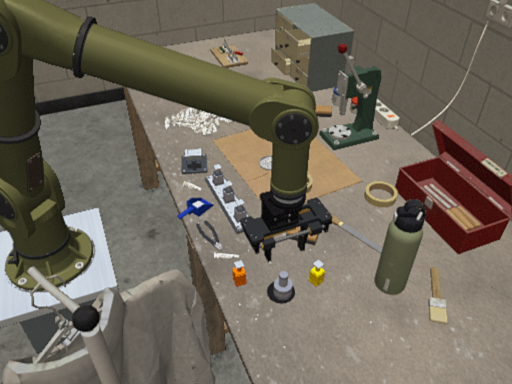

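Run:
```python
from h import *
from scipy.optimize import least_squares
D=dict(np.load('pics/s2.npz'));W=dict(np.load('pics/w3.npz'))
p=np.array([.5235,-.345,.0455])
def side_row(P0,P1,u):
    a,b=proj(D,P0),proj(D,P1); return a[1]+(b[1]-a[1])*(u-a[0])/(b[0]-a[0])
def tri(u,vs,vw):
    f=lambda q:[side_row(p+[-.05,q[0],q[1]],p+[.05,q[0],q[1]],u)-vs, wproj(W,p+[0,q[0],q[1]])[1]-vw]
    return least_squares(f,[0,.05]).x
print('rod centre y,z rel TCP',tri(283,260.5,250.5))
print('rod lower edge',tri(283,262,237.5))
# gold strip
print('gold', tri(285,252.5,292))
```

```text
rod centre y,z rel TCP [0.00709843 0.07157366]
rod lower edge [0.00961039 0.06276162]
gold [0.004753   0.10117505]
```

```bash
python3 -m handwheel '[{"xyz":[0,3,0],"angular":[0.3,0.2,2]},{"xyz":[0,4,0],"angular":[0,0,0]},{"xyz":[0,4,0],"angular":[0,0,0]},{"xyz":[0,4,0],"angular":[0,0,0]},{"xyz":[0,4,0],"angular":[0,0,0]}]'
python3 -m handwheel '[{"xyz":[0,3,0],"angular":[0,0,0]},{"xyz":[0,2,0],"angular":[0,0,0]},{"xyz":[0,0,0],"angular":[0,0,0]},{"xyz":[0,0,0],"angular":[0,0,0]}]'
python3 - <<'E'
from h import *
need([0,0,-1],[.9993,.036,0]); snap('wrist','w21'); snap('scene','sc21')
E
```

```text
time: 26.03
position: [0.5188, -0.1574, 0.1038]
tool_rot: [-0.009, 1.586, 0.014]
ft_force: [0.4, 0.1, 0.4]
grip_width: 0.997
time: 26.37
position: [0.5134, -0.0917, 0.0971]
tool_rot: [-0.017, 1.596, 0.032]
ft_force: [-0.1, 0.0, -0.5]
grip_width: 1.001
t 26.37 p [513.4 -91.7  97.1] F [-0.07  0.04 -0.53] g 87.1
x [-0.026  0.01  -1.   ] z [ 0.999  0.031 -0.025] q [ 0.67  0.18 -0.59  1.84  0.1   1.17  0.08]
need turn deg [-0.54 -1.47  0.27]
```

View pics/w21.png

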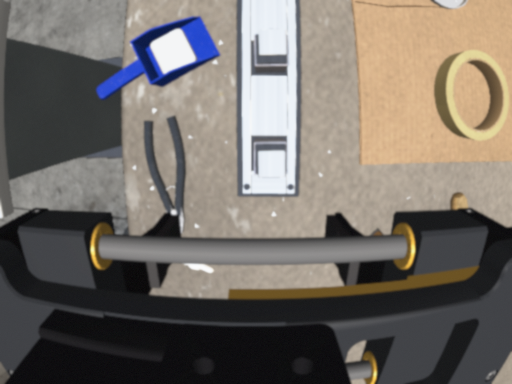

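```bash
python3 crop.py w21 230 0 80 200 4 c16; python3 crop.py w21 230 120 80 85 9 c17
```

```text
(no output)
```

View pics/c17.png

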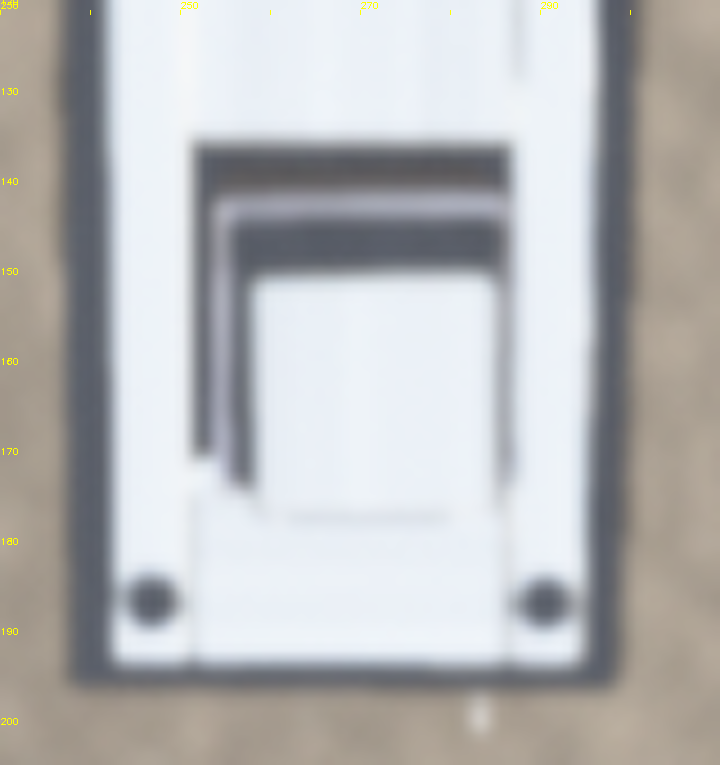

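Run:
```python
from h import *
d=dict(np.load('pics/w21.npz'));f=lambda u,v,z:wpix(d,u,v,z)*1e3
print('R button',f(271.6,163.7,.076).round(1), 'size',np.linalg.norm(f(258.1,163.7,.076)-f(285,163.7,.076)),np.linalg.norm(f(271.6,150.2,.076)-f(271.6,177.2,.076)))
a=f(258.1,163,.076);b=f(285,163,.076);print('yaw of row',np.degrees(np.arctan2(*(b-a)[[1,0]])))
# edges of plunger: left edge button top/bottom px
a=f(258.2,151,.076);b=f(258.7,176,.076);print('left edge dir',np.degrees(np.arctan2(*(a-b)[[1,0]])))
# screws at rack top? z ~.015
a=f(247,186.8,.015);b=f(290.3,187,.015);print(a,b,np.degrees(np.arctan2(*(b-a)[[1,0]])),np.linalg.norm(a-b))
```

```text
R button [526.2 -61.2  76. ] size 19.796027362450655 20.150955045074273
yaw of row 2.3122853217421375
left edge dir 93.21890804239565
[506.41358463 -94.84314266  15.        ] [548.01863495 -93.41708477  15.        ] 1.963105984257791 41.629482978890266
```

```bash
python3 -m handwheel '[{"xyz":[0.8,1.8,-0.5],"angular":[-0.5,-1.5,0.3]},{"xyz":[0.5,1,-1],"angular":[0,0,0]},{"xyz":[0,0,-1],"angular":[0,0,0]},{"xyz":[0,0,0],"angular":[0,0,0]},{"xyz":[0,0,0],"angular":[0,0,0]}]' 5.5
python3 - <<'E'
from h import *
need([0,0,-1],[.9992,.038,0])
E
```

```text
time: 26.88
position: [0.5262, -0.0738, 0.069]
tool_rot: [-0.017, 1.571, 0.016]
ft_force: [0.1, 0.5, 0.5]
grip_width: 0.706
t 26.88 p [526.2 -73.8  69. ] F [0.14 0.49 0.51] g 61.4
x [-0.001 -0.001 -1.   ] z [ 1.     0.021 -0.001] q [ 0.63  0.21 -0.6   1.87  0.14  1.09  0.  ]
need turn deg [ 0.05 -0.04  0.98]
```

```bash
python3 -m handwheel '[{"xyz":[0,0.8,0],"angular":[0,0,1]},{"xyz":[0,0.4,-0.6],"angular":[0,0,0]},{"xyz":[0,0,0],"angular":[0,0,0]},{"xyz":[0,0,0],"angular":[0,0,0]}]'
python3 - <<'E'
from h import *
need([0,0,-1],[.9992,.038,0])
E
```

```text
time: 27.22
position: [0.5259, -0.0649, 0.0625]
tool_rot: [-0.028, 1.572, 0.026]
ft_force: [1.4, 0.2, 1.2]
grip_width: 0.636
t 27.22 p [525.9 -64.9  62.5] F [1.4  0.24 1.17] g 55.3
x [-0.001 -0.002 -1.   ] z [ 0.999  0.034 -0.001] q [ 0.62  0.22 -0.6   1.88  0.14  1.08 -0.01]
need turn deg [ 0.09 -0.07  0.22]
```

```bash
python3 -m handwheel '[{"xyz":[0,0.4,-1],"angular":[0.1,0,0.2]},{"xyz":[0,0,-1.3],"angular":[0,0,0]},{"xyz":[0,0,-1],"angular":[0,0,0]},{"xyz":[0,0,-0.4],"angular":[0,0,0]},{"xyz":[0,0,0],"angular":[0,0,0]}]'
python3 - <<'E'
from h import *
need([0,0,-1],[.9992,.038,0])
E
```

```text
time: 27.63
position: [0.5264, -0.0606, 0.0232]
tool_rot: [-0.03, 1.57, 0.03]
ft_force: [-0.5, -0.1, -0.1]
grip_width: 0.631
t 27.63 p [526.4 -60.6  23.2] F [-0.52 -0.05 -0.09] g 54.9
x [ 0.001 -0.    -1.   ] z [0.999 0.038 0.001] q [ 0.6   0.27 -0.6   1.92  0.18  1.   -0.04]
need turn deg [ 0.02  0.04 -0.  ]
```

```bash
python3 -m handwheel '[{"xyz":[0,0,-0.7],"angular":[0,0,0]},{"xyz":[0,0,-0.3],"angular":[0,0,0]},{"xyz":[0,0,0],"angular":[0,0,0]},{"xyz":[0,0,0],"angular":[0,0,0]}]'
python3 - <<'E'
from h import *
need([0,0,-1],[.9992,.038,0]); snap('side','s22'); snap('scene','sc22');snap('wrist','w22')
E
python3 crop.py s22 190 145 100 90 7 c18; python3 crop.py sc22 220 145 110 85 7 c19
```

```text
time: 27.97
position: [0.5265, -0.0604, 0.0122]
tool_rot: [-0.03, 1.57, 0.03]
ft_force: [0.8, -0.5, -0.0]
grip_width: 0.631
t 27.97 p [526.5 -60.4  12.2] F [ 0.78 -0.47 -0.01] g 54.9
x [ 0. -0. -1.] z [0.999 0.038 0.   ] q [ 0.59  0.29 -0.59  1.93  0.19  0.98 -0.05]
need turn deg [ 0.    0.02 -0.01]
```

View pics/c18.png

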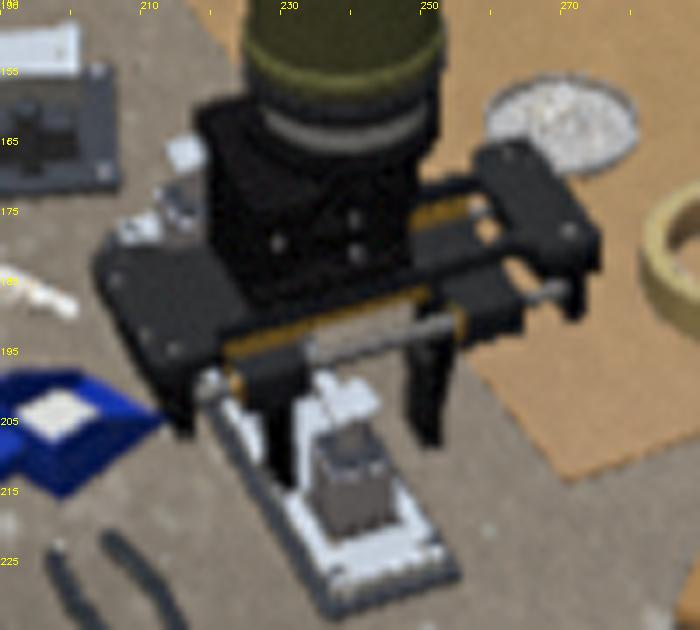

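View pics/c19.png

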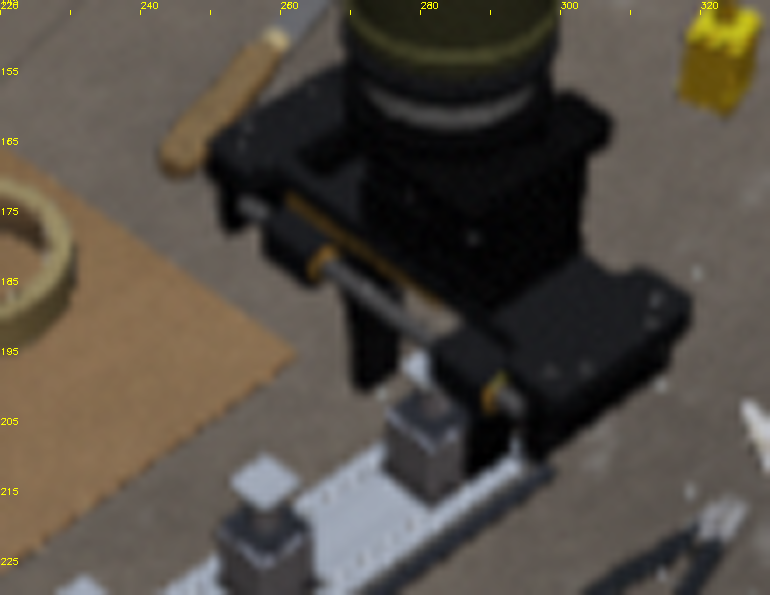

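View pics/w22.png

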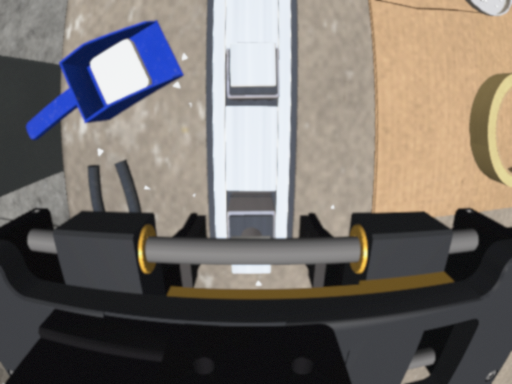

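```bash
python3 -m handwheel '[{"xyz":[0,0,-0.25],"angular":[0,0,0]},{"xyz":[0,0,0],"angular":[0,0,0]},{"xyz":[0,0,0],"angular":[0,0,0]}]'; python3 -m handwheel '[{"xyz":[0,0,0],"angular":[0,0,0]},{"xyz":[0,0,0],"angular":[0,0,0]},{"xyz":[0,0,0],"angular":[0,0,0]},{"xyz":[0,0,0],"angular":[0,0,0]},{"xyz":[0,0,0],"angular":[0,0,0]}]' 1.5 40; python3 -m handwheel '[{"xyz":[0,0,0],"angular":[0,0,0]},{"xyz":[0,0,0],"angular":[0,0,0]}]'
python3 - <<'E'
from h import *
need([0,0,-1],[.9992,.038,0]); snap('side','s23')
E
python3 crop.py s23 190 145 100 90 7 c18
```

```text
time: 28.37
position: [0.5275, -0.0607, 0.0107]
tool_rot: [-0.03, 1.568, 0.029]
ft_force: [0.2, 0.7, 0.3]
grip_width: 0.633
time: 28.78
position: [0.5276, -0.0607, 0.0109]
tool_rot: [-0.031, 1.568, 0.029]
ft_force: [-1.3, 0.2, 0.7]
grip_width: 0.334
time: 28.95
position: [0.5275, -0.0607, 0.0109]
tool_rot: [-0.031, 1.568, 0.029]
ft_force: [-0.5, -0.1, -0.5]
grip_width: 0.313
t 28.95 p [527.5 -60.7  10.9] F [-0.46 -0.11 -0.53] g 27.3
x [ 0.003 -0.001 -1.   ] z [0.999 0.038 0.003] q [ 0.59  0.29 -0.59  1.93  0.19  0.98 -0.05]
need turn deg [0.06 0.16 0.01]
```

View pics/c18.png

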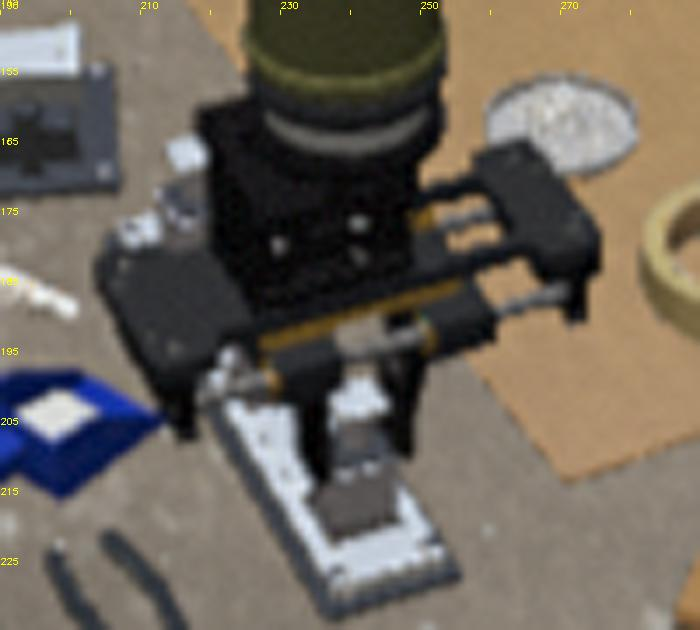

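```bash
python3 -m handwheel '[{"xyz":[0,0,1],"angular":[0,0,0]},{"xyz":[0,0,2.5],"angular":[0,0,0]},{"xyz":[0,0,3],"angular":[0,0,0]},{"xyz":[0,0,3],"angular":[0,0,0]},{"xyz":[0,0,1],"angular":[0,0,0]}]'
python3 - <<'E'
from h import *
need([0,0,-1],[.9992,.038,0]); snap('side','s24');snap('scene','sc24')
E
python3 crop.py s24 190 120 100 110 6 c18;python3 crop.py w9 165 0 125 115 6 c20;python3 crop.py sc24 160 240 80 75 9 c21
```

```text
time: 29.42
position: [0.5218, -0.0593, 0.1167]
tool_rot: [-0.029, 1.579, 0.033]
ft_force: [0.7, 0.6, -0.1]
grip_width: 0.315
t 29.42 p [521.8 -59.3 116.7] F [ 0.65  0.62 -0.13] g 27.4
x [-0.008  0.003 -1.   ] z [ 0.999  0.039 -0.008] q [ 0.63  0.16 -0.62  1.83  0.1   1.19  0.03]
need turn deg [-0.16 -0.48 -0.07]
```

View pics/c18.png

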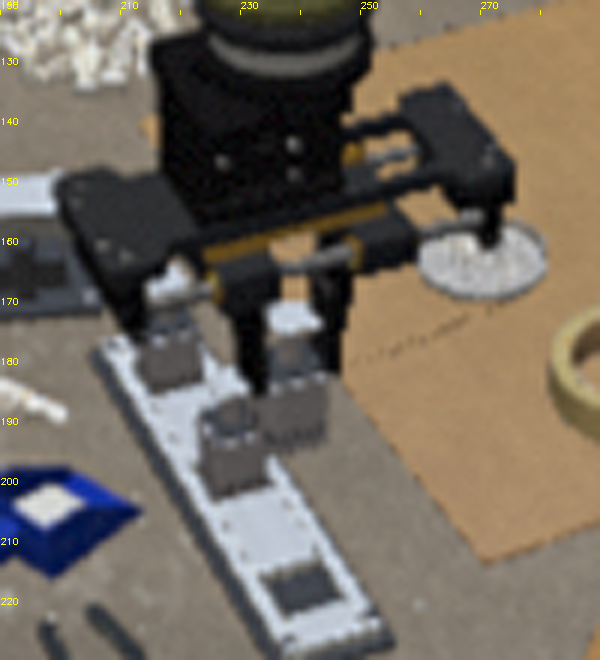

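View pics/c20.png

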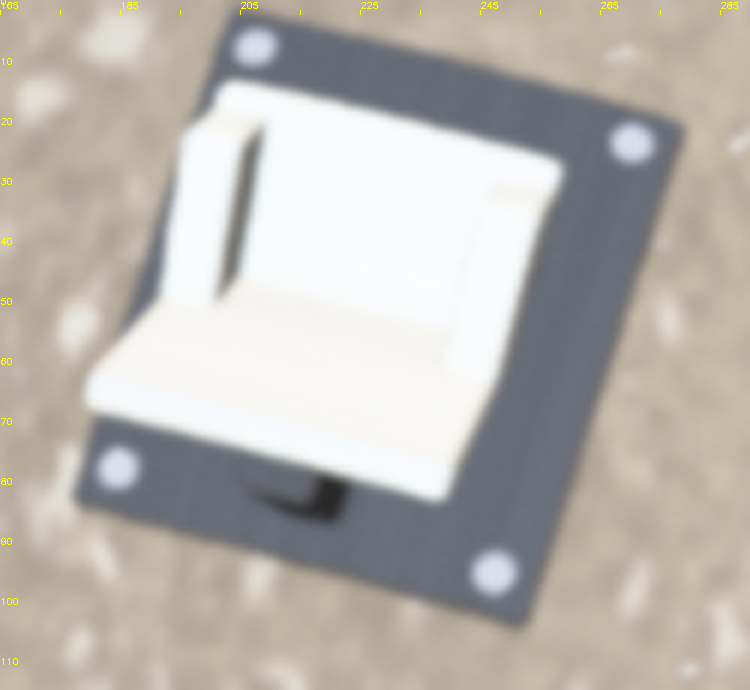

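View pics/c21.png

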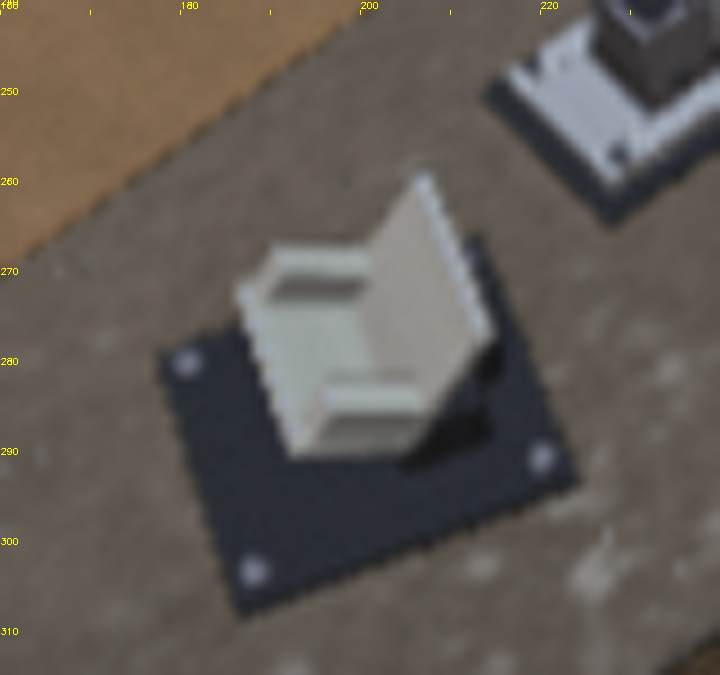

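Run:
```python
from h import *
d=dict(np.load('pics/w9.npz'))
c,s=np.cos(np.radians(35)),np.sin(np.radians(35))
zb=.040+.044*c-.014*s; zt=.040+.017*s
a,b=wpix(d,180,62,zb),wpix(d,240.8,78,zb)
t1,t2=wpix(d,202.5,13.3,zt),wpix(d,258.8,27.5,zt)
print('back',a,b,np.linalg.norm(a-b)*1e3,np.degrees(np.arctan2(*(b-a)[[1,0]])))
print('toe',t1,t2,np.linalg.norm(t1-t2)*1e3,np.degrees(np.arctan2(*(t2-t1)[[1,0]])))
for u,v in [(207.5,8),(270.5,24),(184.5,78),(247.3,95.3)]: print('screw',wpix(d,u,v,.008).round(4))
def org(yaw):
    x=np.array([np.cos(yaw),np.sin(yaw)]); h=np.array([-np.sin(yaw),np.cos(yaw)]) # horizontal of y_c
    mb=((a+b)/2)[:2]; mt=((t1+t2)/2)[:2]
    # back edge horizontal coordinate along h: y=-14*c, z=44 -> -44*s
    print(np.degrees(yaw),mb-h*(-.014*c-.044*s), mt-h*(.017*c))
for y in (-18,-17,-16,-15,-14,-13): org(np.radians(y))
```

```text
back [0.44673833 0.22780735 0.06801262] [0.49826365 0.21311986 0.06801262] 53.57780378436532 -15.910408208661865
toe [0.46115065 0.27723446 0.0497508 ] [0.51223326 0.26258638 0.0497508 ] 53.14130718429349 -16.000394825848915
screw [0.4584 0.2977 0.008 ]
screw [0.5244 0.2791 0.008 ]
screw [0.4364 0.2207 0.008 ]
screw [0.5021 0.202  0.008 ]
-18.0 [0.48384362 0.2553726 ] [0.48238871 0.2566664 ]
-17.0 [0.48323264 0.25556524] [0.48262051 0.25659332]
-16.0 [0.4826184  0.25574719] [0.48285354 0.25652429]
-14.999999999999998 [0.48200107 0.25591839] [0.48308775 0.25645934]
-14.0 [0.48138086 0.25607879] [0.48332305 0.25639849]
-13.0 [0.48075793 0.25622834] [0.48355938 0.25634175]
```

```bash
cat >> h.py <<'E'
YAW=np.radians(-16.);_c,_s=np.cos(np.radians(35)),np.sin(np.radians(35))
XC=np.array([np.cos(YAW),np.sin(YAW),0]);H=np.array([-np.sin(YAW),np.cos(YAW),0]);Z=np.array([0,0,1.])
YC=H*_c+Z*_s; ZC=-H*_s+Z*_c
SEAT=np.array([.4828,.2561,.040])
def goal(dx,dy,dz,off=.0049,oy=-.0005):
    """shift needed (cm) so that the foot is at seat + dx XC+dy YC+dz ZC (m)"""
    s=get_state(); R=Rn.from_rotvec(s['tool_rot']).as_matrix()
    foot=s['position']+R[:,0]*off+R[:,1]*oy
    d=foot-SEAT; print('foot in cradle mm',(np.array([d@XC,d@YC,d@ZC])*1e3).round(1))
    t=SEAT+dx*XC+dy*YC+dz*ZC+ZC*off-YC*oy
    print('shift cm (final orient)',((t-s['position'])*100).round(2)); need(-ZC,XC)
E
python3 - <<'E'
from h import *
goal(0,.005,.06); print(XC,YC,ZC)
E
```

```text
foot in cradle mm [ 124.2 -200.2  225.4]
shift cm (final orient) [-4.76 28.42 -1.84]
t 29.52 p [521.3 -59.6 114.7] F [ 0.21 -0.85 -2.4 ] g 27.3
x [-0.009  0.003 -1.   ] z [ 0.999  0.039 -0.009] q [ 0.63  0.16 -0.62  1.83  0.1   1.19  0.03]
need turn deg [ 34.67  -4.7  -17.83]
[ 0.9612617  -0.27563736  0.        ] [0.2257889  0.78741948 0.57357644] [-0.15809909 -0.55135706  0.81915204]
```

```bash
python3 -m handwheel '[{"xyz":[0,2,1.5],"angular":[0,0,0]},{"xyz":[-0.3,4,1.2],"angular":[0,0,0]},{"xyz":[-0.3,4,1],"angular":[3,-0.5,-1.5]},{"xyz":[-0.3,4,1],"angular":[5,-0.7,-2.5]},{"xyz":[-0.3,4,1],"angular":[5,-0.7,-2.5]}]'
python3 - <<'E'
from h import *
goal(0,.005,.06)
E
```

```text
time: 29.93
position: [0.5037, 0.115, 0.1628]
tool_rot: [0.252, 1.549, 0.119]
ft_force: [-0.3, -0.8, -2.5]
grip_width: 0.31
foot in cradle mm [ 58.8 -38.2 170.8]
shift cm (final orient) [-2.99 10.97 -6.65]
t 29.93 p [503.7 115.  162.8] F [-0.27 -0.76 -2.49] g 27.0
x [ 0.022  0.233 -0.972] z [ 0.996 -0.085  0.003] q [ 0.59  0.05 -0.7   1.86 -0.21  1.2  -0.12]
need turn deg [ 21.14  -3.75 -10.95]
```

```bash
python3 -m handwheel '[{"xyz":[-0.5,2.5,0],"angular":[5.5,-0.9,-3]},{"xyz":[-0.5,2,0],"angular":[5.5,-0.9,-3]},{"xyz":[-0.3,2,0],"angular":[5,-0.9,-3]},{"xyz":[0,1,0],"angular":[3,-0.5,-1]},{"xyz":[0,0,0],"angular":[0,0,0]}]'
python3 - <<'E'
from h import *
goal(0,.005,.06)
E
```

```text
time: 30.35
position: [0.4839, 0.1988, 0.1558]
tool_rot: [0.659, 1.445, 0.251]
ft_force: [-0.2, -1.0, -2.2]
grip_width: 0.315
foot in cradle mm [ 16.8  20.9 121.4]
shift cm (final orient) [-1.01  2.59 -5.95]
t 30.35 p [483.9 198.8 155.8] F [-0.17 -0.99 -2.21] g 27.4
x [ 0.137  0.538 -0.832] z [ 0.965 -0.264 -0.012] q [ 0.65 -0.06 -0.65  2.08 -0.7   1.07  0.07]
need turn deg [ 1.06 -1.   -0.71]
```

Now check from the cameras before lowering.

```bash
python3 -m handwheel '[{"xyz":[-0.5,1,-1],"angular":[1,-1,-0.7]},{"xyz":[-0.5,1,-1],"angular":[0,0,0]},{"xyz":[0,0.5,-1],"angular":[0,0,0]},{"xyz":[0,0,0],"angular":[0,0,0]}]'
python3 - <<'E'
from h import *
goal(0,.005,.06); snap('wrist','w25');snap('scene','sc25');snap('side','s25'); goal(0,.005,.06)
E
python3 crop.py sc25 150 180 110 110 6 c22;python3 crop.py s25 150 100 110 90 6 c23
```

```text
time: 30.68
position: [0.47, 0.2211, 0.1187]
tool_rot: [0.674, 1.431, 0.251]
ft_force: [-0.8, 0.1, -1.7]
grip_width: 0.312
foot in cradle mm [-2.7 14.2 80.9]
shift cm (final orient) [ 0.38  0.35 -2.24]
t 30.68 p [470.  221.1 118.7] F [-0.78  0.1  -1.74] g 27.2
x [ 0.151  0.544 -0.825] z [ 0.961 -0.276 -0.006] q [ 0.63 -0.05 -0.68  2.16 -0.76  0.96  0.1 ]
need turn deg [ 0.47 -0.49  0.05]
foot in cradle mm [ 0.2 16.2 83.1]
shift cm (final orient) [ 0.09  0.4  -2.54]
t 30.83 p [472.9 220.7 121.7] F [-0.88  0.46 -1.77] g 27.2
x [ 0.157  0.545 -0.824] z [ 0.96  -0.279 -0.002] q [ 0.63 -0.05 -0.68  2.16 -0.76  0.96  0.1 ]
need turn deg [ 0.39 -0.22  0.17]
```

View pics/w25.png

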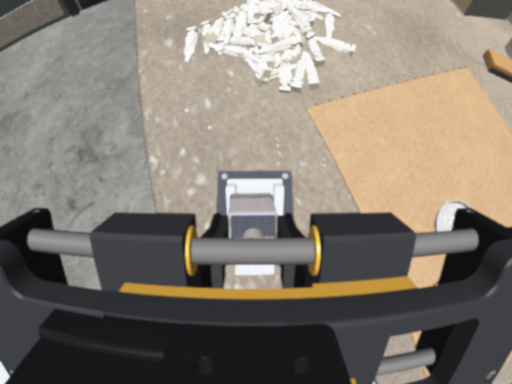

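View pics/c22.png

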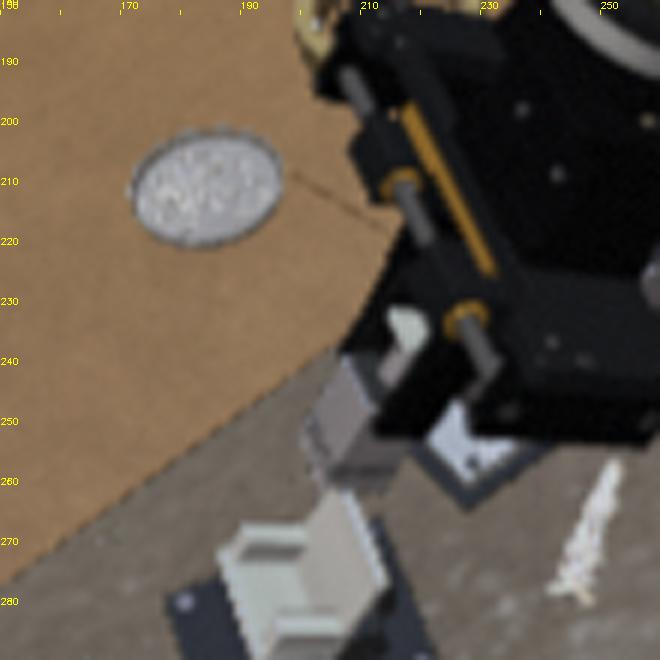

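View pics/c23.png

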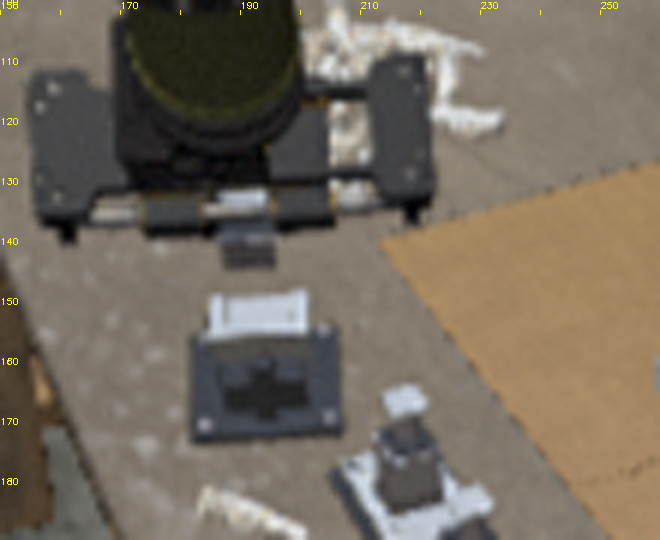

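```bash
python3 crop.py w25 205 160 100 85 8 c24
```

```text
(no output)
```

View pics/c24.png

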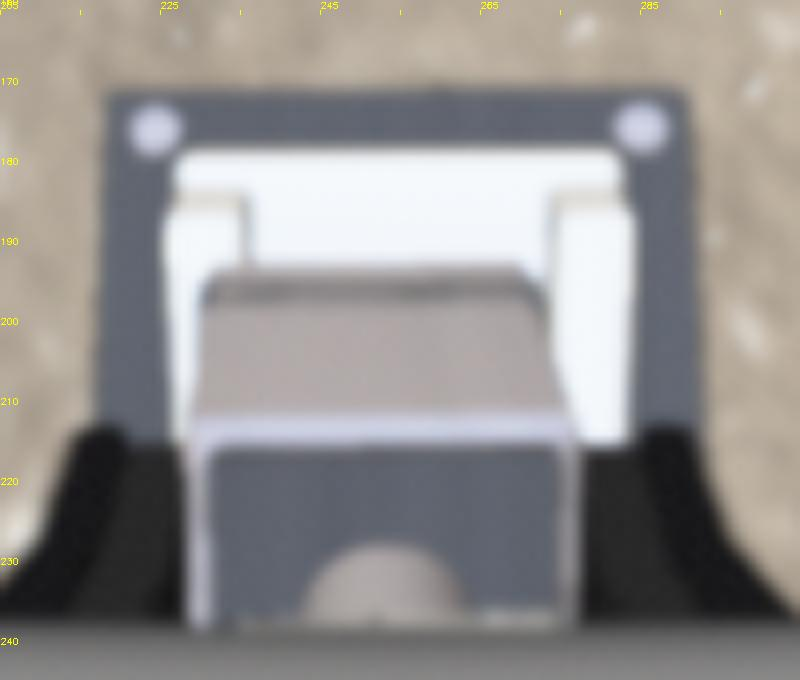

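Run:
```python
from h import *
d=dict(np.load('pics/w25.npz'))
zt=.040+.017*_s
for z,l in [(zt,[(227,178.8),(282.8,178.8)]),(.008,[(224.4,176.3),(285.2,175.9)]),(.040+.017*_s+.014*_c,[(235.6,184),(273.8,184)])]:
    P=[wpix(d,*q,z)-SEAT for q in l]; print([(np.array([p@XC,p@H])*1e3).round(1) for p in P], ((P[0]+P[1])@XC*500).round(2),'yaw',np.degrees(np.arctan2(*(P[1]-P[0])[[1,0]])))
# plunger: foot edge far side intersect plane through foot normal ZC
s=np.array([.470,.2211,.1187])
def ray(u,v):
    K=d['K'];T=d['cam_to_world']; a=np.array([u-K[0,2],v-K[1,2]])/K[0,0]; r=np.hypot(*a); return T[:3,3],T[:3,:3]@np.array([*(a/r*np.sin(r)),np.cos(r)])
for off in (0.0,.005,.010):
    foot=s-ZC*off
    out=[]
    for q in [(230.2,195),(273.2,195)]:
        o,w=ray(*q); t=((foot-o)@ZC)/(w@ZC); p=o+w*t-foot; out.append((np.array([p@XC,p@YC])*1e3).round(1))
    print('foot edge',off,out)
    # barrel top edge at foot+.046
    out=[]
    for q in [(228.5,213.5),(277.5,213.5)]:
        o,w=ray(*q); f=foot+ZC*.046; t=((f-o)@ZC)/(w@ZC); p=o+w*t-f; out.append((np.array([p@XC,p@YC])*1e3).round(1))
    print('top edge',off,out)
```

```text
Traceback (most recent call last):
NameError: name '_s' is not defined
```

Run:
```python
from h import *
import h; _s,_c=h._s,h._c
d=dict(np.load('pics/w25.npz'))
zt=.040+.017*_s
for z,l in [(zt,[(227,178.8),(282.8,178.8)]),(.008,[(224.4,176.3),(285.2,175.9)]),(.040+.017*_s+.014*_c,[(235.6,184),(273.8,184)])]:
    P=[wpix(d,*q,z)-SEAT for q in l]; print([(np.array([p@XC,p@H])*1e3).round(1) for p in P], ((P[0]+P[1])@XC*500).round(2),'yaw',np.degrees(np.arctan2(*(P[1]-P[0])[[1,0]])))
s=np.array([.470,.2211,.1187])
def ray(u,v):
    K=d['K'];T=d['cam_to_world']; a=np.array([u-K[0,2],v-K[1,2]])/K[0,0]; r=np.hypot(*a); return T[:3,3],T[:3,:3]@np.array([*(a/r*np.sin(r)),np.cos(r)])
for off in (0.0,.005,.010):
    foot=s-ZC*off
    for n,hh,qs in [('foot',0,[(230.2,195),(273.2,195)]),('top',.046,[(228.5,213.5),(277.5,213.5)])]:
        out=[]
        for q in qs:
            o,w=ray(*q); f=foot+ZC*hh; t=((f-o)@ZC)/(w@ZC); p=o+w*t-f; out.append((np.array([p@XC,p@YC])*1e3).round(1))
        print(n,off,out)
```

```text
[array([-27.6,  14.2]), array([26.5, 14.1])] -0.55 yaw -16.111427870986777
[array([-34.7,  33.4]), array([33.7, 33.7])] -0.54 yaw -15.70676501194808
[array([-18.4,   4.5]), array([16.8,  4.5])] -0.77 yaw -16.11031808106724
foot 0.0 [array([-14.9,  12.2]), array([14.3, 12.2])]
top 0.0 [array([-12.2,  16. ]), array([13.7, 15.9])]
foot 0.005 [array([-15.3,  10.7]), array([14.7, 10.6])]
top 0.005 [array([-12.6,  14.1]), array([14.2, 14. ])]
foot 0.01 [array([-15.8,   9.2]), array([15. ,  9.1])]
top 0.01 [array([-13.1,  12.2]), array([14.6, 12.2])]
```

```bash
python3 -m handwheel '[{"xyz":[0.2,0.7,-1.5],"angular":[0.4,-0.2,0.1]},{"xyz":[0.2,0.9,-1.8],"angular":[0,0,0]},{"xyz":[0.2,0.6,-1.2],"angular":[0,0,0]},{"xyz":[0,0,0],"angular":[0,0,0]},{"xyz":[0,0,0],"angular":[0,0,0]}]'
python3 - <<'E'
from h import *
goal(0,.004,.010)
E
```

```text
time: 31.25
position: [0.4858, 0.2403, 0.0798]
tool_rot: [0.68, 1.413, 0.257]
ft_force: [-0.2, 0.3, -1.5]
grip_width: 0.315
foot in cradle mm [ 7.3 10.5 35.9]
shift cm (final orient) [-0.44  1.12 -2.5 ]
t 31.25 p [485.8 240.3  79.8] F [-0.16  0.34 -1.51] g 27.4
x [ 0.168  0.549 -0.819] z [ 0.96  -0.281  0.009] q [ 0.59  0.05 -0.71  2.18 -0.75  0.81  0.11]
need turn deg [0.09 0.48 0.35]
```

```bash
python3 -m handwheel '[{"xyz":[-0.5,0.3,-0.5],"angular":[0.1,0.5,0.3]},{"xyz":[-0.2,0.3,-0.6],"angular":[0,0,0]},{"xyz":[0,0,0],"angular":[0,0,0]},{"xyz":[0,0,0],"angular":[0,0,0]}]'
python3 - <<'E'
from h import *
goal(0,.004,.005)
E
```

```text
time: 31.58
position: [0.481, 0.245, 0.0706]
tool_rot: [0.68, 1.419, 0.258]
ft_force: [-0.6, -0.2, -1.9]
grip_width: 0.309
foot in cradle mm [ 1.4  7.9 26.6]
shift cm (final orient) [ 0.12  0.92 -1.99]
t 31.58 p [481.  245.   70.6] F [-0.56 -0.22 -1.94] g 26.9
x [ 0.162  0.55  -0.819] z [ 0.96  -0.278  0.003] q [ 0.59  0.07 -0.72  2.19 -0.76  0.79  0.11]
need turn deg [0.04 0.18 0.17]
```

```bash
python3 -m handwheel '[{"xyz":[0,0.4,-0.7],"angular":[0,0.2,0.2]},{"xyz":[-0.1,0.4,-0.7],"angular":[0,0,0]},{"xyz":[0,0,0],"angular":[0,0,0]},{"xyz":[0,0,0],"angular":[0,0,0]}]'
python3 - <<'E'
from h import *
goal(0,.003,.0); snap('scene','sc26'); snap('side','s26'); snap('wrist','w26')
E
python3 crop.py sc26 160 215 85 80 8 c22; python3 crop.py w26 205 160 100 85 8 c24
```

```text
time: 31.92
position: [0.4807, 0.2532, 0.0559]
tool_rot: [0.677, 1.422, 0.259]
ft_force: [0.7, 0.5, -0.9]
grip_width: 0.313
foot in cradle mm [-1.2  5.8 10. ]
shift cm (final orient) [ 0.21  0.3  -0.99]
t 31.92 p [480.7 253.2  55.9] F [ 0.69  0.53 -0.91] g 27.2
x [ 0.159  0.55  -0.82 ] z [ 0.961 -0.276  0.002] q [ 0.57  0.1  -0.73  2.2  -0.75  0.75  0.11]
need turn deg [0.09 0.07 0.  ]
```

View pics/c22.png

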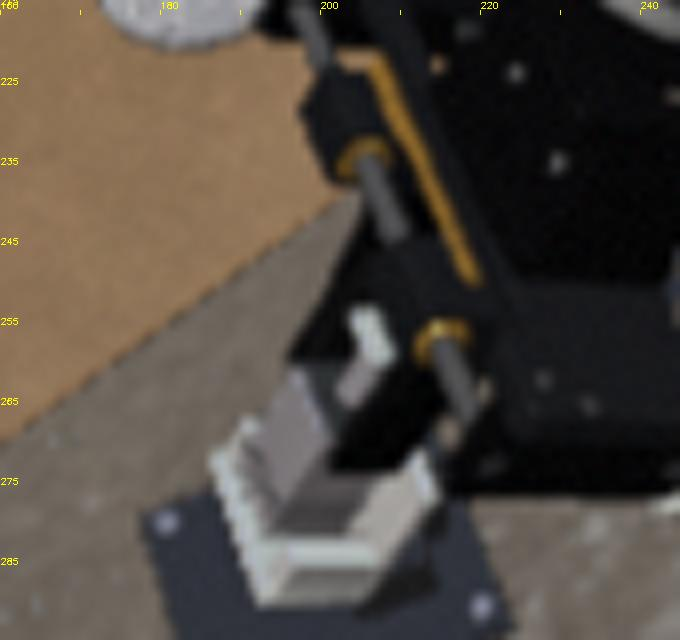

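View pics/c24.png

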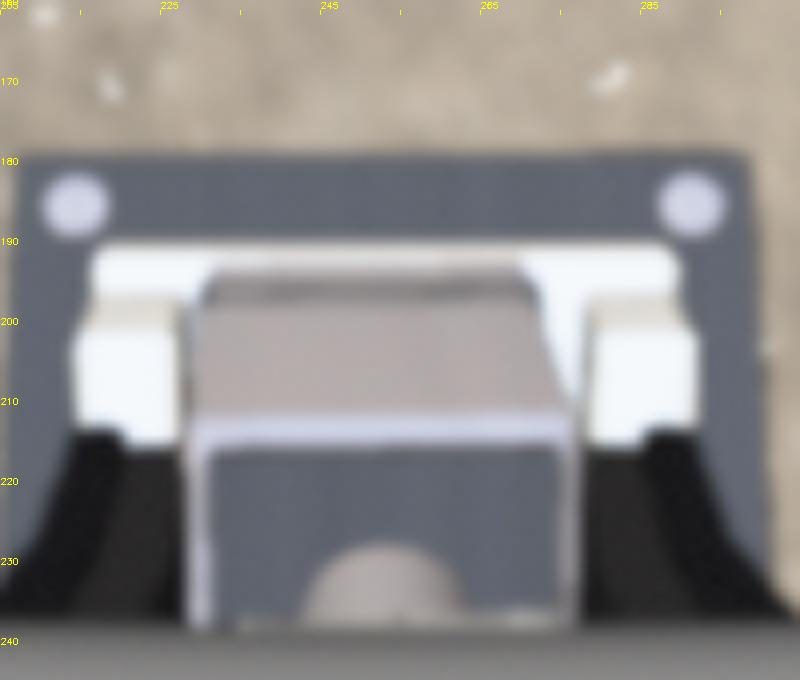

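```bash
python3 -m handwheel '[{"xyz":[0.15,0.15,-0.4],"angular":[0,0,0]},{"xyz":[0,0.15,-0.3],"angular":[0,0,0]},{"xyz":[0,0,0],"angular":[0,0,0]}]'
python3 - <<'E'
from h import *
goal(0,.0,.0)
E
python3 -m handwheel '[{"xyz":[0,0.1,-0.2],"angular":[0,0,0]},{"xyz":[0,0,0],"angular":[0,0,0]}]';python3 - <<'E'
from h import *
goal(0,.0,.0)
E
```

```text
time: 32.32
position: [0.4833, 0.2558, 0.049]
tool_rot: [0.677, 1.42, 0.259]
ft_force: [-0.7, -0.7, -0.5]
grip_width: 0.31
foot in cradle mm [0.6 4.5 2.6]
shift cm (final orient) [-0.12 -0.2  -0.47]
t 32.32 p [483.3 255.8  49. ] F [-0.71 -0.72 -0.47] g 27.0
x [ 0.161  0.549 -0.82 ] z [ 0.961 -0.277  0.003] q [ 0.56  0.12 -0.73  2.2  -0.75  0.72  0.11]
need turn deg [0.12 0.17 0.07]
time: 32.48
position: [0.4837, 0.2568, 0.0469]
tool_rot: [0.678, 1.42, 0.258]
ft_force: [-1.1, 0.9, -1.3]
grip_width: 0.315
foot in cradle mm [0.7 4.2 0.2]
shift cm (final orient) [-0.15 -0.31 -0.26]
t 32.48 p [483.7 256.8  46.9] F [-1.08  0.91 -1.31] g 27.4
x [ 0.162  0.55  -0.82 ] z [ 0.961 -0.277  0.004] q [ 0.56  0.13 -0.73  2.2  -0.75  0.71  0.11]
need turn deg [0.11 0.18 0.09]
```

```bash
cat >> h.py <<'E'
def fz():
    s=get_state(); F=s['ft_force']; R=Rn.from_rotvec(s['tool_rot']).as_matrix(); d=s['position']+R[:,0]*.0049-R[:,1]*.0005-SEAT
    print('t',round(s['time'],2),'foot mm',(np.array([d@XC,d@YC,d@ZC])*1e3).round(1),'F x,y,z',np.array([F@XC,F@YC,F@ZC]).round(2))
E
python3 -m handwheel '[{"xyz":[0,0.1,-0.2],"angular":[0,0,0]},{"xyz":[0,0,0],"angular":[0,0,0]}]' >/dev/null;python3 -c 'from h import *;fz()'
python3 -m handwheel '[{"xyz":[0,0,0],"angular":[0,0,0]}]' >/dev/null;python3 -c 'from h import *;fz()'
python3 -m handwheel '[{"xyz":[0,0.1,-0.2],"angular":[0,0,0]},{"xyz":[0,0,0],"angular":[0,0,0]}]' >/dev/null;python3 -c 'from h import *;fz()'
python3 -m handwheel '[{"xyz":[0,0,0],"angular":[0,0,0]}]' >/dev/null;python3 -c 'from h import *;fz()'
```

```text
t 32.65 foot mm [ 0.6  4.3 -0. ] F x,y,z [ 0.52 -1.42 -2.16]
t 32.73 foot mm [1.1 4.3 0.3] F x,y,z [ 0.29 -0.54 -0.31]
t 32.9 foot mm [ 1.6  4.3 -0.3] F x,y,z [ 0.75 -0.31 -1.89]
t 32.98 foot mm [ 1.9  4.3 -0.2] F x,y,z [-0.13 -0.12 -2.23]
```

```bash
python3 -m handwheel '[{"xyz":[-0.15,-0.2,-0.2],"angular":[0,0,0]},{"xyz":[0,0,0],"angular":[0,0,0]}]' >/dev/null;python3 -c 'from h import *;fz()'
python3 -m handwheel '[{"xyz":[-0.1,-0.15,-0.2],"angular":[0,0,0]},{"xyz":[0,0,0],"angular":[0,0,0]}]' >/dev/null;python3 -c 'from h import *;fz()'
python3 -m handwheel '[{"xyz":[0,0,0],"angular":[0,0,0]}]' >/dev/null;python3 -c 'from h import *;fz();goal(0,0,0);snap("wrist","w27");snap("scene","sc27")'
python3 crop.py sc27 160 215 85 80 8 c22; python3 crop.py w27 205 160 100 85 8 c24
```

```text
t 33.15 foot mm [ 1.5  1.9 -0.5] F x,y,z [-1.81 -1.43  4.41]
t 33.32 foot mm [ 1.8  1.6 -0.4] F x,y,z [-0.65 -0.17 -1.78]
t 33.4 foot mm [ 1.8  1.6 -0.5] F x,y,z [ 0.15 -0.3   0.83]
foot in cradle mm [ 1.8  1.6 -0.5]
shift cm (final orient) [-0.21 -0.11 -0.05]
t 33.4 p [484.3 254.9  44.8] F [-0.06 -0.73  0.51] g 27.3
x [ 0.163  0.554 -0.816] z [ 0.961 -0.277  0.003] q [ 0.57  0.13 -0.73  2.2  -0.75  0.71  0.12]
need turn deg [-0.2   0.26  0.11]
```

View pics/c22.png

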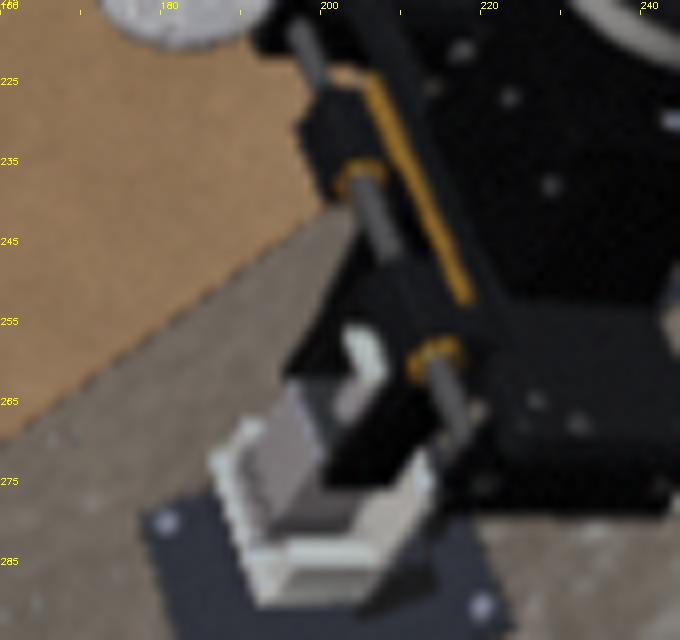

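View pics/c24.png

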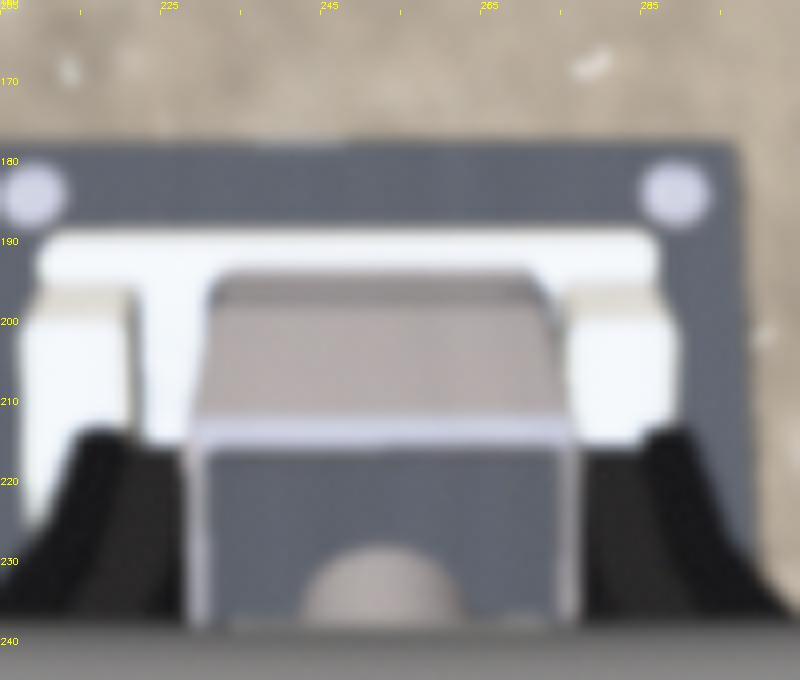

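```bash
python3 -m handwheel '[{"xyz":[-0.25,0,0.15],"angular":[-0.2,0.3,0.1]},{"xyz":[0,0,0],"angular":[0,0,0]}]' >/dev/null;python3 -c 'from h import *;fz()'
python3 -m handwheel '[{"xyz":[-0.1,-0.1,-0.1],"angular":[0,0,0]},{"xyz":[0,0,0],"angular":[0,0,0]}]' >/dev/null;python3 -c 'from h import *;fz()'
```

```text
t 33.67 foot mm [-1.7  1.1  0.7] F x,y,z [ 0.03 -0.71 -2.62]
t 33.83 foot mm [-2.8 -0.3  0.3] F x,y,z [ 1.33  0.33 -1.04]
```

```bash
python3 -m handwheel '[{"xyz":[0.15,-0.05,-0.1],"angular":[0,0,0]},{"xyz":[0,0,0],"angular":[0,0,0]}]' >/dev/null;python3 -c 'from h import *;fz()'
python3 -m handwheel '[{"xyz":[0,0,-0.2],"angular":[0,0,0]},{"xyz":[0,0,0],"angular":[0,0,0]}]' >/dev/null;python3 -c 'from h import *;fz()'
python3 -m handwheel '[{"xyz":[0,0,0],"angular":[0,0,0]}]' >/dev/null;python3 -c 'from h import *;fz();goal(0,0,0);snap("wrist","w28");snap("scene","sc28");snap("side","s28")'
python3 crop.py sc28 160 215 85 80 8 c22; python3 crop.py w28 205 160 100 85 8 c24
```

```text
t 34.0 foot mm [-2.4 -0.3 -0.4] F x,y,z [ 0.14 -1.1   2.74]
t 34.17 foot mm [-2.  -0.2 -0.1] F x,y,z [-0.4  -0.55 -2.09]
t 34.25 foot mm [-1.8 -0.2  0. ] F x,y,z [-0.4   0.07 -2.03]
foot in cradle mm [-1.8 -0.2  0. ]
shift cm (final orient) [ 0.18 -0.03  0.01]
t 34.25 p [480.4 254.1  44.2] F [-0.05  1.28 -1.63] g 26.9
x [ 0.151  0.554 -0.818] z [ 0.962 -0.272 -0.006] q [ 0.57  0.13 -0.73  2.2  -0.75  0.72  0.12]
need turn deg [-0.17 -0.32 -0.24]
```

View pics/c22.png

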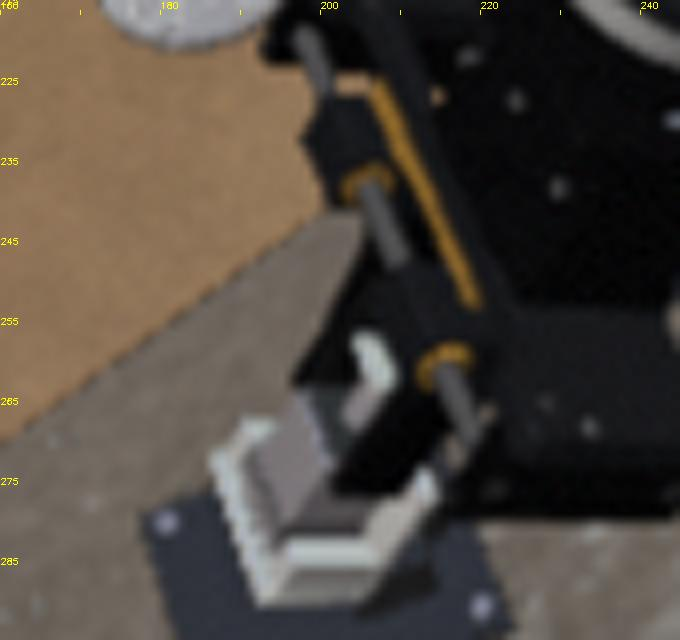

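View pics/c24.png

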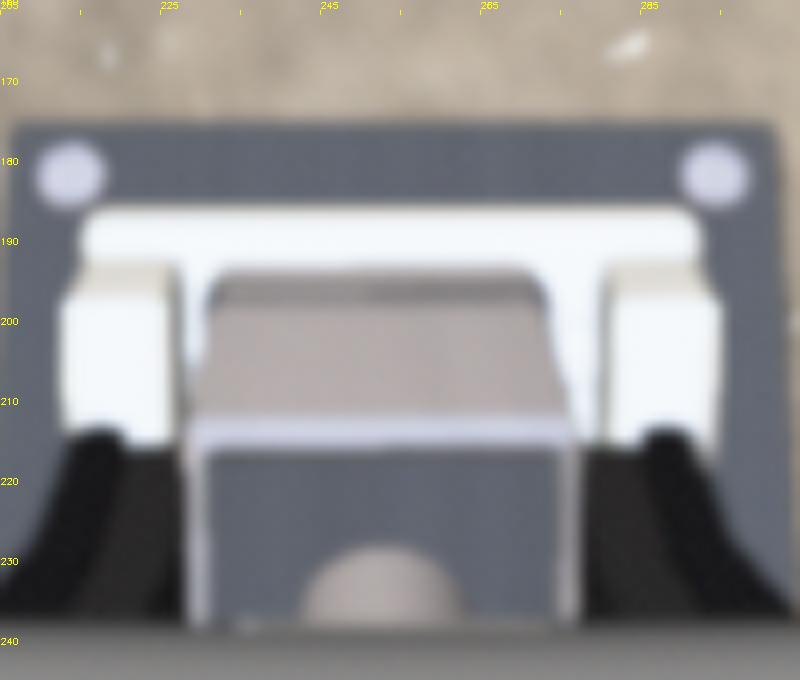

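Run:
```python
from h import *
d=dict(np.load('pics/w28.npz'))
def onplane(u,v,n,o0):
    K=d['K'];T=d['cam_to_world']; a=np.array([u-K[0,2],v-K[1,2]])/K[0,0]; r=np.hypot(*a); w=T[:3,:3]@np.array([*(a/r*np.sin(r)),np.cos(r)]); o=T[:3,3]
    p=o+w*((o0-o)@n)/(w@n)-SEAT; return (np.array([p@XC,p@YC,p@ZC])*1e3).round(1)
for n,q in [('toe far',(252,186)),('foot far',(252,193.3)),('foot chamf',(252,198))]: print(n,onplane(*q,ZC,SEAT))
print('barrel top far', onplane(252,213.5,ZC,SEAT+.046*ZC),onplane(252,211.5,ZC,SEAT+.046*ZC))
```

```text
toe far [-2.  17.4 -0. ]
foot far [-2.  12.1 -0. ]
foot chamf [-2.   8.7  0. ]
barrel top far [-1.5 13.8 46. ] [-1.5 14.9 46. ]
```

```bash
python3 -m handwheel '[{"xyz":[0.1,0,-0.35],"angular":[-0.1,-0.3,-0.2]},{"xyz":[0,0,0],"angular":[0,0,0]}]' >/dev/null;python3 -c 'from h import *;fz()'
python3 -m handwheel '[{"xyz":[0,0,-0.35],"angular":[0,0,0]}]' >/dev/null;python3 -c 'from h import *;fz()'
python3 -m handwheel '[{"xyz":[0,0,0],"angular":[0,0,0]}]' >/dev/null;python3 -c 'from h import *;fz();goal(0,0,0)'
```

```text
t 34.57 foot mm [-2.2 -0.5 -1.5] F x,y,z [ 0.36 -1.07 -1.66]
t 34.65 foot mm [-2.2 -0.8 -2.6] F x,y,z [-12.37   4.65  53.7 ]
t 34.73 foot mm [-1.9 -0.5 -2. ] F x,y,z [ 0.38 -1.23 -1.05]
foot in cradle mm [-1.9 -0.5 -2. ]
shift cm (final orient) [ 0.16 -0.12  0.19]
t 34.73 p [480.6 255.   42.4] F [ 0.25 -0.49 -1.57] g 27.1
x [ 0.151  0.559 -0.816] z [ 0.963 -0.27  -0.007] q [ 0.57  0.14 -0.73  2.2  -0.75  0.72  0.13]
need turn deg [-0.46 -0.29 -0.32]
```

```bash
python3 -m handwheel '[{"xyz":[0,0,0],"angular":[0,0,0]},{"xyz":[0,0,0],"angular":[0,0,0]},{"xyz":[0,0,0],"angular":[0,0,0]},{"xyz":[0,0,0],"angular":[0,0,0]}]' 4.6
python3 - <<'E'
from h import *
goal(0,0,0);snap("wrist","w29");snap("scene","sc29");snap("side","s29")
E
python3 crop.py sc29 160 215 85 80 8 c22; python3 crop.py w29 205 160 100 85 8 c24
```

```text
time: 35.07
position: [0.4808, 0.2549, 0.0419]
tool_rot: [0.683, 1.429, 0.268]
ft_force: [-0.5, -0.6, -1.0]
grip_width: 0.497
foot in cradle mm [-1.6 -0.8 -2.3]
shift cm (final orient) [ 0.13 -0.11  0.24]
t 35.07 p [480.8 254.9  41.9] F [-0.52 -0.61 -1.  ] g 43.3
x [ 0.152  0.558 -0.816] z [ 0.963 -0.271 -0.006] q [ 0.57  0.14 -0.73  2.2  -0.75  0.72  0.13]
need turn deg [-0.44 -0.26 -0.27]
```

View pics/c22.png

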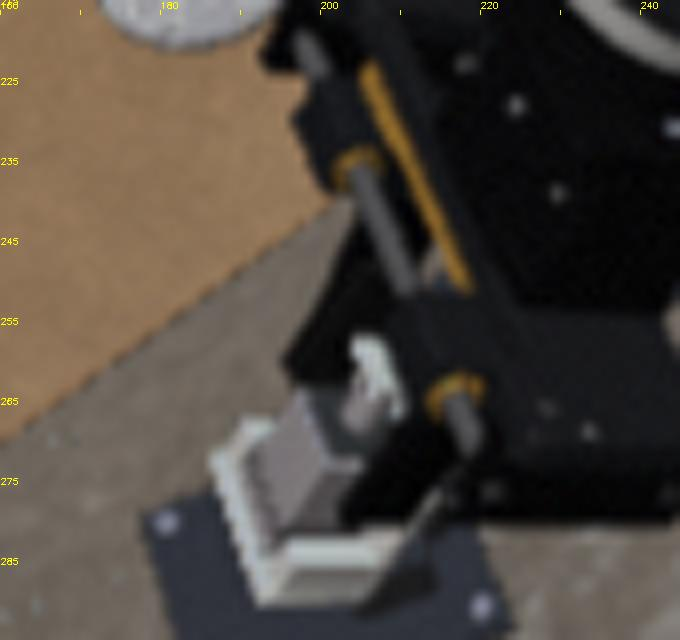

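View pics/c24.png

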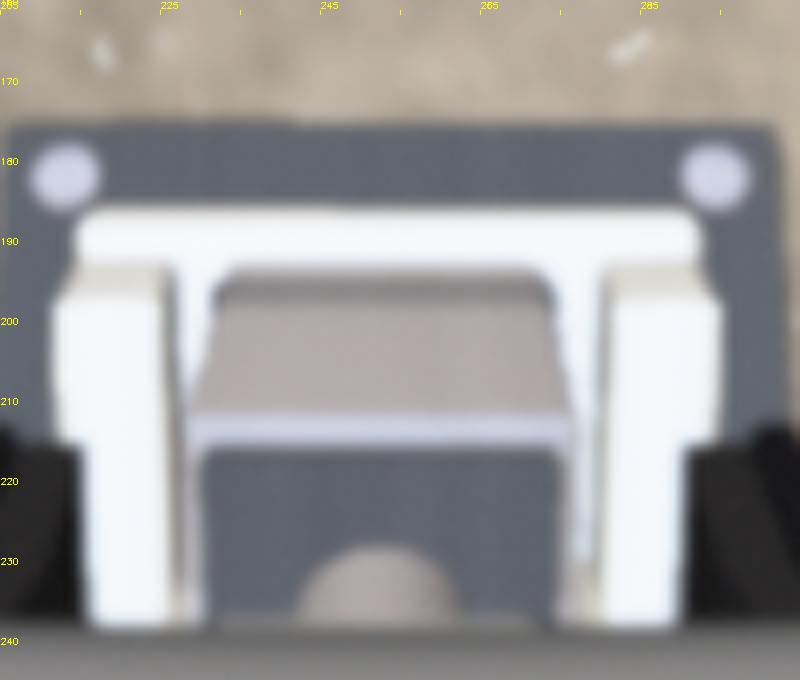

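```bash
python3 -m handwheel '[{"xyz":[-0.15,-0.55,0.8],"angular":[0,0,0]},{"xyz":[-0.25,-0.9,1.3],"angular":[0,0,0]},{"xyz":[-0.3,-1.1,1.7],"angular":[0,0,0]},{"xyz":[-0.3,-1.1,1.7],"angular":[0,0,0]},{"xyz":[-0.3,-1.1,1.7],"angular":[0,0,0]}]'
python3 -m handwheel '[{"xyz":[-0.3,-1.5,2.5],"angular":[0,0,0]},{"xyz":[-0.2,-2,3],"angular":[0,0,0]},{"xyz":[0,-2,3],"angular":[0,0,0]},{"xyz":[0,0,0],"angular":[0,0,0]}]'
python3 - <<'E'
from h import *
goal(0,0,0);snap("wrist","w30");snap("scene","sc30");snap("side","s30")
E
python3 crop.py sc30 160 215 85 80 8 c22; python3 crop.py w30 195 130 120 115 6 c24; python3 crop.py s30 160 120 80 80 7 c25
```

```text
time: 35.63
position: [0.4619, 0.2096, 0.1128]
tool_rot: [0.683, 1.441, 0.274]
ft_force: [1.2, 0.9, -0.5]
grip_width: 0.534
time: 35.97
position: [0.4557, 0.1511, 0.2032]
tool_rot: [0.681, 1.438, 0.272]
ft_force: [1.7, 0.2, 0.3]
grip_width: 0.527
foot in cradle mm [  2.8   4.4 190.9]
shift cm (final orient) [  2.64  10.26 -15.89]
t 35.97 p [455.7 151.1 203.2] F [1.71 0.2  0.27] g 45.8
x [ 0.142  0.56  -0.816] z [ 0.964 -0.265 -0.014] q [ 0.74 -0.17 -0.56  2.08 -0.75  1.26  0.17]
need turn deg [-0.5  -0.69 -0.64]
```

View pics/c22.png

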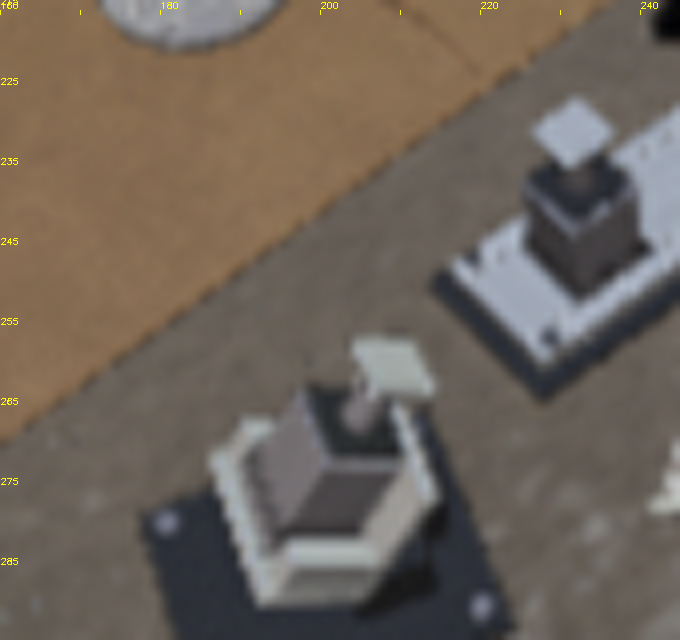

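View pics/c24.png

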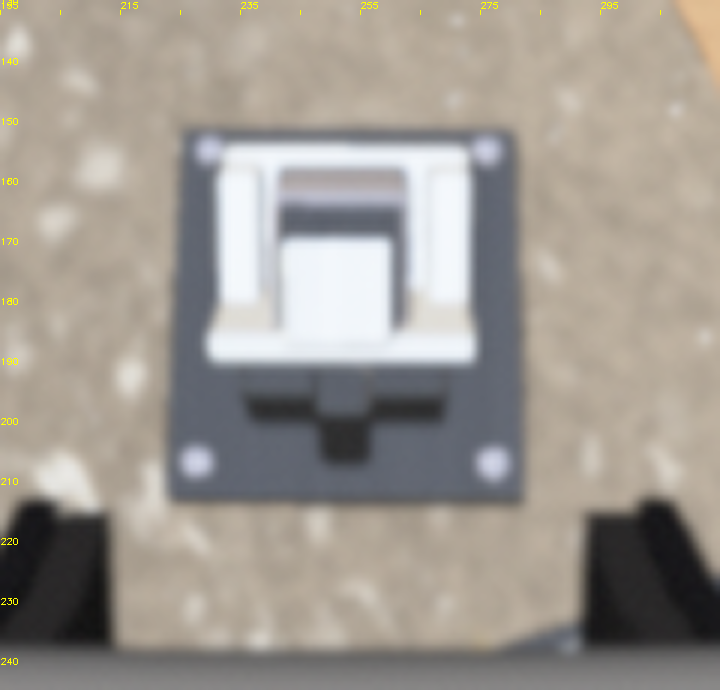

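View pics/c25.png

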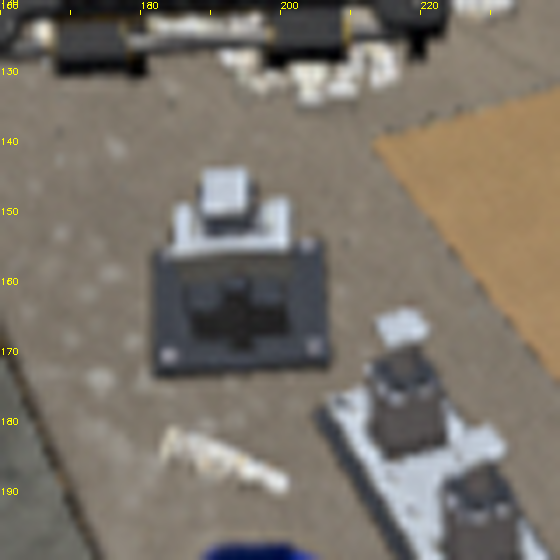

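View pics/sc30.png

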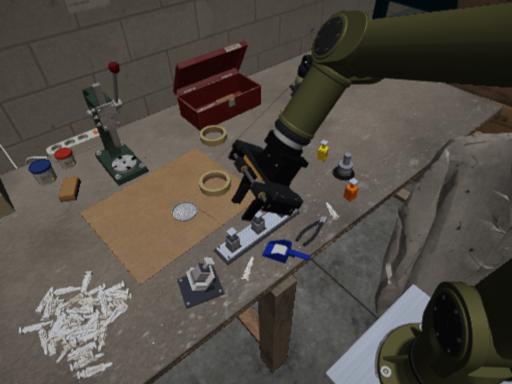

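```bash
python3 crop.py w30 225 145 55 50 14 c26
python3 - <<'E'
from h import *
d=dict(np.load('pics/w30.npz'))
def onplane(u,v,n,o0):
    K=d['K'];T=d['cam_to_world']; a=np.array([u-K[0,2],v-K[1,2]])/K[0,0]; r=np.hypot(*a); w=T[:3,:3]@np.array([*(a/r*np.sin(r)),np.cos(r)]); o=T[:3,3]
    p=o+w*((o0-o)@n)/(w@n)-SEAT; return (np.array([p@XC,p@YC,p@ZC])*1e3).round(1)
for z in (.066,.070,.074):
  print(z,'button',[onplane(*q,ZC,SEAT+z*ZC) for q in [(242,178),(260.2,178),(251,169.5),(251,186.7)]])
print('barrel top far',onplane(251,164,ZC,SEAT+.046*ZC),onplane(241.7,166,ZC,SEAT+.046*ZC),onplane(262.6,166,ZC,SEAT+.046*ZC))
print('toe edge',onplane(251,154,ZC,SEAT)); print('back top inner',onplane(233,180.5,ZC,SEAT+.044*ZC), onplane(232,185,ZC,SEAT+.044*ZC))
print('foot far', onplane(251,158,ZC,SEAT))
E
```

```text
0.066 button [array([-11. ,  -0.7,  66. ]), array([ 9.3, -0.6, 66. ]), array([-1.,  9., 66.]), array([ -0.9, -10.7,  66. ])]
0.07 button [array([-10.8,   0.2,  70. ]), array([ 9.3,  0.3, 70. ]), array([-0.9,  9.8, 70. ]), array([-0.8, -9.7, 70. ])]
0.074 button [array([-10.6,   1.1,  74. ]), array([ 9.3,  1.2, 74. ]), array([-0.8, 10.6, 74. ]), array([-0.7, -8.6, 74. ])]
barrel top far [-1.4 11.7 46. ] [-12.4   9.2  46. ] [12.2  9.4 46. ]
toe edge [-2.5 17.  -0. ]
back top inner [-23.1  -8.8  44. ] [-24.3 -14.4  44. ]
foot far [-2.5 11.6 -0. ]
```

View pics/c26.png

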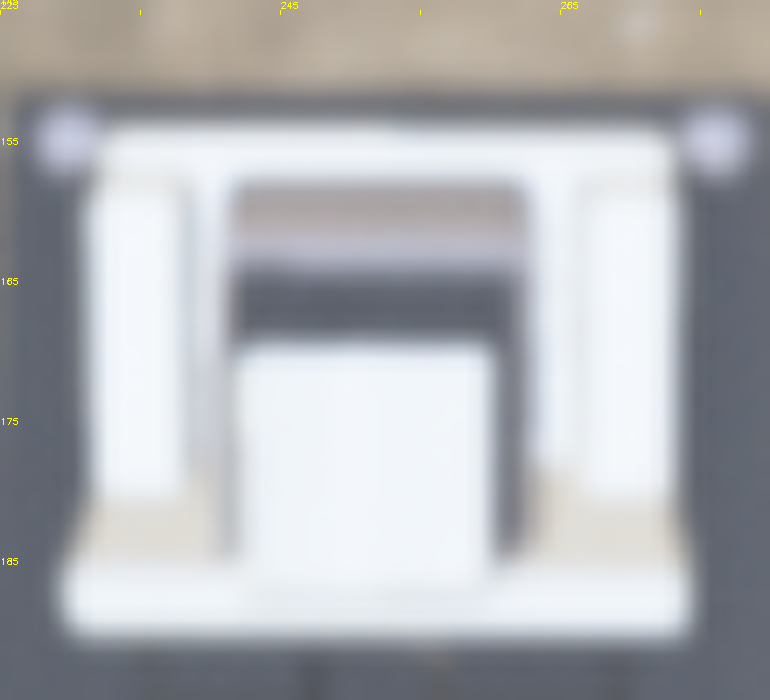

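```bash
python3 - <<'E'
from h import *
st();snap("side","s31")
E
python3 crop.py s31 170 130 180 180 4 c27; python3 crop.py sc30 300 130 90 80 7 c28
```

```text
t 36.12 p [451.6 155.1 197.7] F [-0.79 -0.01 -0.44] g 46.1
x [ 0.131  0.563 -0.816] z [ 0.966 -0.259 -0.023] q [ 0.74 -0.16 -0.57  2.08 -0.75  1.26  0.17]
```

View pics/c27.png

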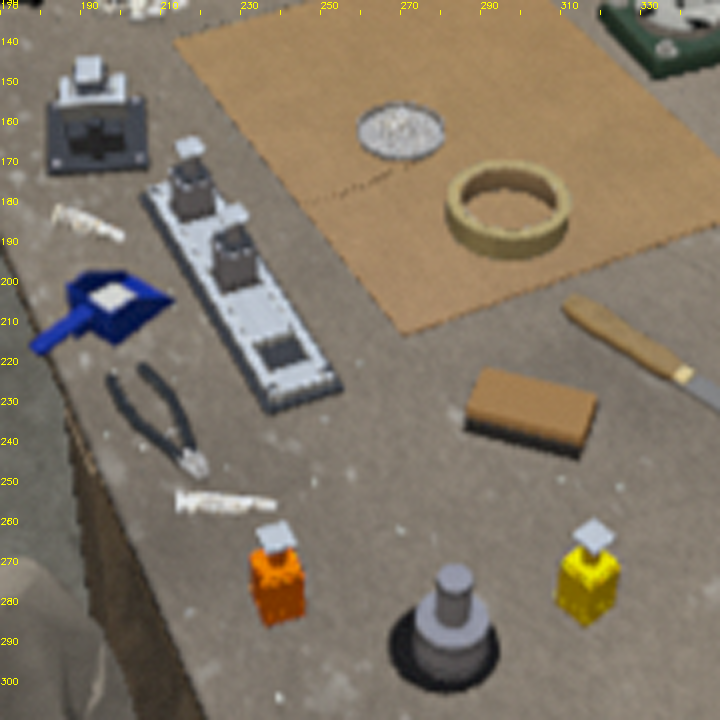

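View pics/c28.png

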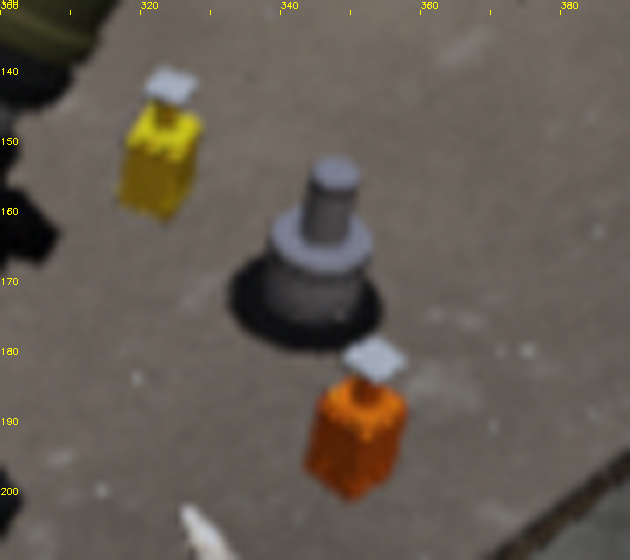

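```bash
python3 -m handwheel '[{"xyz":[0,-0.5,0.5],"angular":[0,0,0]},{"xyz":[0,0,0],"angular":[0,0,0]},{"xyz":[0,0,0],"angular":[0,0,0]}]'; python3 -c 'from h import *
st(); print(close_job())'
```

```text
time: 36.42
position: [0.4481, 0.1529, 0.1993]
tool_rot: [0.68, 1.458, 0.279]
ft_force: [-0.3, 0.8, -0.3]
grip_width: 0.529
t 36.42 p [448.1 152.9 199.3] F [-0.32  0.81 -0.27] g 46.0
x [ 0.122  0.566 -0.816] z [ 0.967 -0.253 -0.031] q [ 0.74 -0.16 -0.56  2.08 -0.74  1.27  0.17]
the job is handed in; nothing more can be done
None
```

The job is done and handed in at 36.4 s. The right plunger is the soft one, and it now lies in the sloping rest with its button at the upper end.

**Test:** I stood the weight freely on each button for about a second, left to right. From the side camera the sinks were roughly 10.5 mm (left), 4 mm (middle) and 17.5 mm (right). These read 1–2 mm high, but the order is clear and matched the stiffness I felt while lowering the weight.

**Last checks:**
- **Seated plunger:** the wrist picture puts the button within 1 mm of where a fully seated plunger's would be, so it looks snug on the toe and back plates.
- **Weight:** it stands fully on its round rubber pad, about 4 mm off centre.
- **Everything else:** the left and middle plungers are in their nests. The orange and yellow look-alikes, tin lid, sanding block and tape roll are where they started, and the arm is clear of everything.

**What disagreed or went less smoothly:**
- **Finger length:** the fingers end about 28 mm short of the stated TCP. I found this when my first closing held only the top of the knob, and I allowed for it afterwards.
- **Plunger grip:** because of that I could hold the plunger only by roughly the top 10 mm of its barrel.
- **Seating force:** one seating step gave a brief spike of about 54 N at the wrist, through the plunger onto the rest. That is below the 120 N wrist limit.

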